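# Reload the drill jig: unclamp, unload, gauge new bars on the flip stop, clamp

### The job

The drill jig still holds the last drilled bar: swing its toggle clamp fully open, lay that bar flat in the grey tray, flip the stop down, and lay every undrilled bar flat and side by side in the jig along the fence, the first tight against the fence and each next one tight against its neighbour, all with their ends hard against the stop. With the stop still down, swing the clamp over centre onto the bars until it locks; then flip the stop up and back clear of the bars for the drill, without shifting them. Leave the other things on the bench alone.

Things in the scene. Friction and masses are not known exactly. Their poses are not given: they have to be found in the camera images.
- jig: Drill jig fixed to the bench, plywood base 225 x 275 mm, 18 thick. Jig frame, in mm: origin on the bench surface, z up; bed (top z = 18) is the side y < 0, to y = -120; bars lie on it along x. A gauged bar has its centre at x = 0, z = 30.5, y = -12.5, -37.5, -62.5 (1st, 2nd, 3rd from the fence). Jig lengths below are in this frame.
- fence (a point): Middle of the fence's top edge on its gauging face (jig x 0, y 0, z 30). The aluminium fence runs along jig x from -100 to 100, 12 mm above the bed, 20 mm thick, face at y = 0.
- flip_stop (a joint): Angle of the flip stop, a steel leaf 10 mm thick hinged on the fence. 0 = down: across the bed from the fence to y = -90, its gauging face at x = 75, z 21 to 43. Grows as the free end swings up and back over the fence, to 1.9 rad (19 degrees past upright); starts near there. Light (1 N at the grip); falls slowly either way from upright. Does not give along x.
- stop_hinge (a point): Hinge of the flip stop, axis parallel to jig x, at jig x 80, y 10, z 37.
- stop_knob (a point): Centre of the stop's black cross grip near its free end, a roll 24 mm across, 28 mm long along jig x, middle at jig x 80. At stop angle a: y = 10 - 90 cos a + 22 sin a, z = 37 + 90 sin a + 22 cos a. Pinched by its ends, along jig x, it can turn between the fingers; the leaf's end lies 10 mm beyond it.
- clamp_handle (a joint): Angle of the toggle clamp's handle. 0 = closed: handle leaning 15 degrees from upright towards the bed, on its stop past dead centre, arm level over the bed. Grows to 1.78 = open: handle laid back, 3 degrees above level, arm upright. Dead centre 0.07 rad; below 0.06 it is locked. A few newtons at the grip move it; it stays where it is left.
- clamp_pivot (a point): Pivot of the clamp handle behind the fence, axis parallel to jig x, at jig x -25, y 96, z 52.
- clamp_grip (a point): Point in the black grip of the clamp handle, 105 mm from its pivot, 13 mm short of the end, jig x -25. At handle angle a: y = 96 + 105 cos(1.833 - a), z = 52 + 105 sin(1.833 - a). The grip is 22 mm wide along jig x, 18 the other way; pinched along jig x it can turn between the fingers.
- clamp_pad (a point): Middle of the clamp arm's rubber pad, underside. Pad 20 mm wide, closed it reaches from jig y -1 to -77 at x = -25 and presses the bars' tops (z = 43) with some 12 N through springs. The arm, linked to the handle, pivots at jig y 60, z 66; open it stands upright, its tip 205 mm high, pad at y above 30.
- drilled_center (a point): The drilled aluminium bar, 150 long, 25 x 25 mm square section, about 0.25 kg; the point is the bar's centre (half-way up), x along its length, two holes near its +x end. It starts clamped in the jig against the fence (y = -12.5). It stands 13 mm above the fence top.
- tray_in (a point): Centre of the inner floor of the fixed grey steel tray, 200 (x) by 120 mm outside, 30 high, walls and floor 3 mm; x along its length.
- blank1_center (a point): Undrilled aluminium bar, 150 long, 25 x 25 mm square section, about 0.25 kg; the point is the bar's centre (half-way up), x along its length; lies on the bench at the start; may be absent (None).
- blank2_center (a point): Undrilled aluminium bar, 150 long, 25 x 25 mm square section, about 0.25 kg; the point is the bar's centre (half-way up), x along its length; lies on the bench at the start; may be absent (None).
- blank3_center (a point): Undrilled aluminium bar, 150 long, 25 x 25 mm square section, about 0.25 kg; the point is the bar's centre (half-way up), x along its length; lies on the bench at the start; may be absent (None).
- oil_bottle: Bystander: white oil bottle, 60 mm across, 150 high; origin under its centre.
- try_square: Bystander: steel try square lying flat, stock 100 mm, blade 130 mm; origin under its stock.
- chip_brush: Bystander: chip brush with a wooden handle lying flat, about 200 mm long.
Not all that is in view belongs to the job. Leave any brown look-alike of the part that bears blank1_center alone. Leave any pink look-alike of the part that bears drilled_center alone.

How it is judged:
By the outcome, as a careful person would: the job done as asked, in the order asked, and still so for the second after the job is handed in, with the robot touching nothing.
Of blank1, blank2, blank3 only 2 to 3 are there at a start; the rules pass over those that are not, and their reading is None.
At some moment in a run one of blank1, blank2, blank3 may be knocked a few centimetres aside while the robot is not near it.
Once in a run the grip may slacken for a moment while it holds something.
It also fails if it takes over 210 s, if anything falls off the work surface, if the arm or the gripper's body presses on something with over 40 N, if the wrist force passes 120 N, or if a joint passes its speed limit or range.

### The arm

A 7-joint arm with a two-finger parallel gripper is mounted at the origin on the work surface. World frame = base frame: x ahead of the robot, y to its left, z up, the work surface at z = 0. Lengths are in m, angles in rad, forces in N, time in s.
With the tool pointing down it reaches from about 0.4 to 0.9 m from the base axis. Payload 5.5 kg.
Tool frame: the origin (TCP) lies on the mounting face of the last link; the fingertips stand 173 mm ahead of it and the grasp point (between the pads) lies 155 mm ahead of it; z points along the fingers, x is the direction in which the jaws open and shut, and the axes are right-handed (so a half turn about z gives the same grasp; the last joint's range is limited). The gripper opens to 85 mm and grips with 20 to 120 N. Pads are 22 mm wide; open, the fingers measure 114 mm over their backs; the gripper's body (76 mm by 85 mm) begins 54 mm behind the grasp point. The pads swing forward as they close: fully open they stand 13 mm farther back than shut.
Start: joints at [-0.866, 0.501, -0.427, 1.55, 0.221, 1.138, -0.21], TCP at [0.278, 0.588, 0.405] pointing down, gripper open.
Joint ranges: [-2.88, 2.88], [-0.31, 2.03], [-1.54, 1.56], [0.2, 2.42], [-1.41, 4.55], [0.19, 2.02], [-2.57, 2.57]. Speed limits (rad/s): [2.57, 2.57, 3.14, 3.14, 3.14, 3.14, 3.14].

### API

Orientations are given as a rotation vector (axis times angle).
In Python, from plant import * gives the robot as it stands.
- The arm moves only by the tool send_rows, never from a script. Its argument "steps" is a list of rows, each a list of 2 entries, a list of its own where there are three numbers: the shift along the tool's x, y, z in m, then the turn, a rotation vector about the tool's x, y, z in rad. In form: [[[tx, ty, tz], [rx, ry, rz]], ...]. A call has 1 to 20 rows; each row shifts and turns the commanded pose from where the row before left it, along the tool's axes as they then stand; what a row does not reach is not made up. A row lasts 1/10 s, in which the tool goes at most 50 mm and 8.59 degrees, less where a joint would pass 70% of its speed; a pose out of reach is approached as far as the arm can. A call is refused whole if a number of a shift passes 0.05 or a number of a turn 0.15, either way. A call with a gripper value outside its range is refused whole. "claw" is the finger opening in m, from 0 to 0.0854, set as the call begins (left out, the last holds). The fingers move at their own pace and stop on an object; "grip_force" is the grip in N (left out, the last holds). Time passes only in rows, so rows that do not move let the fingers close. It gives the time, the measured TCP pose, the force and the opening at its end, in the units of the state.
- observe(): the state, without advancing time (a new reading comes with each control period).
- read_camera(name): name is "scene" or "top" or "wrist"; returns the picture (400x640x3 uint8, red, green, blue); there is no depth.
- calibration(name): a dict with "fx", "fy", "cx", "cy" (pixels), "k1" (the pictures are not rectified: a ray, as slopes to the right and down, at radius r is drawn at 1 + k1 r^2 times it, then the intrinsics apply), "xyz" and "rotation" of the camera in the world. Camera axes: x right, y down, z forward; pixel columns grow to the right and rows downward; lengths in m; the calibration is good to about 2 mm. A picture is of the moment at which its call begins: read the wrist's pose just before it. calibration takes no time and is no camera call; for the wrist camera it gives the pose at the moment of the call.
- hand_in(): hands the job in, once; it reports no verdict.
The state is a dict: "clock": time; "q": joint angles; "joint_velocities": joint speeds; "joint_efforts": joint torques, N m; "tool_pos": TCP position; "ee_rot": TCP orientation; "ft_force": force on the tool from outside, world axes, zero at the start; "torque": the same for the moment, N m; "finger_gap": finger opening in m.
Only numpy, scipy, OpenCV 4.12 (cv2) and the standard library are available. Lean on these libraries where they do the work, as an engineer would, in place of code of your own. Each camera call takes 0.05 s, during which the arm holds its last target.

## Working session

There is one attempt and no reset: what is moved stays moved. The work goes in short steps, Python scripts to look and compute and a tool call to move; the robot and the scene stay as the last step left them, time stands still between calls to the robot, and variables do not carry over. Pictures are saved under pics/ and viewed, and the job is handed in when it is done.

Besides the shell and the picture viewer there is one more tool, called after "Request:" as a command line: name --argument value ..., lists and objects as JSON in quotes. send_rows: Moves the arm, as the interface text tells. Its arguments: {"type":"object","properties":{"steps":{"type":"array","items":{"type":"array"}},"claw":{"type":"number"},"grip_force":{"type":"number"}},"required":["steps"]}

```bash
ls; mkdir -p pics
python3 - <<'E'
from plant import *
import cv2
print(observe())
for n in ["scene","top","wrist"]:
    c=calibration(n); print(n,c)
    im=read_camera(n); cv2.imwrite(f"pics/{n}0.png",im[:,:,::-1])
E
```

```text
pics
{'clock': 0.0, 'q': array([-0.86579726,  0.50185685, -0.42677619,  1.55144045,  0.22076844,
        1.13830313, -0.21029542]), 'joint_velocities': array([ 1.71438971e-05,  3.85701839e-04, -1.67415899e-03,  3.00521965e-04,
       -4.81243757e-04, -4.23614790e-04, -3.46198999e-04]), 'joint_efforts': array([-1.91668827e-03, -5.69500637e+01, -5.81677571e+00, -2.80947447e+01,
        1.06229953e-02,  1.16106254e-02, -6.52380294e-06]), 'tool_pos': array([0.27782073, 0.58724452, 0.40365601]), 'ee_rot': array([ 2.65334864,  1.68024891, -0.00267247]), 'ft_force': array([ 0.00569156,  0.59587363, -0.01858809]), 'torque': array([-0.01532709,  0.00585826,  0.00692647]), 'finger_gap': 0.0852963716093242}
scene {'fx': 498.2178186647165, 'fy': 498.2178186647165, 'cx': 316.52872754005085, 'cy': 207.1000795348273, 'k1': 0.03921187538753411, 'xyz': array([ 0.96316598, -0.7786241 ,  1.04138624]), 'rotation': array([-2.29821498, -0.56071788,  0.2591471 ])}
top {'fx': 513.0062248725314, 'fy': 513.0062248725314, 'cx': 317.41926126003074, 'cy': 203.8887286540394, 'k1': -0.09215335019393533, 'xyz': array([0.3932344 , 0.0248831 , 1.56162838]), 'rotation': array([-2.15943354,  2.19609626, -0.09568216])}
wrist {'fx': 355.29535162907126, 'fy': 355.29535162907126, 'cx': 325.6026555629654, 'cy': 198.68483365012253, 'k1': -0.02224910955140103, 'xyz': array([0.21037756, 0.61844946, 0.37291774]), 'rotation': array([2.43281436, 1.54359621, 0.22666145])}
```

View pics/top0.png

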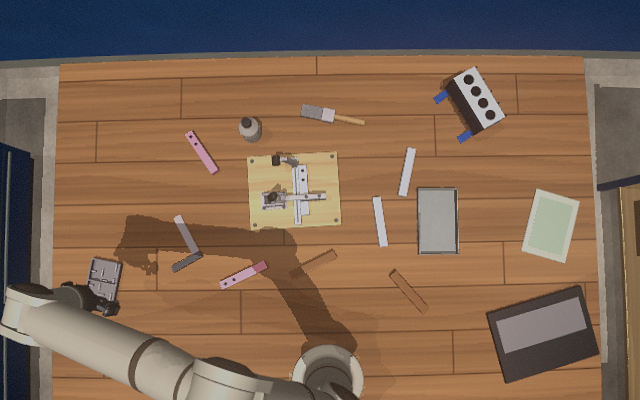

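View pics/scene0.png

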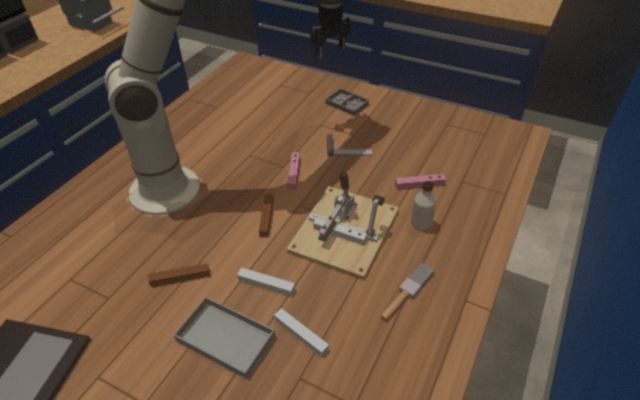

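View pics/wrist0.png

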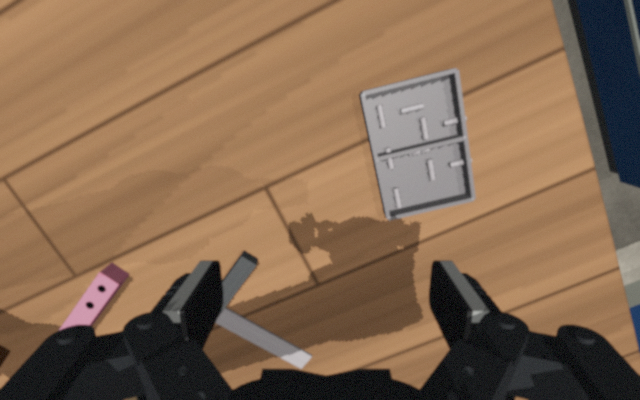

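The top view shows white bars at (406,172) and (380,221). The pink bars at (201,152) and (243,274) and the brown ones at (313,263) and (408,290) are look-alikes. The drilled bar is in the jig at about (300,195), and the tray is at (437,220).

```bash
cat > h.py <<'E'
import numpy as np, cv2
from scipy.spatial.transform import Rotation as R
from plant import *
def pix2world(n,uv,z,c=None):
    c=c or calibration(n); uv=np.atleast_2d(np.float64(uv))
    d=(uv-[c['cx'],c['cy']])/[c['fx'],c['fy']]
    s=d.copy()
    for _ in range(20):
        s=d/(1+c['k1']*(s**2).sum(1,keepdims=True))
    r=np.c_[s,np.ones(len(s))]@R.from_rotvec(c['rotation']).as_matrix().T
    t=(z-c['xyz'][2])/r[:,2]
    return c['xyz']+r*t[:,None]
def project(n,P,c=None):
    c=c or calibration(n); P=np.atleast_2d(np.float64(P))
    p=(P-c['xyz'])@R.from_rotvec(c['rotation']).as_matrix()
    s=p[:,:2]/p[:,2:]; s=s*(1+c['k1']*(s**2).sum(1,keepdims=True))
    return s*[c['fx'],c['fy']]+[c['cx'],c['cy']]
def crop(n,x0,y0,x1,y1,k,name,src=None):
    im=cv2.imread(src) if src else read_camera(n)[:,:,::-1]
    cv2.imwrite(name,cv2.resize(np.ascontiguousarray(im[y0:y1,x0:x1]),None,fx=k,fy=k,interpolation=cv2.INTER_CUBIC))
E
python3 - <<'E'
from h import *
crop('top',235,140,355,240,6,'pics/c1.png','pics/top0.png')
crop('top',360,130,480,265,4.4,'pics/c2.png','pics/top0.png')
crop('scene',280,160,410,280,5,'pics/c3.png','pics/scene0.png')
E
```

```text
(no output)
```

View pics/c1.png

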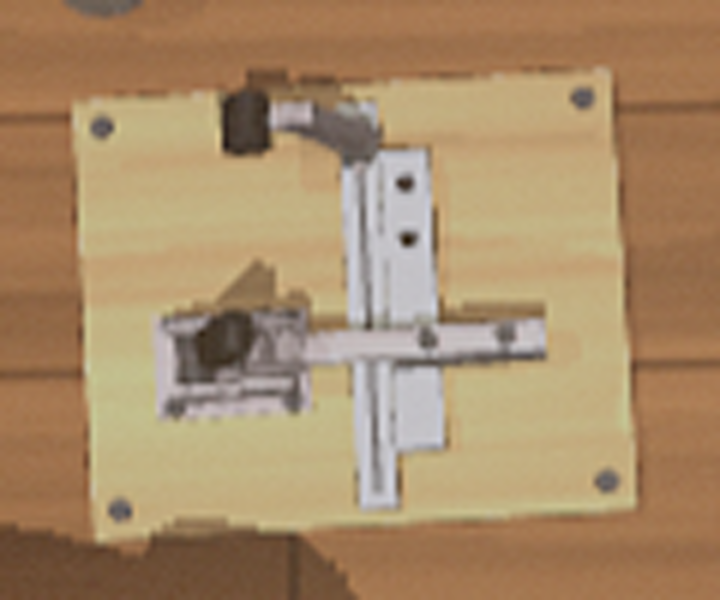

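View pics/c2.png

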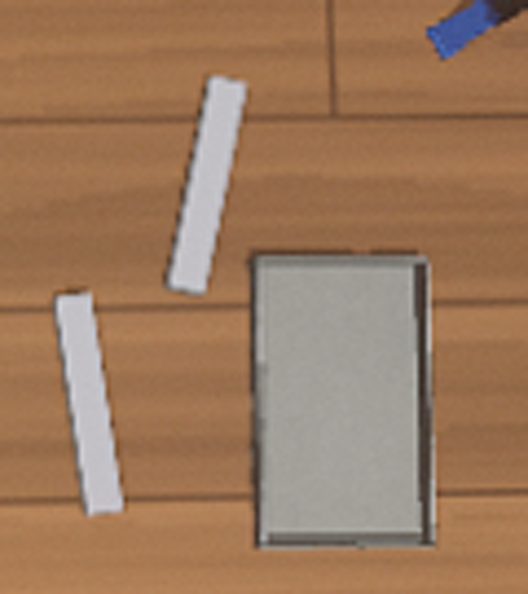

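View pics/c3.png

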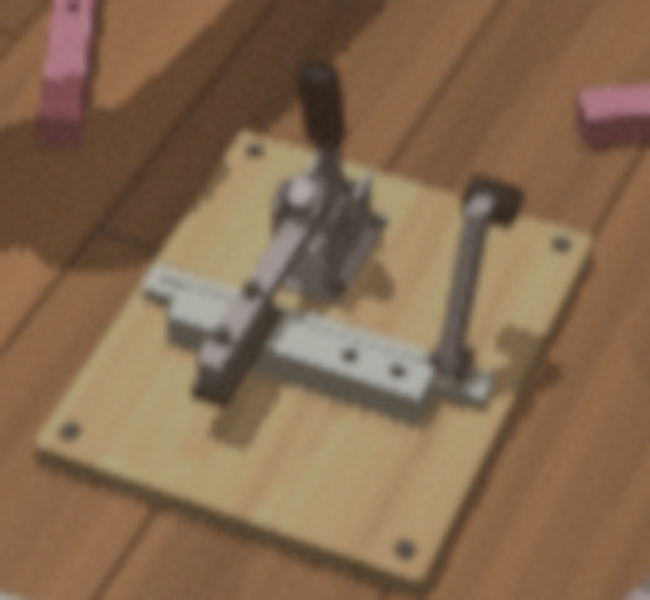

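Run:
```python
from h import *
from scipy.optimize import least_squares
c=calibration('top')
def px(l,k,x0,y0): return np.array(l,float)/k+[x0,y0]-0.5+0.5/k
cor=px([(72,102),(610,68),(636,508),(95,541)],6,235,140)
W=pix2world('top',cor,0.018)[:,:2]; print(W)
print([np.linalg.norm(W[i]-W[(i+1)%4]) for i in range(4)])
# jig coords: TL = (x+,y+155)
J=np.array([(112.5,155),(112.5,-120),(-112.5,-120),(-112.5,155)])/1000
def T(p,Q): 
    cc,s=np.cos(p[2]),np.sin(p[2]); return Q@np.array([[cc,s],[-s,cc]])+p[:2]
r=least_squares(lambda p:(T(p,J)-W).ravel(),[.55,.1,0]); p=r.x; print('jig',p,r.fun*1000)
def proj(P):
    P=np.atleast_2d(np.array(P,float))/1000; w=T(p,P[:,:2]); return (project('top',np.c_[w,P[:,2]])-[235,140]+.5-1/12)*6
print('fence end face bottom',proj([(-100,0,30),(-100,20,30),(100,0,30)]))
print('bar corners',proj([(75,-25,43),(-75,-25,43),(-75,0,43)]))
a=1.9
print('knob',proj([(80,10-90*np.cos(a)+22*np.sin(a),37+90*np.sin(a)+22*np.cos(a))]))
print('grip',proj([(-25,96+105*np.cos(1.833),52+105*np.sin(1.833))]))
# bars
for nm,l in dict(b1=[(208,76),(247,84),(206,294),(166,284)],b2=[(54,296),(92,291),(123,509),(87,515)]).items():
    Q=pix2world('top',px(l,4.4,360,130),.025)[:,:2]; print(nm,Q.mean(0),[np.linalg.norm(Q[i]-Q[(i+1)%4]) for i in range(4)], np.arctan2(*((Q[0]+Q[1]-Q[2]-Q[3])[::-1])))
Q=pix2world('top',px([(250,255),(428,255),(436,546),(256,547)],4.4,360,130),.03)[:,:2]; print('tray',Q.mean(0),[np.linalg.norm(Q[i]-Q[(i+1)%4]) for i in range(4)], np.arctan2(*((Q[0]+Q[1]-Q[2]-Q[3])[::-1])))
```

```text
[[ 0.67555194  0.23539693]
 [ 0.68824892 -0.03851477]
 [ 0.46431065 -0.04703398]
 [ 0.45222049  0.22478894]]
[np.float64(0.274205828651311), np.float64(0.22410025052352273), np.float64(0.272091656441164), np.float64(0.2235832397217369)]
jig [0.57085843 0.07617647 0.04432482] [ 0.82789599  0.61220493  0.31625756 -0.20598726 -0.52448852 -1.65660061
 -0.61966502  1.25038294]
fence end face bottom [[398.38006452 497.56025967]
 [358.29717172 500.00229896]
 [375.27940623 101.60044161]]
bar corners [[427.14760559 143.26701445]
 [445.06468096 442.73438404]
 [394.59697703 445.81286058]]
knob [[245.12585592 118.86630448]]
grip [[231.32128048 330.61833712]]
b1 [ 0.62068938 -0.25058655] [np.float64(0.027645164430461736), np.float64(0.14955810389793572), np.float64(0.028333449023516685), np.float64(0.14831389781579518)] -0.22839336893596476
b2 [ 0.47151527 -0.16484831] [np.float64(0.02636095790526375), np.float64(0.15031435475356428), np.float64(0.024921425500288908), np.float64(0.15108869357758084)] 0.11922279041077151
tray [ 0.46972267 -0.33834205] [np.float64(0.12350562355848962), np.float64(0.19939685854432074), np.float64(0.12365158418058783), np.float64(0.19936075580375998)] -0.011475361406791906
```

```bash
cat >> h.py <<'E'
import json,os
def jig():
    return np.array(json.load(open('jig.json')))
def j2w(P):
    x,y,t=jig(); P=np.atleast_2d(np.float64(P))/1000; c,s=np.cos(t),np.sin(t)
    return np.c_[c*P[:,0]-s*P[:,1]+x, s*P[:,0]+c*P[:,1]+y, P[:,2]]
def w2j(P):
    x,y,t=jig(); P=np.atleast_2d(np.float64(P))-[x,y,0]; c,s=np.cos(t),np.sin(t)
    return np.c_[c*P[:,0]+s*P[:,1], -s*P[:,0]+c*P[:,1], P[:,2]]*1000
def plan(target,yaw,L=0.155):
    """target: grasp point world; yaw of tool x world; prints turn about tool z and shift in tool frame AFTER turn"""
    o=observe(); M=R.from_rotvec(o['ee_rot'])
    T=R.from_euler('z',yaw)*R.from_euler('x',np.pi)
    rv=(M.inv()*T).as_rotvec()
    d=T.inv().apply(np.array(target)+[0,0,L]-o['tool_pos'])
    print('t',round(o['clock'],2),'turn',rv.round(4),'shift mm (after turn)',(d*1000).round(1))
def st(L=0.155):
    o=observe(); M=R.from_rotvec(o['ee_rot']); m=M.as_matrix(); g=o['tool_pos']+m[:,2]*L
    print('t',round(o['clock'],2),'gp world',g.round(4),'jig',w2j(g).round(1)[0],'yaw',round(np.arctan2(m[1,0],m[0,0]),4),'tilt z',m[:,2].round(4),'F',o['ft_force'].round(1),'gap',round(o['finger_gap']*1000,1),'q',o['q'].round(2))
E
echo '[0.5688,0.0762,0.0443]' > jig.json
python3 - <<'E'
from h import *
st(); plan(j2w([20,40,245])[0], jig()[2])
o=observe();c=calibration('wrist'); M=R.from_rotvec(o['ee_rot'])
print(M.inv().apply(c['xyz']-o['tool_pos']),(M.inv()*R.from_rotvec(c['rotation'])).as_matrix().round(3))
E
```

```text
t 0.15 gp world [0.2777 0.5871 0.2489] jig [-268.2  523.3  248.9] yaw 1.1291 tilt z [-7.0e-04 -1.4e-03 -1.0e+00] F [-0.4  0.5 -0.1] gap 85.3 q [-0.87  0.5  -0.43  1.55  0.22  1.14 -0.21]
t 0.15 turn [8.0000e-04 1.4000e-03 1.0848e+00] shift mm (after turn) [288.  483.5   3.9]
[-0.0006008  -0.0742951   0.03083672] [[ 1.     0.002 -0.001]
 [-0.001  0.956  0.292]
 [ 0.001 -0.292  0.956]]
```

Request:
send_rows --steps '[[[0, 0, 0], [0, 0, 0.1356]], [[0, 0, 0], [0, 0, 0.1356]], [[0, 0, 0], [0, 0, 0.1356]], [[0, 0, 0], [0, 0, 0.1356]], [[0, 0, 0], [0, 0, 0.1356]], [[0, 0, 0], [0, 0, 0.1356]], [[0, 0, 0], [0, 0, 0.1356]], [[0, 0, 0], [0, 0, 0.1356]], [[0.026, 0.044, 0], [0, 0, 0]], [[0.026, 0.044, 0], [0, 0, 0]], [[0.026, 0.044, 0], [0, 0, 0]], [[0.026, 0.044, 0], [0, 0, 0]], [[0.026, 0.044, 0], [0, 0, 0]], [[0.026, 0.044, 0], [0, 0, 0]], [[0.026, 0.044, 0], [0, 0, 0]], [[0.026, 0.044, 0], [0, 0, 0]], [[0.026, 0.044, 0], [0, 0, 0]], [[0.026, 0.044, 0], [0, 0, 0]], [[0.026, 0.044, 0], [0, 0, 0]], [[0, 0, 0], [0, 0, 0]]]'

```text
clock: 2.15
tool_pos: [0.5816, 0.1179, 0.4044]
ee_rot: [3.136, 0.05, 0.003]
ft_force: [0.1, -1.4, 1.1]
finger_gap: 0.0854
```

Run:
```python
from h import *
st(); plan(j2w([20,40,245])[0], jig()[2])
st(); c=calibration('wrist'); im=read_camera('wrist'); cv2.imwrite('pics/w1.png',im[:,:,::-1]); json.dump({k:np.array(v).tolist() for k,v in c.items()},open('w1.json','w'))
cv2.imwrite('pics/t1.png',read_camera('top')[:,:,::-1])
```

```text
t 2.15 gp world [0.5819 0.1171 0.2494] jig [ 14.9  40.3 249.4] yaw 0.0318 tilt z [ 0.0019 -0.005  -1.    ] F [ 0.1 -1.4  1.1] gap 85.4 q [-0.26  0.37  0.02  1.71 -0.    1.06 -0.21]
t 2.15 turn [ 0.0051 -0.0017 -0.0125] shift mm (after turn) [5.3 1.1 4.4]
t 2.15 gp world [0.5819 0.1171 0.2494] jig [ 14.9  40.3 249.4] yaw 0.0318 tilt z [ 0.0019 -0.005  -1.    ] F [ 0.1 -1.4  1.1] gap 85.4 q [-0.26  0.37  0.02  1.71 -0.    1.06 -0.21]
```

View pics/w1.png

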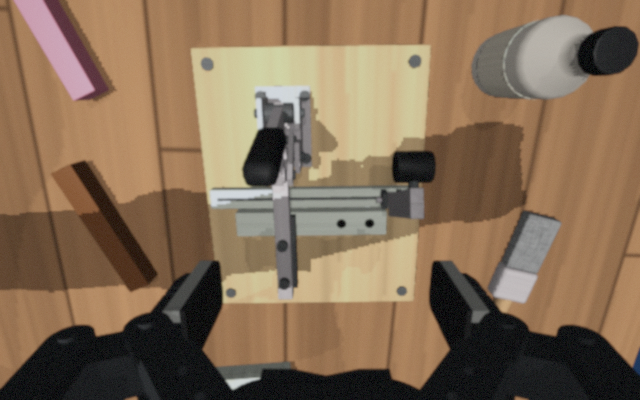

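View pics/t1.png

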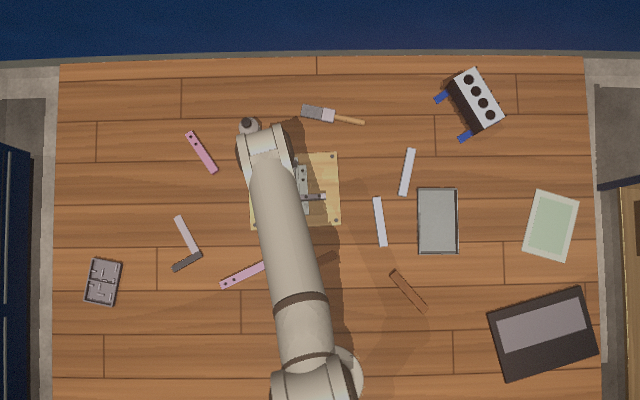

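The wrist view shows the jig base at about (193,47)–(430,303), the drilled bar at (311,222) with its two holes, and the handle grip at (266,155). The knob is at (413,166). The arm has moved clear of the bench and the top view shows only two white bars, so there are two blanks.

Run:
```python
from h import *
crop('x',185,175,435,310,3.2,'pics/c4.png','pics/w1.png')
crop('x',185,40,435,185,3.2,'pics/c5.png','pics/w1.png')
```

```text
(no output)
```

View pics/c4.png

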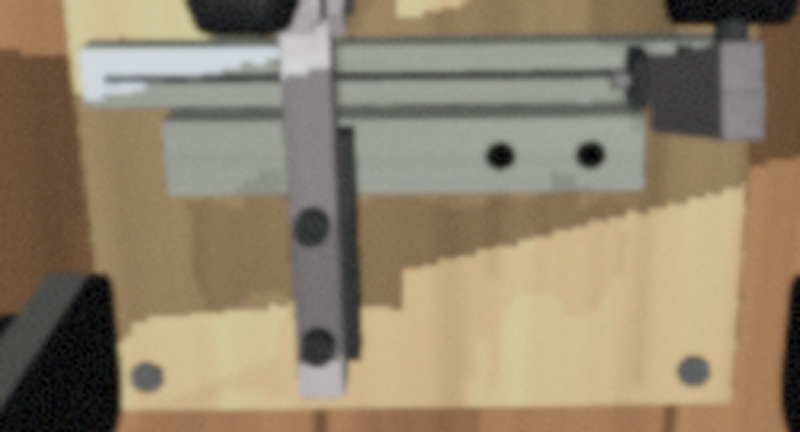

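View pics/c5.png

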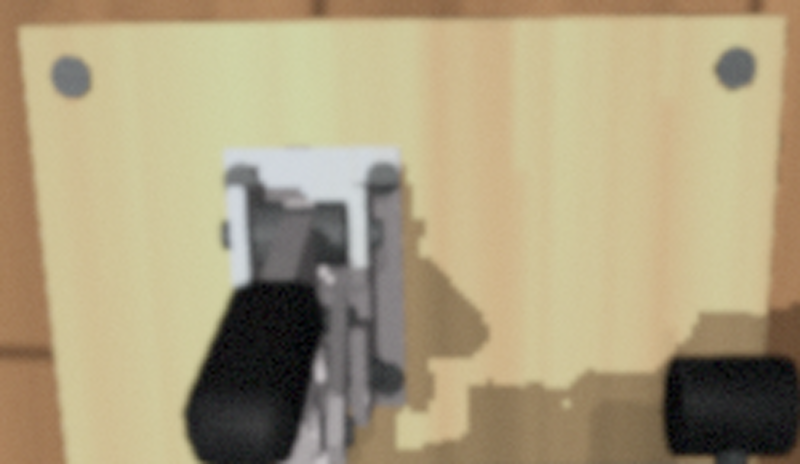

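Run:
```python
from h import *
from scipy.optimize import least_squares
c=json.load(open('w1.json')); c={k:np.array(v) if isinstance(v,list) else v for k,v in c.items()}
f=lambda l,x0,y0:np.array(l,float)/3.2+[x0,y0]-.5+.5/3.2
U=np.r_[f([(20,28),(785,17)],185,40),f([(732,402),(120,410),(80,45),(85,103),(163,114),(168,193),(643,190),(643,112)],185,175)]
P=np.array([(-112.5,155,18),(112.5,155,18),(112.5,-120,18),(-112.5,-120,18),(-100,20,30),(-100,0,30),(-75,0,43),(-75,-25,43),(75,-25,43),(75,0,43)],float)
def res(p):
    x,y,t,dx=p; Q=P.copy(); Q[:4,0]+=dx; Q/=1000; cc,s=np.cos(t),np.sin(t)
    return project('wrist',np.c_[cc*Q[:,0]-s*Q[:,1]+x,s*Q[:,0]+cc*Q[:,1]+y,Q[:,2]],c)-U
r=least_squares(lambda p:res(p).ravel(),[.57,.076,.044,0],x_scale=[.01,.01,.01,1]); print(r.x); print(res(r.x).round(2))
r2=least_squares(lambda p:res(np.r_[p,0]).ravel(),[.57,.076,.044],x_scale=[.01,.01,.01]); print(r2.x); print(res(np.r_[r2.x,0]).round(2))
```

```text
[0.5681325  0.07512955 0.04658047 3.78934585]
[[-1.08 -2.05]
 [ 2.21 -2.26]
 [ 0.91  0.51]
 [-2.4   0.39]
 [ 0.94  0.76]
 [ 1.52  1.46]
 [-1.61  1.96]
 [-0.92  0.68]
 [-0.38 -0.3 ]
 [ 0.56  0.59]]
[0.56958585 0.07517498 0.04401935]
[[-3.19 -2.31]
 [ 0.1  -1.89]
 [-1.39  0.78]
 [-4.7   0.21]
 [ 2.4   0.52]
 [ 2.91  1.23]
 [-0.15  1.78]
 [ 0.44  0.5 ]
 [ 0.99 -0.12]
 [ 2.03  0.77]]
```

```bash
echo '[0.568,0.0756,0.0455]' > jig.json
python3 - <<'E'
from h import *
c=json.load(open('w1.json')); c={k:np.array(v) if isinstance(v,list) else v for k,v in c.items()}
g=lambda a,l=105:(-25,96+l*np.cos(1.833-a),52+l*np.sin(1.833-a))
k=lambda a:(80,10-90*np.cos(a)+22*np.sin(a),37+90*np.sin(a)+22*np.cos(a))
print(project('wrist',j2w([g(0),g(0,118),k(1.9),k(1.85),k(1.8)]),c))
plan(j2w([-25,68.7,200])[0], jig()[2])
E
```

```text
[[260.3089414  166.06088633]
 [257.04034751 175.97525045]
 [411.82035227 165.20321909]
 [412.26153926 171.15572997]
 [412.63163468 177.24611461]]
t 2.25 turn [ 0.0004  0.0009 -0.0053] shift mm (after turn) [-38.1 -19.8  49.2]
```

Request:
send_rows --steps '[[[-0.019, -0.01, 0.01], [0, 0, -0.005]], [[-0.019, -0.01, 0.02], [0, 0, 0]], [[0, 0, 0.02], [0, 0, 0]], [[0, 0, 0.02], [0, 0, 0]], [[0, 0, 0.016], [0, 0, 0]], [[0, 0, 0.01], [0, 0, 0]], [[0, 0, 0], [0, 0, 0]]]' --claw 0.05 --grip_force 30

```text
clock: 2.95
tool_pos: [0.5382, 0.1464, 0.3073]
ee_rot: [3.14, 0.081, -0.005]
ft_force: [-0.4, 0.5, 0.4]
finger_gap: 0.0499
```

Run:
```python
from h import *
st(); cv2.imwrite('pics/w2.png',read_camera('wrist')[:,:,::-1])
plan(j2w([-25,68.7,153])[0], jig()[2])
```

```text
t 2.95 gp world [0.5377 0.1463 0.1523] jig [-27.1  72.  152.3] yaw 0.0515 tilt z [-3.2e-03 -3.0e-04 -1.0e+00] F [-0.4  0.5  0.4] gap 49.9 q [-0.31  0.42 -0.01  1.88  0.    0.84 -0.27]
t 3.0 turn [-0.0002  0.0015  0.0054] shift mm (after turn) [0.9 3.1 0.3]
```

View pics/w2.png

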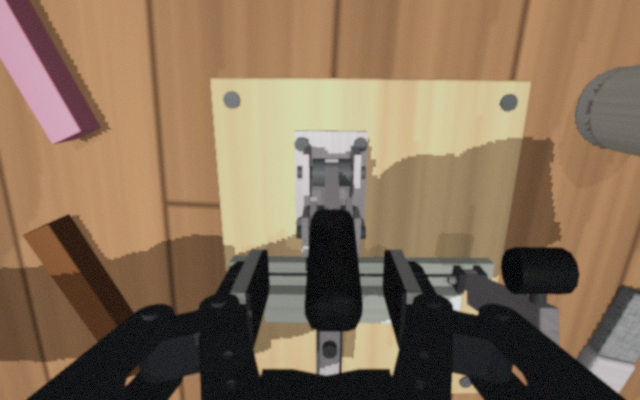

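Request:
send_rows --steps '[[[0.001, 0.003, 0], [0, 0, 0]], [[0, 0, 0], [0, 0, 0]], [[0, 0, 0], [0, 0, 0]], [[0, 0, 0], [0, 0, 0]], [[0, 0, 0], [0, 0, 0]], [[0, 0, 0], [0, 0, 0]]]' --claw 0.01

```text
clock: 3.6
tool_pos: [0.5408, 0.1419, 0.3098]
ee_rot: [-3.141, -0.076, -0.001]
ft_force: [-3.3, -2.1, 7.0]
finger_gap: 0.0218
```

Run:
```python
from h import *
st()
a=np.linspace(0,1.8,19); y=96+105*np.cos(1.833-a); z=52+105*np.sin(1.833-a)
print(np.c_[a[1:],-np.diff(y),-np.diff(z)].round(1).tolist())
```

```text
t 3.6 gp world [0.5409 0.1419 0.1548] jig [-24.1  67.5 154.8] yaw 0.0485 tilt z [ 8.e-04  1.e-04 -1.e+00] F [-3.3 -2.1  7. ] gap 21.8 q [-0.3   0.42 -0.01  1.88  0.    0.84 -0.26]
[[0.1, -10.3, -2.2], [0.2, -10.4, -1.2], [0.3, -10.5, -0.1], [0.4, -10.5, 0.9], [0.5, -10.3, 2.0], [0.6, -10.1, 3.0], [0.7, -9.7, 4.0], [0.8, -9.3, 4.9], [0.9, -8.7, 5.8], [1.0, -8.1, 6.7], [1.1, -7.4, 7.4], [1.2, -6.6, 8.1], [1.3, -5.8, 8.8], [1.4, -4.9, 9.3], [1.5, -3.9, 9.7], [1.6, -2.9, 10.1], [1.7, -1.9, 10.3], [1.8, -0.9, 10.5]]
```

Request:
send_rows --steps '[[[0, -0.0052, -0.0013], [0, 0, 0]], [[0, -0.0052, -0.0009], [0, 0, 0]], [[0, -0.0104, -0.0012], [0, 0, 0]], [[0, -0.0105, -0.0001], [0, 0, 0]], [[0, -0.0105, 0.0009], [0, 0, 0]], [[0, -0.0103, 0.002], [0, 0, 0]], [[0, -0.0101, 0.003], [0, 0, 0]], [[0, -0.0097, 0.004], [0, 0, 0]], [[0, -0.0093, 0.0049], [0, 0, 0]], [[0, -0.0087, 0.0058], [0, 0, 0]]]'

```text
clock: 4.6
tool_pos: [0.5367, 0.2323, 0.2926]
ee_rot: [-3.141, -0.077, -0.002]
ft_force: [-1.3, -2.7, 6.5]
finger_gap: 0.0213
```

Run:
```python
from h import *
st()
```

```text
t 4.6 gp world [0.5369 0.2324 0.1376] jig [-23.9 158.  137.6] yaw 0.0488 tilt z [ 1.6e-03  1.0e-04 -1.0e+00] F [-1.3 -2.7  6.5] gap 21.3 q [-0.43  0.48 -0.03  1.82  0.02  0.83 -0.42]
```

Request:
send_rows --steps '[[[0, -0.0081, 0.0067], [0, 0, 0]], [[0, -0.0074, 0.0074], [0, 0, 0]], [[0, -0.0066, 0.0081], [0, 0, 0]], [[0, -0.0058, 0.0088], [0, 0, 0]], [[0, -0.0049, 0.0093], [0, 0, 0]], [[0, -0.0039, 0.0097], [0, 0, 0]], [[0, -0.0029, 0.0101], [0, 0, 0]], [[0, -0.0019, 0.0103], [0, 0, 0]], [[0, -0.0009, 0.0095], [0, 0, 0]], [[0, 0, 0.002], [0, 0, 0]], [[0, 0, 0], [0, 0, 0]]]'

```text
clock: 5.7
tool_pos: [0.5345, 0.2773, 0.2102]
ee_rot: [-3.136, -0.08, -0.004]
ft_force: [0.6, 6.3, 2.8]
finger_gap: 0.0215
```

Run:
```python
from h import *
st();cv2.imwrite('pics/s2.png',read_camera('scene')[:,:,::-1]); crop('x',280,120,440,280,4,'pics/c6.png','pics/s2.png')
```

```text
t 5.7 gp world [0.5349 0.278  0.0552] jig [-23.8 203.7  55.2] yaw 0.0509 tilt z [ 0.0027  0.0045 -1.    ] F [0.6 6.3 2.8] gap 21.5 q [-0.5   0.63 -0.03  1.81  0.03  0.7  -0.49]
```

View pics/c6.png

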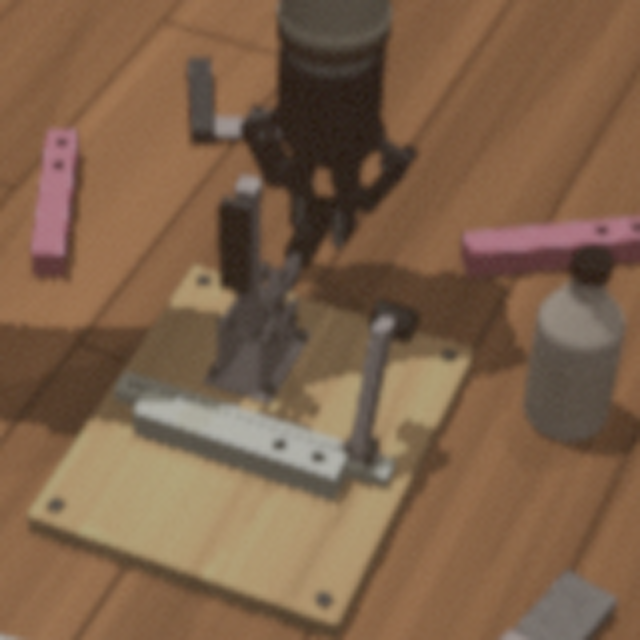

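The scene crop shows the arm upright at (243,235) and the handle laid back, so the clamp is open. I'll release and go for the drilled bar.

Request:
send_rows --steps '[[[0, 0, 0], [0, 0, 0]], [[0, 0, 0], [0, 0, 0]], [[0, 0, 0], [0, 0, 0]], [[0, 0, -0.02], [0, 0, 0]], [[0, 0, -0.045], [0, 0, 0]], [[0, 0, -0.045], [0, 0, 0]], [[0, 0, -0.045], [0, 0, 0]], [[0, 0, -0.045], [0, 0, 0.05]], [[0, 0, 0], [0, 0, 0.145]], [[0, 0, 0], [0, 0, 0.145]], [[0, 0, 0], [0, 0, 0.145]], [[0, 0, 0], [0, 0, 0.145]], [[0, 0, 0], [0, 0, 0.145]], [[0, 0, 0], [0, 0, 0.145]], [[0, 0, 0], [0, 0, 0.145]], [[0, 0, 0], [0, 0, 0.145]], [[0, 0, 0], [0, 0, 0.145]], [[0, 0, 0], [0, 0, 0.145]], [[0, 0, 0], [0, 0, 0.076]], [[0, 0, 0], [0, 0, 0]]]' --claw 0.06

```text
clock: 7.75
tool_pos: [0.534, 0.2739, 0.4093]
ee_rot: [2.268, -2.173, 0.0]
ft_force: [-0.5, -0.2, -1.0]
finger_gap: 0.0603
```

Run:
```python
from h import *
st(); plan(j2w([28,-12.5,250])[0], jig()[2]-np.pi/2)
```

```text
t 7.75 gp world [0.5339 0.2738 0.2543] jig [-25.1 199.6 254.3] yaw -1.5278 tilt z [-6.e-04 -7.e-04 -1.e+00] F [-0.5 -0.2 -1. ] gap 60.3 q [-0.72  0.38  0.26  1.7  -0.11  1.08 -1.96]
t 7.75 turn [ 0.0006 -0.0007 -0.0025] shift mm (after turn) [212.2 -53.    4.3]
```

Request:
send_rows --steps '[[[0.042, -0.0106, 0], [0, 0, 0]], [[0.042, -0.0106, 0], [0, 0, 0]], [[0.042, -0.0106, 0], [0, 0, 0]], [[0.042, -0.0106, 0], [0, 0, 0]], [[0.042, -0.0106, 0], [0, 0, 0]], [[0, 0, 0.03], [0, 0, 0]], [[0, 0, 0.03], [0, 0, 0]], [[0, 0, 0.03], [0, 0, 0]], [[0, 0, 0.02], [0, 0, 0]], [[0, 0, 0], [0, 0, 0]], [[0, 0, 0], [0, 0, 0]]]' --claw 0.05

```text
clock: 8.85
tool_pos: [0.5963, 0.0666, 0.2998]
ee_rot: [2.27, -2.171, -0.0]
ft_force: [0.5, -0.2, 0.5]
finger_gap: 0.0499
```

Run:
```python
from h import *
st(); plan(j2w([28,-12.5,54])[0], jig()[2]-np.pi/2); cv2.imwrite('pics/w3.png',read_camera('wrist')[:,:,::-1])
```

```text
t 8.85 gp world [0.5962 0.0665 0.1448] jig [ 27.8 -10.3 144.8] yaw -1.5259 tilt z [-7.e-04 -3.e-04 -1.e+00] F [ 0.5 -0.2  0.5] gap 49.9 q [-0.39  0.51  0.31  1.79 -0.19  0.87 -1.52]
t 8.85 turn [ 0.0007 -0.0003 -0.0006] shift mm (after turn) [ 2.2 -0.1 90.8]
```

View pics/w3.png

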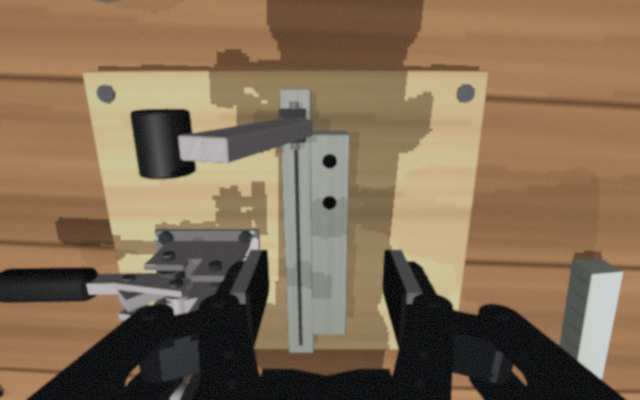

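Request:
send_rows --steps '[[[0.002, 0, 0.02], [0, 0, 0]], [[0, 0, 0.03], [0, 0, 0]], [[0, 0, 0.025], [0, 0, 0]], [[0, 0, 0.01], [0, 0, 0]], [[0, 0, 0], [0, 0, 0]], [[0, 0, 0], [0, 0, 0]]]' --claw 0.042

```text
clock: 9.5
tool_pos: [0.5973, 0.0649, 0.2162]
ee_rot: [-2.269, 2.171, -0.002]
ft_force: [0.3, 0.0, 0.5]
finger_gap: 0.0422
```

Request:
send_rows --steps '[[[0, 0, 0.002], [0, 0, 0]], [[0, 0, 0.002], [0, 0, 0]], [[0, 0, 0.002], [0, 0, 0]], [[0, 0, 0], [0, 0, 0]]]'

```text
clock: 9.9
tool_pos: [0.5963, 0.0649, 0.2087]
ee_rot: [2.27, -2.172, -0.0]
ft_force: [-0.0, 0.0, -0.5]
finger_gap: 0.0418
```

Run:
```python
from h import *
st(); cv2.imwrite('pics/w4.png',read_camera('wrist')[:,:,::-1]); crop('scene',310,170,410,260,7,'pics/s4.png')
```

```text
t 9.9 gp world [0.5963 0.0649 0.0537] jig [ 27.8 -11.9  53.7] yaw -1.5267 tilt z [-1.e-04  1.e-04 -1.e+00] F [-0.   0.  -0.5] gap 41.8 q [-0.35  0.64  0.27  1.82 -0.25  0.71 -1.48]
```

View pics/w4.png

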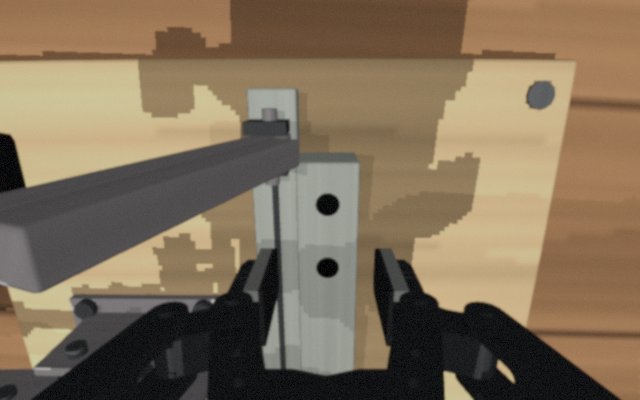

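View pics/s4.png

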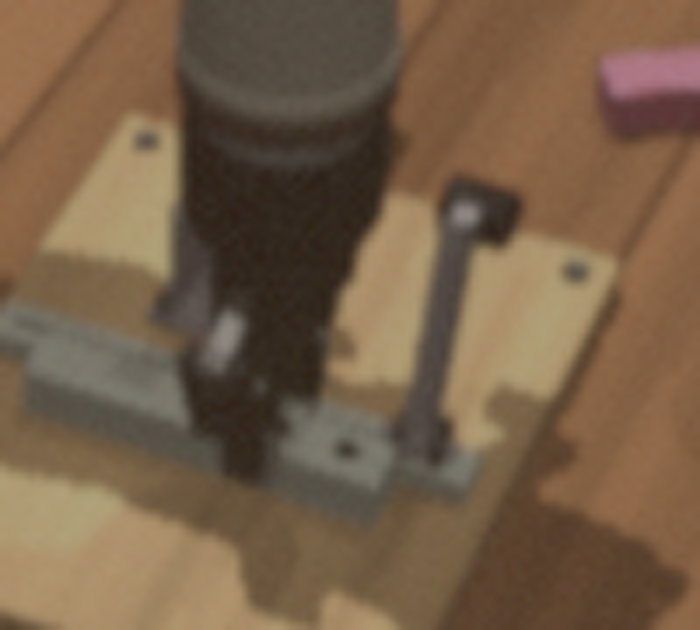

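Request:
send_rows --steps '[[[0, 0, 0.001], [0, 0, 0]], [[0, 0, 0.001], [0, 0, 0]], [[0, 0, 0.001], [0, 0, 0]], [[0, 0, 0], [0, 0, 0]]]'

```text
clock: 10.4
tool_pos: [0.5963, 0.0649, 0.2055]
ee_rot: [2.27, -2.172, -0.0]
ft_force: [-0.3, 0.7, 0.6]
finger_gap: 0.042
```

Request:
send_rows --steps '[[[0, 0, 0.001], [0, 0, 0]], [[0, 0, 0], [0, 0, 0]]]'

```text
clock: 10.6
tool_pos: [0.5963, 0.0649, 0.2045]
ee_rot: [2.27, -2.172, -0.0]
ft_force: [0.4, -0.6, 0.6]
finger_gap: 0.0418
```

Request:
send_rows --steps '[[[0, 0, 0.001], [0, 0, 0]], [[0, 0, 0], [0, 0, 0]]]'

```text
clock: 10.8
tool_pos: [0.5963, 0.0649, 0.2036]
ee_rot: [2.27, -2.172, -0.0]
ft_force: [0.2, 0.4, 0.1]
finger_gap: 0.0418
```

Request:
send_rows --steps '[[[0, 0, 0], [0, 0, 0]], [[0, 0, 0], [0, 0, 0]], [[0, 0, 0], [0, 0, 0]], [[0, 0, 0], [0, 0, 0]], [[0, 0, 0], [0, 0, 0]]]' --claw 0.015 --grip_force 70

```text
clock: 11.3
tool_pos: [0.5965, 0.0643, 0.204]
ee_rot: [2.269, -2.173, 0.001]
ft_force: [-1.8, -2.4, 5.6]
finger_gap: 0.0232
```

Request:
send_rows --steps '[[[0, 0, -0.01], [0, 0, 0]], [[0, 0, -0.02], [0, 0, 0]], [[0, 0, 0], [0, 0, 0]]]'

```text
clock: 11.6
tool_pos: [0.5963, 0.0652, 0.2352]
ee_rot: [-2.27, 2.171, 0.001]
ft_force: [-0.5, -0.9, -2.0]
finger_gap: 0.023
```

Run:
```python
from h import *
st(); cv2.imwrite('pics/w5.png',read_camera('wrist')[:,:,::-1]); crop('scene',310,170,410,260,7,'pics/s5.png')
```

```text
t 11.6 gp world [0.5963 0.0654 0.0802] jig [ 27.8 -11.5  80.2] yaw -1.5264 tilt z [ 2.e-04  9.e-04 -1.e+00] F [-0.5 -0.9 -2. ] gap 23.0 q [-0.36  0.6   0.28  1.82 -0.23  0.75 -1.49]
```

View pics/w5.png

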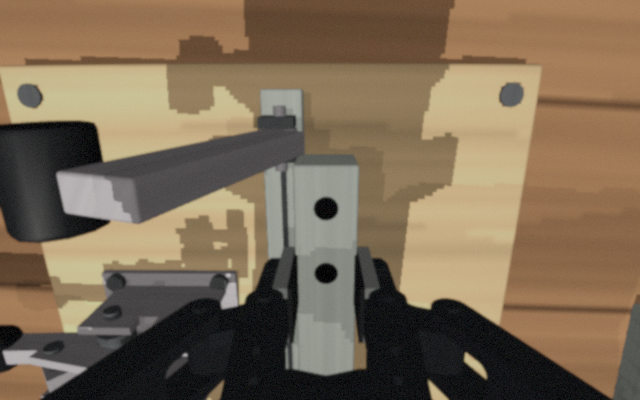

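View pics/s5.png

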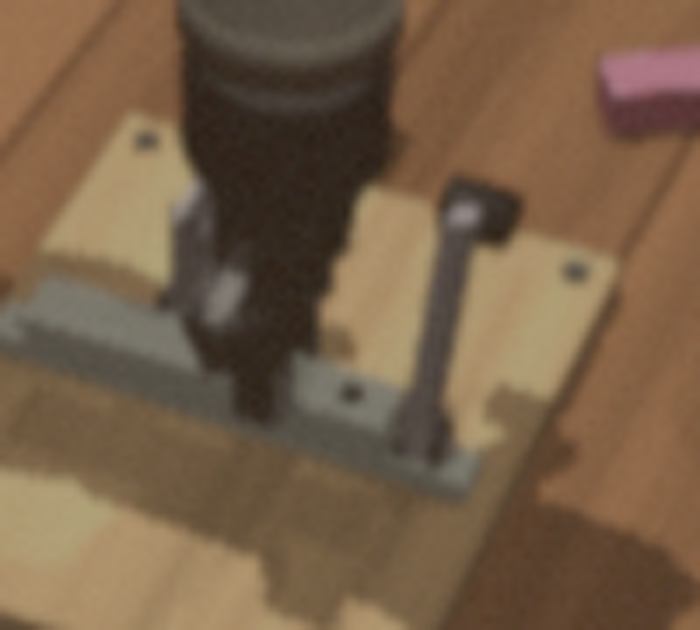

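The bar is lifted level. Next it goes to the tray.

Run:
```python
from h import *
plan([0.4697+.028,-.3383,.12], -np.pi/2-.0115)
```

```text
t 11.7 turn [-0.0005  0.0007  0.0562] shift mm (after turn) [404.9  93.9 -41.4]
```

Request:
send_rows --steps '[[[0, 0, -0.02], [0, 0, 0]], [[0, 0, -0.02], [0, 0, 0.028]], [[0.01, 0.002, 0], [0, 0, 0.028]], [[0.03, 0.007, 0], [0, 0, 0]], [[0.04, 0.0095, 0], [0, 0, 0]], [[0.04, 0.0095, 0], [0, 0, 0]], [[0.04, 0.0095, 0], [0, 0, 0]], [[0.04, 0.0095, 0], [0, 0, 0]], [[0.04, 0.0095, 0], [0, 0, 0]], [[0.04, 0.0095, 0], [0, 0, 0]], [[0.04, 0.0095, 0], [0, 0, 0]], [[0.04, 0.0095, 0], [0, 0, 0]], [[0.03, 0.007, 0], [0, 0, 0]], [[0.015, 0.002, 0], [0, 0, 0]], [[0, 0, 0], [0, 0, 0]], [[0, 0, 0], [0, 0, 0]]]'

```text
clock: 13.3
tool_pos: [0.498, -0.3378, 0.2726]
ee_rot: [-2.208, 2.234, 0.003]
ft_force: [-0.0, 0.3, -3.2]
finger_gap: 0.0234
```

Run:
```python
from h import *
st();plan([0.4697+.028,-.3383,.036], -np.pi/2-.0115)
cv2.imwrite('pics/w6.png',read_camera('wrist')[:,:,::-1])
cv2.imwrite('pics/t6.png',read_camera('top')[:,:,::-1])
```

```text
t 13.3 gp world [ 0.4978 -0.3374  0.1176] jig [ -88.9 -409.4  117.6] yaw -1.5824 tilt z [-0.001  0.002 -1.   ] F [-0.   0.3 -3.2] gap 23.4 q [ 0.28  0.56  0.36  1.8  -0.26  0.83 -0.82]
t 13.3 turn [ 0.001   0.002  -0.0001] shift mm (after turn) [ 0.5  0.3 81.6]
```

View pics/w6.png

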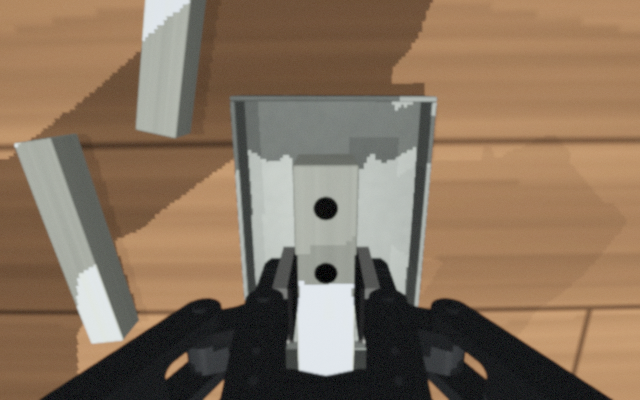

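View pics/t6.png

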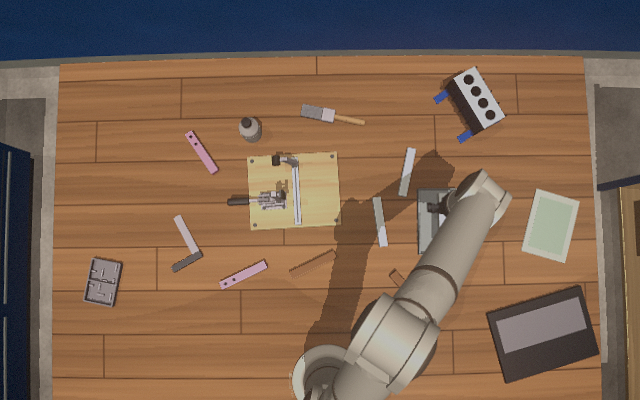

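Centred over the tray; lowering.

Request:
send_rows --steps '[[[0, 0, 0.02], [0, 0, 0]], [[0, 0, 0.03], [0, 0, 0]], [[0, 0, 0.02], [0, 0, 0]], [[0, 0, 0.007], [0, 0, 0]], [[0, 0, 0.002], [0, 0, 0]], [[0, 0, 0.002], [0, 0, 0]], [[0, 0, 0.001], [0, 0, 0]], [[0, 0, 0], [0, 0, 0]]]'

```text
clock: 14.2
tool_pos: [0.4982, -0.3392, 0.1926]
ee_rot: [-2.208, 2.234, -0.002]
ft_force: [0.5, 0.3, -2.8]
finger_gap: 0.0231
```

Request:
send_rows --steps '[[[0, 0, 0.001], [0, 0, 0]], [[0, 0, 0], [0, 0, 0]]]'

```text
clock: 14.4
tool_pos: [0.4979, -0.3392, 0.191]
ee_rot: [-2.208, 2.235, -0.001]
ft_force: [-0.9, -0.5, -3.2]
finger_gap: 0.0231
```

Request:
send_rows --steps '[[[0, 0, 0.001], [0, 0, 0]], [[0, 0, 0.001], [0, 0, 0]], [[0, 0, 0], [0, 0, 0]]]'

```text
clock: 14.7
tool_pos: [0.4979, -0.3392, 0.1891]
ee_rot: [-2.208, 2.235, -0.0]
ft_force: [-0.7, 0.6, 1.3]
finger_gap: 0.0232
```

Request:
send_rows --steps '[[[0, 0, 0.001], [0, 0, 0]], [[0, 0, 0], [0, 0, 0]]]'

```text
clock: 14.9
tool_pos: [0.4979, -0.3392, 0.189]
ee_rot: [-2.208, 2.234, -0.0]
ft_force: [-4.0, 2.4, 11.7]
finger_gap: 0.0229
```

Request:
send_rows --steps '[[[0, 0, 0], [0, 0, 0]], [[0, 0, 0], [0, 0, 0]], [[0, 0, 0], [0, 0, 0]], [[0, 0, -0.02], [0, 0, 0]], [[0, 0, -0.045], [0, 0, 0]], [[0, 0, -0.045], [0, 0, 0]], [[0, 0, -0.045], [0, 0, -0.04]], [[0, 0, 0], [0, 0, -0.145]], [[0, 0, 0], [0, 0, -0.145]], [[0, 0, 0], [0, 0, -0.145]], [[0, 0, 0], [0, 0, -0.145]], [[0, 0, 0], [0, 0, -0.145]], [[0, 0, 0], [0, 0, -0.145]], [[0, 0, 0], [0, 0, -0.145]], [[0, 0, 0], [0, 0, -0.145]], [[0, 0, 0], [0, 0, -0.145]], [[0, 0, 0], [0, 0, -0.145]], [[0, 0, 0], [0, 0, -0.135]], [[0, 0, 0], [0, 0, 0]]]' --claw 0.045

```text
clock: 16.8
tool_pos: [0.4977, -0.3392, 0.3425]
ee_rot: [-3.141, -0.068, 0.0]
ft_force: [-0.3, -0.3, -0.0]
finger_gap: 0.0447
```

Run:
```python
from h import *
st();plan(j2w([80,60,190])[0], jig()[2])
cv2.imwrite('pics/w7.png',read_camera('wrist')[:,:,::-1])
```

```text
t 16.8 gp world [ 0.4976 -0.3392  0.1875] jig [ -89.1 -411.1  187.5] yaw 0.043 tilt z [-1.e-04  3.e-04 -1.e+00] F [-0.3 -0.3 -0. ] gap 44.7 q [ 0.53  0.45  0.04  1.75 -0.02  0.95  0.61]
t 16.8 turn [-0.0003  0.     -0.0025] shift mm (after turn) [ 169.1 -471.2   -2.5]
```

View pics/w7.png

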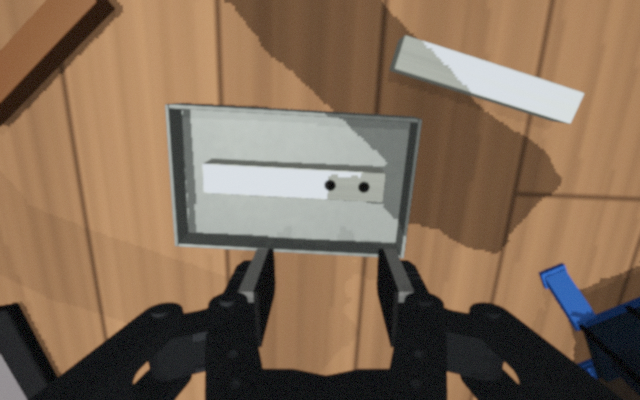

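The drilled bar lies flat in the tray at (293,180). On to the stop.

Request:
send_rows --steps '[[[0.008, -0.02, 0], [0, 0, -0.0025]], [[0.0155, -0.043, 0], [0, 0, 0]], [[0.0155, -0.043, 0], [0, 0, 0]], [[0.0155, -0.043, 0], [0, 0, 0]], [[0.0155, -0.043, 0], [0, 0, 0]], [[0.0155, -0.043, 0], [0, 0, 0]], [[0.0155, -0.043, 0], [0, 0, 0]], [[0.0155, -0.043, 0], [0, 0, 0]], [[0.0155, -0.043, 0], [0, 0, 0]], [[0.0155, -0.043, 0], [0, 0, 0]], [[0.0155, -0.043, 0], [0, 0, 0]], [[0.006, -0.021, 0], [0, 0, 0]], [[0, 0, 0], [0, 0, 0]], [[0, 0, 0], [0, 0, 0]]]' --claw 0.06

```text
clock: 18.25
tool_pos: [0.6455, 0.1393, 0.3422]
ee_rot: [3.14, 0.068, -0.001]
ft_force: [0.7, -1.0, -0.5]
finger_gap: 0.0601
```

Run:
```python
from h import *
st();plan(j2w([80,60,115])[0], jig()[2])
cv2.imwrite('pics/w8.png',read_camera('wrist')[:,:,::-1])
```

```text
t 18.25 gp world [0.6453 0.1392 0.1872] jig [ 80.2  60.  187.2] yaw 0.0436 tilt z [-7.e-04 -8.e-04 -1.e+00] F [ 0.7 -1.  -0.5] gap 60.1 q [-0.19  0.55 -0.09  1.59  0.06  1.01 -0.25]
t 18.25 turn [ 0.0008  0.0007 -0.0019] shift mm (after turn) [-0.3  0.1 72.2]
```

View pics/w8.png

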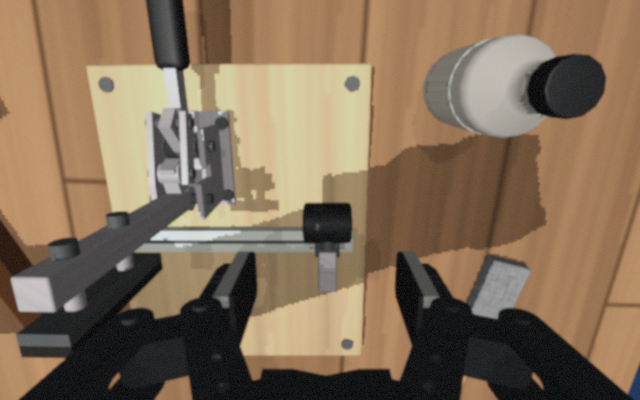

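Request:
send_rows --steps '[[[0, 0, 0.02], [0, 0, 0]], [[0, 0, 0.025], [0, 0, 0]], [[0, 0, 0.018], [0, 0, 0]], [[0, 0, 0.007], [0, 0, 0]], [[0, 0, 0], [0, 0, 0]]]' --claw 0.05

```text
clock: 18.8
tool_pos: [0.6453, 0.1371, 0.2716]
ee_rot: [3.14, 0.065, -0.004]
ft_force: [0.4, -0.9, 0.6]
finger_gap: 0.0498
```

Run:
```python
from h import *
st()
cv2.imwrite('pics/w9.png',read_camera('wrist')[:,:,::-1])
```

```text
t 18.8 gp world [0.6449 0.1368 0.1166] jig [ 79.6  57.7 116.6] yaw 0.0417 tilt z [-0.0022 -0.0014 -1.    ] F [ 0.4 -0.9  0.6] gap 49.8 q [-0.19  0.63 -0.09  1.63  0.07  0.89 -0.26]
```

View pics/w9.png

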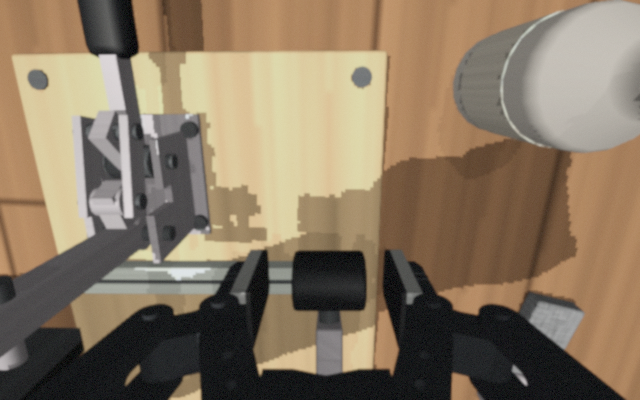

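Knob (329,280) is between the pads. Closing gently.

Request:
send_rows --steps '[[[0.0005, -0.002, 0], [0, 0, 0]], [[0, 0, 0], [0, 0, 0]], [[0, 0, 0], [0, 0, 0]], [[0, 0, 0], [0, 0, 0]], [[0, 0, 0], [0, 0, 0]]]' --claw 0.02 --grip_force 25

```text
clock: 19.35
tool_pos: [0.646, 0.1412, 0.2744]
ee_rot: [-3.141, -0.07, -0.001]
ft_force: [-3.9, -1.1, 5.9]
finger_gap: 0.0277
```

Run:
```python
from h import *
st()
a=np.linspace(1.9,0,20); y=10-90*np.cos(a)+22*np.sin(a); z=37+90*np.sin(a)+22*np.cos(a)
print(np.c_[a,y,z].round(1).tolist())
print(np.c_[a[1:],-np.diff(y),-np.diff(z)].round(1).tolist())
```

```text
t 19.35 gp world [0.6461 0.1412 0.1194] jig [ 81.   62.  119.4] yaw 0.0448 tilt z [ 7.e-04  1.e-04 -1.e+00] F [-3.9 -1.1  5.9] gap 27.7 q [-0.19  0.63 -0.09  1.63  0.07  0.89 -0.26]
[[1.9, 59.9, 115.1], [1.8, 51.9, 119.6], [1.7, 43.4, 123.4], [1.6, 34.6, 126.3], [1.5, 25.6, 128.3], [1.4, 16.4, 129.4], [1.3, 7.1, 129.6], [1.2, -2.1, 128.9], [1.1, -11.2, 127.2], [1.0, -20.1, 124.6], [0.9, -28.7, 121.2], [0.8, -36.9, 116.9], [0.7, -44.7, 111.8], [0.6, -51.9, 106.0], [0.5, -58.4, 99.5], [0.4, -64.3, 92.3], [0.3, -69.5, 84.6], [0.2, -73.8, 76.4], [0.1, -77.4, 67.9], [0.0, -80.0, 59.0]]
[[1.8, 8.0, -4.6], [1.7, 8.5, -3.8], [1.6, 8.8, -2.9], [1.5, 9.0, -2.0], [1.4, 9.2, -1.1], [1.3, 9.3, -0.2], [1.2, 9.2, 0.7], [1.1, 9.1, 1.7], [1.0, 8.9, 2.6], [0.9, 8.6, 3.4], [0.8, 8.2, 4.3], [0.7, 7.7, 5.1], [0.6, 7.2, 5.8], [0.5, 6.6, 6.5], [0.4, 5.9, 7.1], [0.3, 5.2, 7.7], [0.2, 4.4, 8.2], [0.1, 3.5, 8.6], [0.0, 2.6, 8.9]]
```

Request:
send_rows --steps '[[[0, 0.008, -0.0046], [0, 0, 0]], [[0, 0.0085, -0.0038], [0, 0, 0]], [[0, 0.0088, -0.0029], [0, 0, 0]], [[0, 0.009, -0.002], [0, 0, 0]], [[0, 0.0092, -0.0011], [0, 0, 0]], [[0, 0.0093, -0.0002], [0, 0, 0]], [[0, 0.0092, 0.0007], [0, 0, 0]], [[0, 0.0091, 0.0017], [0, 0, 0]], [[0, 0.0089, 0.0026], [0, 0, 0]], [[0, 0.0086, 0.0034], [0, 0, 0]]]'

```text
clock: 20.35
tool_pos: [0.6501, 0.0506, 0.2796]
ee_rot: [3.14, 0.068, 0.0]
ft_force: [-3.8, 1.1, 4.5]
finger_gap: 0.0273
```

Run:
```python
from h import *
st()
```

```text
t 20.35 gp world [0.6501 0.0504 0.1246] jig [ 80.9 -28.9 124.6] yaw 0.0436 tilt z [ 2.0e-04 -1.1e-03 -1.0e+00] F [-3.8  1.1  4.5] gap 27.3 q [-0.06  0.6  -0.08  1.65  0.06  0.89 -0.12]
```

Request:
send_rows --steps '[[[0, 0.0082, 0.0043], [0, 0, 0]], [[0, 0.0077, 0.0051], [0, 0, 0]], [[0, 0.0072, 0.0058], [0, 0, 0]], [[0, 0.0066, 0.0065], [0, 0, 0]], [[0, 0.0059, 0.0071], [0, 0, 0]], [[0, 0.0052, 0.0077], [0, 0, 0]], [[0, 0.0044, 0.0082], [0, 0, 0]], [[0, 0.0035, 0.0086], [0, 0, 0]], [[0, 0.0026, 0.0089], [0, 0, 0]], [[0, 0, 0.002], [0, 0, 0]], [[0, 0, 0], [0, 0, 0]]]'

```text
clock: 21.45
tool_pos: [0.6525, -0.0037, 0.2148]
ee_rot: [3.136, 0.065, -0.0]
ft_force: [-1.8, -6.6, 3.9]
finger_gap: 0.0275
```

Run:
```python
from h import *
st(); crop('scene',280,140,420,280,5,'pics/s10.png')
```

```text
t 21.45 gp world [ 0.6525 -0.0045  0.0598] jig [ 80.7 -83.9  59.8] yaw 0.0412 tilt z [ 0.     -0.0052 -1.    ] F [-1.8 -6.6  3.9] gap 27.5 q [ 0.01  0.69 -0.07  1.67  0.07  0.78 -0.05]
```

View pics/s10.png

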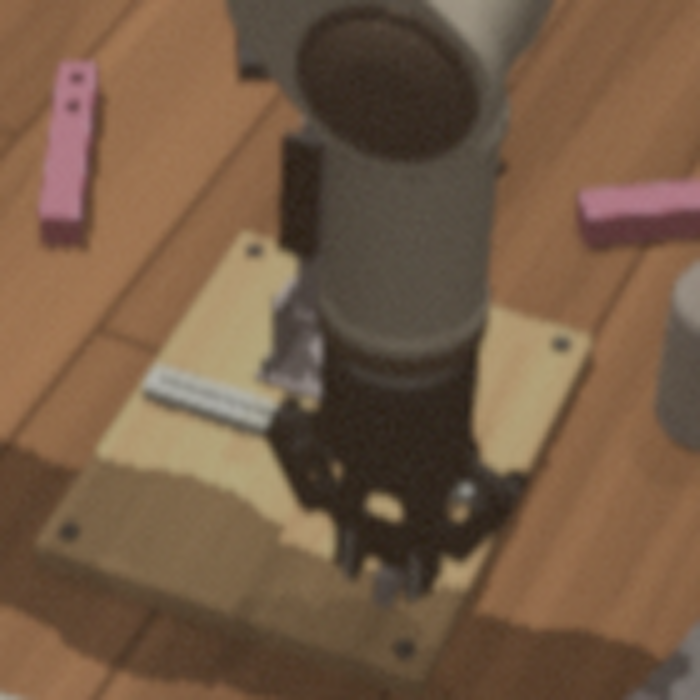

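Request:
send_rows --steps '[[[0, 0, 0], [0, 0, 0]], [[0, 0, 0], [0, 0, 0]], [[0, 0, 0], [0, 0, 0]], [[0, 0, -0.02], [0, 0, 0]], [[0, 0.01, -0.045], [0, 0, 0]], [[0, 0.04, -0.045], [0, 0, 0]], [[0, 0.04, -0.03], [0, 0, 0]], [[0, 0.04, 0], [0, 0, 0]], [[0, 0.04, 0], [0, 0, 0]], [[0, 0, 0], [0, 0, 0]]]' --claw 0.055

```text
clock: 22.5
tool_pos: [0.6584, -0.1705, 0.3475]
ee_rot: [3.135, 0.055, 0.0]
ft_force: [-0.6, -0.4, 0.3]
finger_gap: 0.0549
```

Run:
```python
from h import *
st(); c=calibration('wrist'); cv2.imwrite('pics/w11.png',read_camera('wrist')[:,:,::-1]); cv2.imwrite('pics/t11.png',read_camera('top')[:,:,::-1])
json.dump({k:np.array(v).tolist() for k,v in c.items()},open('w11.json','w'))
```

```text
t 22.5 gp world [ 0.6585 -0.1714  0.1925] jig [  79.2 -250.9  192.5] yaw 0.0351 tilt z [ 3.0e-04 -5.9e-03 -1.0e+00] F [-0.6 -0.4  0.3] gap 54.9 q [ 0.24  0.57 -0.05  1.53  0.04  1.04  0.22]
```

View pics/w11.png

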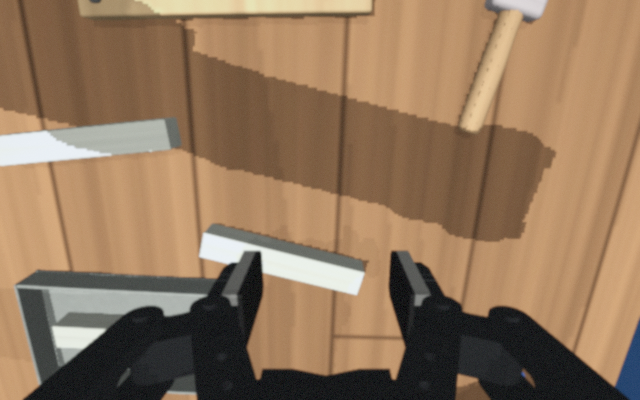

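View pics/t11.png

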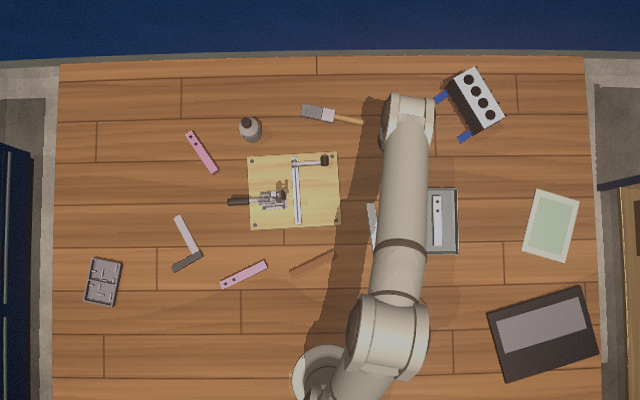

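The stop is down in the top view, with the knob at (325,160). The blank near (372,225) has shifted from its first position, so I'll measure both again.

Run:
```python
from h import *
crop('x',190,210,380,310,4.2,'pics/c11.png','pics/w11.png')
crop('x',0,100,190,180,4.2,'pics/c11b.png','pics/w11.png')
```

```text
(no output)
```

View pics/c11.png

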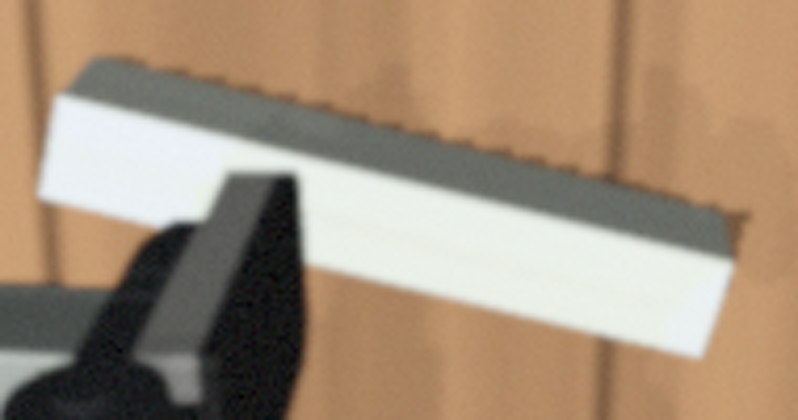

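View pics/c11b.png

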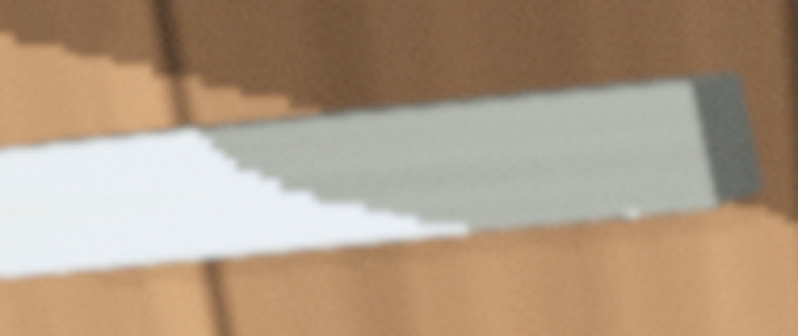

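Run:
```python
from h import *
c=json.load(open('w11.json')); c={k:np.array(v) if isinstance(v,list) else v for k,v in c.items()}
f=lambda l,x0,y0:np.array(l,float)/4.2+[x0,y0]-.5+.5/4.2
Q=pix2world('wrist',f([(57,97),(733,262),(700,357),(38,197)],190,210),.025,c)[:,:2]
print(Q.mean(0),[np.linalg.norm(Q[i]-Q[(i+1)%4]) for i in range(4)]); d=Q[1]+Q[2]-Q[0]-Q[3]; print('b1 ang',np.arctan2(d[1],d[0]))
ang=np.arctan2(d[1],d[0])
S=pix2world('wrist',f([(0,150),(690,80),(716,208),(0,278)],0,100),.025,c)[:,:2]
d2=(S[1]-S[0]); d2/=np.linalg.norm(d2); d3=S[2]-S[3]; d3/=np.linalg.norm(d3); print('b2',np.arctan2(d2[1],d2[0]),np.arctan2(d3[1],d3[0]),np.linalg.norm(S[1]-S[2]), (S[1]+S[2])/2-.075*d2)
b1=Q.mean(0); u=np.array([np.cos(ang),np.sin(ang)])
print('grasp at bar x=-15:'); plan([*(b1),.1], ang-np.pi/2)
```

```text
[ 0.62128824 -0.25230128] [np.float64(0.1492761819910871), np.float64(0.02474786245992508), np.float64(0.14939814755217964), np.float64(0.024285844454504185)]
b1 ang -0.22903273832528626
b2 0.12611031539946807 0.12756895309844615 0.02478970907343564 [ 0.45307853 -0.14687441]
grasp at bar x=-15:
t 22.6 turn [5.0000e-04 1.0000e-04 1.8418e+00] shift mm (after turn) [95.2 16.8 91.8]
```

Request:
send_rows --steps '[[[0, 0, 0], [0, 0, 0.1417]], [[0, 0, 0], [0, 0, 0.1417]], [[0, 0, 0], [0, 0, 0.1417]], [[0, 0, 0], [0, 0, 0.1417]], [[0, 0, 0], [0, 0, 0.1417]], [[0, 0, 0], [0, 0, 0.1417]], [[0, 0, 0], [0, 0, 0.1417]], [[0, 0, 0], [0, 0, 0.1417]], [[0, 0, 0], [0, 0, 0.1417]], [[0, 0, 0], [0, 0, 0.1417]], [[0, 0, 0], [0, 0, 0.1417]], [[0, 0, 0], [0, 0, 0.1417]], [[0, 0, 0], [0, 0, 0.1417]], [[0.03, -0.003, 0.02], [0, 0, 0]], [[0.04, -0.003, 0.03], [0, 0, 0]], [[0.025, -0.002, 0.03], [0, 0, 0]], [[0, 0, 0], [0, 0, 0]], [[0, 0, 0], [0, 0, 0]]]' --claw 0.05

```text
clock: 24.4
tool_pos: [0.646, -0.2546, 0.2656]
ee_rot: [1.957, -2.457, -0.005]
ft_force: [0.2, 0.5, 0.7]
finger_gap: 0.0503
```

Run:
```python
from h import *
a=-.229; b=np.array([.6213,-.2523])+.025*np.array([np.cos(a),np.sin(a)])
st(); plan([*b,.031],a-np.pi/2); cv2.imwrite('pics/w12.png',read_camera('wrist')[:,:,::-1])
```

```text
t 24.4 gp world [ 0.6456 -0.2543  0.1106] jig [  62.5 -333.   110.6] yaw -1.7967 tilt z [-0.0024  0.0021 -1.    ] F [0.2 0.5 0.7] gap 50.3 q [ 0.11  0.71  0.34  1.55 -0.28  0.93 -1.26]
t 24.4 turn [0.0028 0.0015 0.0031] shift mm (after turn) [ 3.4 -0.5 79.6]
```

View pics/w12.png

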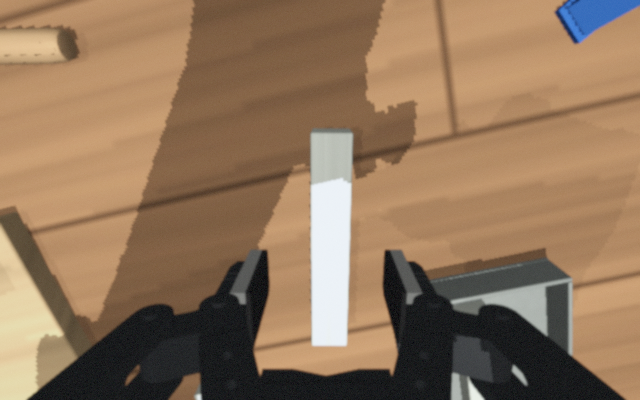

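Request:
send_rows --steps '[[[0.001, 0, 0.02], [0.0015, 0.001, 0.003]], [[0.001, 0, 0.03], [0, 0, 0]], [[0, 0, 0.02], [0, 0, 0]], [[0, 0, 0.008], [0, 0, 0]], [[0, 0, 0], [0, 0, 0]], [[0, 0, 0], [0, 0, 0]]]' --claw 0.045

```text
clock: 25.05
tool_pos: [0.6469, -0.2573, 0.1907]
ee_rot: [-1.953, 2.458, -0.006]
ft_force: [-0.3, -0.2, -0.3]
finger_gap: 0.0446
```

Run:
```python
from h import *
a=-.229; b=np.array([.6213,-.2523])+.025*np.array([np.cos(a),np.sin(a)])
st(); plan([*b,.031],a-np.pi/2); cv2.imwrite('pics/w13.png',read_camera('wrist')[:,:,::-1])
```

```text
t 25.05 gp world [ 0.6474 -0.2576  0.0357] jig [  64.2 -336.4   35.7] yaw -1.7989 tilt z [ 0.0036 -0.0016 -1.    ] F [-0.3 -0.2 -0.3] gap 44.6 q [ 0.13  0.81  0.31  1.57 -0.31  0.81 -1.23]
t 25.05 turn [-0.0039 -0.0008  0.0009] shift mm (after turn) [0.9 1.1 4.7]
```

View pics/w13.png

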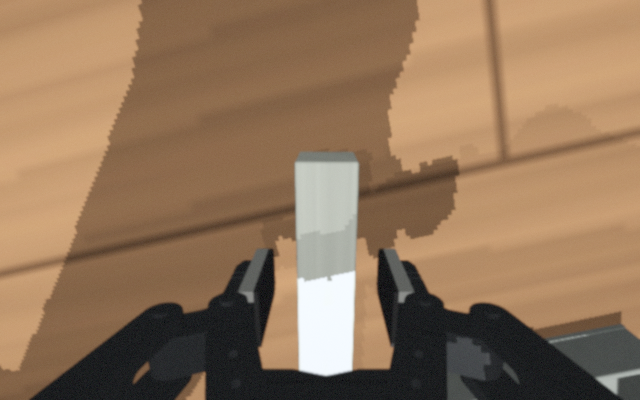

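Request:
send_rows --steps '[[[0.0005, 0, 0.0045], [-0.002, 0, 0]], [[0, 0, 0], [0, 0, 0]], [[0, 0, 0], [0, 0, 0]]]'

```text
clock: 25.4
tool_pos: [0.6456, -0.2587, 0.1849]
ee_rot: [1.952, -2.461, 0.001]
ft_force: [-0.3, 0.7, -0.3]
finger_gap: 0.0453
```

Request:
send_rows --steps '[[[0, 0, 0], [0, 0, 0]], [[0, 0, 0], [0, 0, 0]], [[0, 0, 0], [0, 0, 0]], [[0, 0, 0], [0, 0, 0]], [[0, 0, 0], [0, 0, 0]]]' --claw 0.015 --grip_force 70

```text
clock: 25.9
tool_pos: [0.6458, -0.2586, 0.1852]
ee_rot: [1.952, -2.461, 0.001]
ft_force: [-1.3, 1.4, 5.7]
finger_gap: 0.0227
```

Run:
```python
from h import *
st(); plan(j2w([22,-14,120])[0],jig()[2]-np.pi/2)
```

```text
t 25.9 gp world [ 0.6458 -0.2588  0.0302] jig [  62.5 -337.6   30.2] yaw -1.8004 tilt z [ 0.e+00 -9.e-04 -1.e+00] F [-1.3  1.4  5.7] gap 22.7 q [ 0.13  0.82  0.31  1.57 -0.31  0.81 -1.23]
t 25.9 turn [-1.000e-04 -9.000e-04 -2.751e-01] shift mm (after turn) [-323.4   40.5  -89.8]
```

Request:
send_rows --steps '[[[0, 0, -0.02], [0, 0, 0]], [[0, 0, -0.04], [0, 0, 0]], [[0, 0, -0.04], [0, 0, -0.1375]], [[-0.01, 0.001, 0], [0, 0, -0.1375]], [[-0.03, 0.004, 0], [0, 0, 0]], [[-0.04, 0.005, 0], [0, 0, 0]], [[-0.04, 0.005, 0], [0, 0, 0]], [[-0.04, 0.005, 0], [0, 0, 0]], [[-0.04, 0.005, 0], [0, 0, 0]], [[-0.04, 0.005, 0], [0, 0, 0]], [[-0.04, 0.005, 0], [0, 0, 0]], [[-0.025, 0.005, 0], [0, 0, 0]], [[-0.01, 0.005, 0], [0, 0, 0]], [[-0.005, 0, 0], [0, 0, 0]], [[0, 0, 0], [0, 0, 0]], [[0, 0, 0], [0, 0, 0]]]'

```text
clock: 27.5
tool_pos: [0.5879, 0.0571, 0.2846]
ee_rot: [2.267, -2.172, 0.002]
ft_force: [0.1, -1.0, -2.4]
finger_gap: 0.0233
```

Run:
```python
from h import *
st(); plan(j2w([20,-14.5,52])[0],jig()[2]-np.pi/2);c=calibration('wrist'); cv2.imwrite('pics/w14.png',read_camera('wrist')[:,:,::-1])
json.dump({k:np.array(v).tolist() for k,v in c.items()},open('w14.json','w'))
```

```text
t 27.5 gp world [0.5879 0.0568 0.1296] jig [ 19.  -19.7 129.6] yaw -1.5278 tilt z [-2.0e-04 -2.1e-03 -1.0e+00] F [ 0.1 -1.  -2.4] gap 23.3 q [-0.35  0.52  0.26  1.82 -0.17  0.83 -1.53]
t 27.5 turn [ 0.0003 -0.0021 -0.0026] shift mm (after turn) [-4.8 -0.9 77.6]
```

View pics/w14.png

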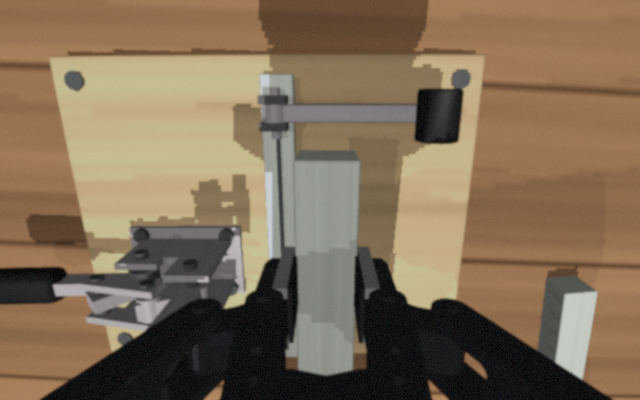

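Request:
send_rows --steps '[[[-0.002, 0, 0.02], [0, -0.001, -0.0025]], [[-0.0015, 0, 0.03], [0, 0, 0]], [[0, 0, 0.02], [0, 0, 0]], [[0, 0, 0.006], [0, 0, 0]], [[0, 0, 0], [0, 0, 0]], [[0, 0, 0], [0, 0, 0]]]'

```text
clock: 28.15
tool_pos: [0.5881, 0.0619, 0.2093]
ee_rot: [-2.272, 2.169, -0.001]
ft_force: [0.2, -0.7, -2.1]
finger_gap: 0.0231
```

Run:
```python
from h import *
st(); cv2.imwrite('pics/w15.png',read_camera('wrist')[:,:,::-1])
```

```text
t 28.15 gp world [0.5882 0.0619 0.0543] jig [ 19.5 -14.6  54.3] yaw -1.524 tilt z [ 7.e-04 -0.e+00 -1.e+00] F [ 0.2 -0.7 -2.1] gap 23.1 q [-0.33  0.63  0.23  1.85 -0.21  0.69 -1.5 ]
```

View pics/w15.png

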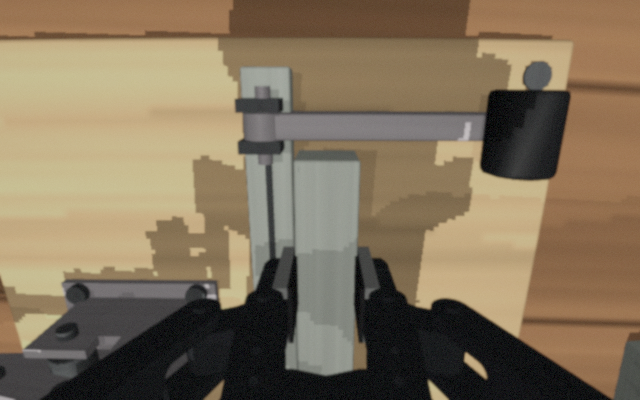

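Request:
send_rows --steps '[[[0, 0, 0.002], [0, 0, 0]], [[0, 0, 0.001], [0, 0, 0]], [[0, 0, 0.001], [0, 0, 0]], [[0, 0, 0], [0, 0, 0]]]'

```text
clock: 28.6
tool_pos: [0.5873, 0.0628, 0.2045]
ee_rot: [2.274, -2.167, -0.001]
ft_force: [-0.4, 0.0, -2.4]
finger_gap: 0.0231
```

Request:
send_rows --steps '[[[0, 0, 0.001], [0, 0, 0]], [[0, 0, 0], [0, 0, 0]]]'

```text
clock: 28.8
tool_pos: [0.5874, 0.0628, 0.2037]
ee_rot: [2.274, -2.167, -0.001]
ft_force: [-0.2, 0.5, 0.0]
finger_gap: 0.0233
```

Request:
send_rows --steps '[[[0, 0, 0.001], [0, 0, 0]], [[0, 0, 0], [0, 0, 0]]]'

```text
clock: 29.0
tool_pos: [0.5875, 0.0627, 0.2036]
ee_rot: [-2.274, 2.167, 0.001]
ft_force: [-3.4, 0.6, 9.1]
finger_gap: 0.0227
```

Request:
send_rows --steps '[[[0, 0, -0.0015], [0, 0, 0]], [[0, -0.002, 0], [0, 0, 0]], [[0, -0.001, 0], [0, 0, 0]], [[0, -0.001, 0], [0, 0, 0]], [[0, 0, 0], [0, 0, 0]]]'

```text
clock: 29.5
tool_pos: [0.5906, 0.0629, 0.2037]
ee_rot: [2.273, -2.166, -0.004]
ft_force: [-5.0, 0.1, 4.8]
finger_gap: 0.023
```

Request:
send_rows --steps '[[[0, -0.001, 0], [0, 0, 0]], [[0, 0, 0], [0, 0, 0]]]'

```text
clock: 29.7
tool_pos: [0.5923, 0.063, 0.2037]
ee_rot: [2.274, -2.167, -0.001]
ft_force: [-0.7, 0.7, -1.0]
finger_gap: 0.0232
```

Request:
send_rows --steps '[[[0, -0.001, 0], [0, 0, 0]], [[0, 0, 0], [0, 0, 0]]]'

```text
clock: 29.9
tool_pos: [0.5937, 0.063, 0.2037]
ee_rot: [-2.274, 2.168, 0.0]
ft_force: [-0.8, -0.6, -1.0]
finger_gap: 0.0232
```

Run:
```python
from h import *
st(); cv2.imwrite('pics/w16.png',read_camera('wrist')[:,:,::-1]); crop('x',200,60,420,280,3,'pics/c16.png','pics/w16.png')
```

```text
t 29.9 gp world [0.5937 0.063  0.0487] jig [ 25.1 -13.7  48.7] yaw -1.523 tilt z [ 1.e-04  1.e-04 -1.e+00] F [-0.8 -0.6 -1. ] gap 23.2 q [-0.32  0.64  0.23  1.83 -0.21  0.69 -1.5 ]
```

View pics/c16.png

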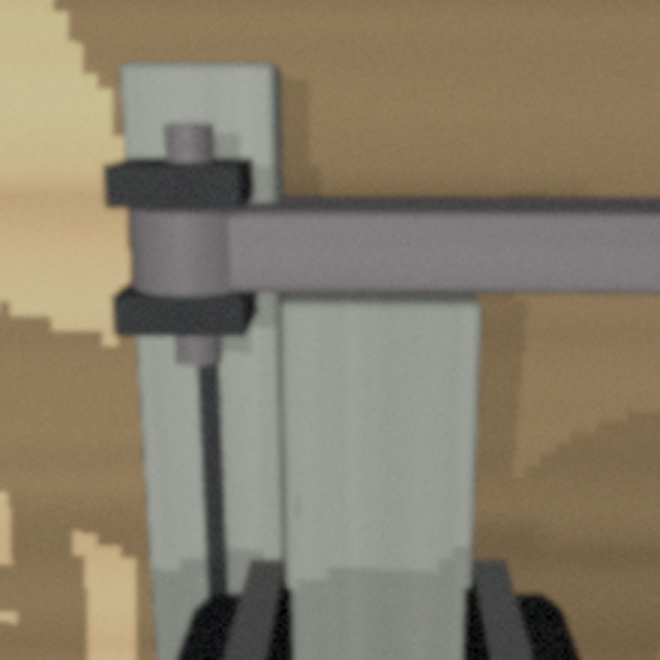

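Request:
send_rows --steps '[[[0, -0.001, 0], [0, 0, 0]], [[0, 0, 0], [0, 0, 0]]]'

```text
clock: 30.15
tool_pos: [0.5946, 0.0631, 0.2038]
ee_rot: [2.274, -2.168, -0.0]
ft_force: [-0.2, -0.1, -2.4]
finger_gap: 0.0232
```

Request:
send_rows --steps '[[[-0.001, 0, 0], [0, 0, 0]], [[0, 0, 0], [0, 0, 0]]]'

```text
clock: 30.35
tool_pos: [0.5945, 0.0641, 0.2038]
ee_rot: [2.274, -2.167, -0.0]
ft_force: [0.9, 0.6, -2.8]
finger_gap: 0.0231
```

Request:
send_rows --steps '[[[-0.001, 0, 0], [0, 0, 0]], [[0, 0, 0], [0, 0, 0]]]'

```text
clock: 30.55
tool_pos: [0.5945, 0.0644, 0.2039]
ee_rot: [2.273, -2.167, 0.001]
ft_force: [0.2, -2.7, -3.1]
finger_gap: 0.023
```

Fence contact. Now I'll press a little against both the fence and the stop.

Request:
send_rows --steps '[[[0, -0.001, 0], [0, 0, 0]], [[0, 0, 0], [0, 0, 0]]]'

```text
clock: 30.75
tool_pos: [0.5948, 0.0644, 0.2038]
ee_rot: [2.272, -2.167, -0.002]
ft_force: [-1.6, -4.4, -1.1]
finger_gap: 0.0233
```

Request:
send_rows --steps '[[[0, -0.001, 0], [0, 0, 0]], [[0, 0, 0], [0, 0, 0]]]'

```text
clock: 30.95
tool_pos: [0.5952, 0.0644, 0.2037]
ee_rot: [2.271, -2.166, -0.004]
ft_force: [-4.3, -3.9, 1.8]
finger_gap: 0.0229
```

Request:
send_rows --steps '[[[-0.0005, -0.001, 0.0015], [0, 0, 0]], [[0, 0, 0], [0, 0, 0]]]'

```text
clock: 31.15
tool_pos: [0.5956, 0.0644, 0.2036]
ee_rot: [2.27, -2.165, -0.006]
ft_force: [-11.5, -5.2, 16.6]
finger_gap: 0.023
```

Run:
```python
from h import *
st()
```

```text
t 31.15 gp world [0.5947 0.0643 0.0486] jig [ 26.1 -12.5  48.6] yaw -1.5237 tilt z [-6.e-03 -6.e-04 -1.e+00] F [-11.5  -5.2  16.6] gap 23.0 q [-0.33  0.65  0.23  1.82 -0.21  0.7  -1.5 ]
```

Request:
send_rows --steps '[[[0, 0, 0], [0, 0, 0]], [[0, 0, 0], [0, 0, 0]], [[0, 0, 0], [0, 0, 0]], [[0, 0, -0.005], [0, 0, 0]], [[0, 0, -0.02], [0, 0, 0]], [[0, 0, -0.04], [0, 0, 0]], [[0, 0, -0.04], [0, 0, 0]], [[0, 0, 0], [0, 0, 0]], [[0, 0, 0], [0, 0, 0]]]' --claw 0.04

```text
clock: 32.05
tool_pos: [0.5978, 0.0661, 0.3089]
ee_rot: [-2.273, 2.165, -0.001]
ft_force: [-0.5, 0.6, -0.8]
finger_gap: 0.04
```

Run:
```python
from h import *
st(); cv2.imwrite('pics/w17.png',read_camera('wrist')[:,:,::-1]); crop('x',200,60,420,320,2.3,'pics/c17.png','pics/w17.png')
cv2.imwrite('pics/s17.png',read_camera('scene')[:,:,::-1]);
```

```text
t 32.05 gp world [0.5982 0.0663 0.1539] jig [ 29.8 -10.7 153.9] yaw -1.5225 tilt z [ 0.0024  0.0012 -1.    ] F [-0.5  0.6 -0.8] gap 40.0 q [-0.36  0.5   0.27  1.78 -0.17  0.88 -1.54]
```

View pics/w17.png

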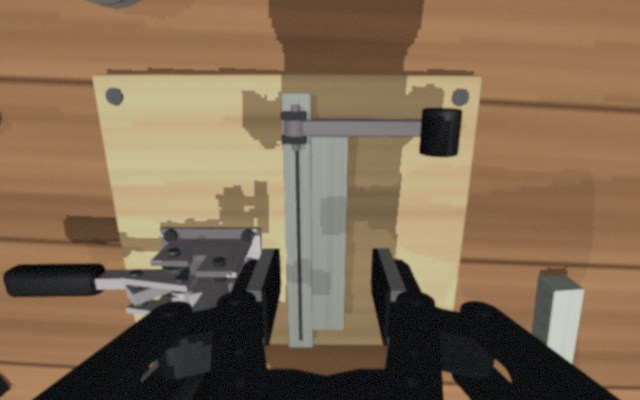

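View pics/s17.png

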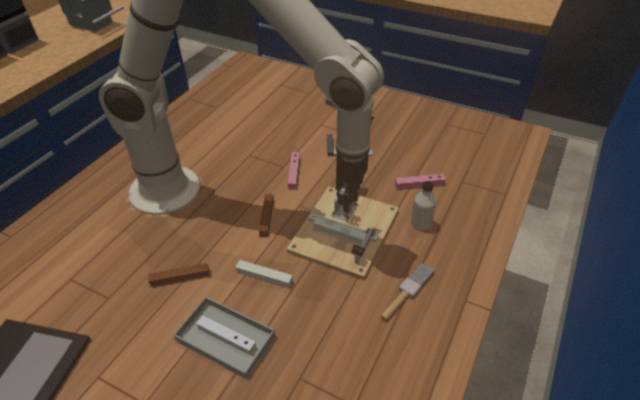

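Bar 1 is seated. Next is blank 2.

Run:
```python
from h import *
a=.127; b=np.array([.4531,-.1469])+.025*np.array([np.cos(a),np.sin(a)])
plan([*b,.11],a-np.pi/2)
```

```text
t 32.15 turn [ 0.0023  0.0004 -0.0787] shift mm (after turn) [192.9 144.4  41.5]
```

Request:
send_rows --steps '[[[0, 0, 0], [0.001, 0, -0.0787]], [[0.02, 0.015, 0], [0, 0, 0]], [[0.036, 0.027, 0], [0, 0, 0]], [[0.036, 0.027, 0], [0, 0, 0]], [[0.036, 0.027, 0], [0, 0, 0]], [[0.036, 0.027, 0.01], [0, 0, 0]], [[0.02, 0.015, 0.02], [0, 0, 0]], [[0.008, 0.006, 0.01], [0, 0, 0]], [[0, 0, 0], [0, 0, 0]], [[0, 0, 0], [0, 0, 0]]]' --claw 0.05

```text
clock: 33.15
tool_pos: [0.4793, -0.1417, 0.2668]
ee_rot: [-2.359, 2.075, 0.002]
ft_force: [-0.2, -0.1, 0.7]
finger_gap: 0.0502
```

Run:
```python
from h import *
a=.127; b=np.array([.4531,-.1469])+.025*np.array([np.cos(a),np.sin(a)])
st(); plan([*b,.031],a-np.pi/2); cv2.imwrite('pics/w18.png',read_camera('wrist')[:,:,::-1])
```

```text
t 33.15 gp world [ 0.4792 -0.1415  0.1118] jig [ -98.6 -212.8  111.8] yaw -1.4428 tilt z [-7.0e-04  1.1e-03 -1.0e+00] F [-0.2 -0.1  0.7] gap 50.2 q [-0.01  0.41  0.3   2.05 -0.18  0.7  -1.04]
t 33.15 turn [0.0006 0.0012 0.001 ] shift mm (after turn) [ 1.9  1.7 80.8]
```

View pics/w18.png

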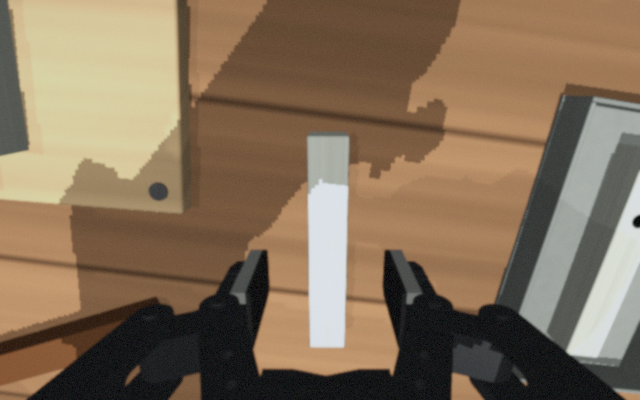

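Request:
send_rows --steps '[[[0.001, 0.0015, 0.02], [0, 0, 0]], [[0, 0, 0.03], [0, 0, 0]], [[0, 0, 0.02], [0, 0, 0]], [[0, 0, 0.008], [0, 0, 0]], [[0, 0, 0.002], [0, 0, 0]], [[0, 0, 0], [0, 0, 0]], [[0, 0, 0], [0, 0, 0]]]' --claw 0.045

```text
clock: 33.9
tool_pos: [0.4782, -0.144, 0.1883]
ee_rot: [-2.357, 2.075, -0.003]
ft_force: [0.8, 0.0, 0.4]
finger_gap: 0.0453
```

Run:
```python
from h import *
a=.127; b=np.array([.4531,-.1469])+.025*np.array([np.cos(a),np.sin(a)])
st(); plan([*b,.031],a-np.pi/2)
```

```text
t 33.9 gp world [ 0.4785 -0.144   0.0333] jig [ -99.4 -215.3   33.3] yaw -1.4436 tilt z [ 0.0022 -0.     -1.    ] F [0.8 0.  0.4] gap 45.3 q [ 0.04  0.55  0.24  2.08 -0.25  0.54 -0.98]
t 33.9 turn [-0.0022 -0.0003  0.0002] shift mm (after turn) [-0.3  0.2  2.3]
```

Request:
send_rows --steps '[[[0, 0, 0.0025], [-0.002, 0, 0]], [[0, 0, 0], [0, 0, 0]], [[0, 0, 0], [0, 0, 0]]]'

```text
clock: 34.2
tool_pos: [0.4774, -0.1442, 0.1851]
ee_rot: [2.357, -2.076, -0.001]
ft_force: [0.1, 0.5, 0.5]
finger_gap: 0.045
```

Request:
send_rows --steps '[[[0, 0, 0], [0, 0, 0]], [[0, 0, 0], [0, 0, 0]], [[0, 0, 0], [0, 0, 0]], [[0, 0, 0], [0, 0, 0]], [[0, 0, 0], [0, 0, 0]], [[0, 0, -0.02], [0, 0, 0]], [[0, 0, -0.04], [0, 0, 0]], [[0, 0, -0.04], [0, 0, 0.08]], [[0, 0, 0], [0, 0, 0]]]' --claw 0.015 --grip_force 70

```text
clock: 35.1
tool_pos: [0.4795, -0.145, 0.2892]
ee_rot: [-2.267, 2.169, -0.009]
ft_force: [1.8, -0.5, -2.3]
finger_gap: 0.0229
```

Run:
```python
from h import *
st(); plan(j2w([20,-62,130])[0],jig()[2]-np.pi/2); cv2.imwrite('pics/w19.png',read_camera('wrist')[:,:,::-1])
```

```text
t 35.1 gp world [ 0.4806 -0.1452  0.1342] jig [ -97.3 -216.6  134.2] yaw -1.5266 tilt z [ 0.0069 -0.0015 -1.    ] F [ 1.8 -0.5 -2.3] gap 22.9 q [-0.04  0.37  0.34  2.04 -0.18  0.75 -1.12]
t 35.1 turn [-0.0068 -0.0018 -0.0012] shift mm (after turn) [-154.4 -118.4    4.2]
```

View pics/w19.png

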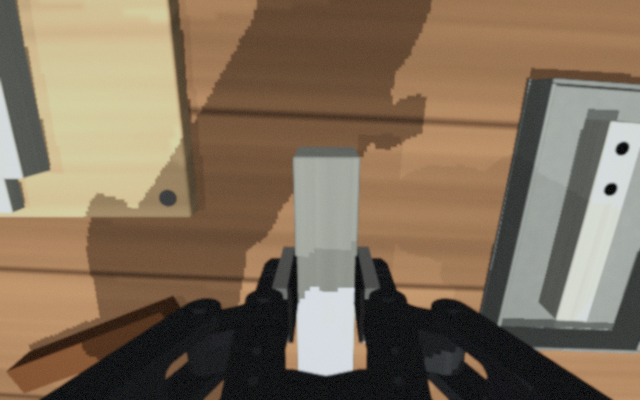

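Request:
send_rows --steps '[[[-0.015, -0.011, 0], [0, 0, 0]], [[-0.035, -0.025, 0], [0, 0, 0]], [[-0.04, -0.028, 0], [0, 0, 0]], [[-0.035, -0.025, 0], [0, 0, 0]], [[-0.02, -0.014, 0], [0, 0, 0]], [[-0.009, -0.005, 0], [0, 0, 0]], [[0, 0, 0], [0, 0, 0]], [[0, 0, 0], [0, 0, 0]]]'

```text
clock: 35.95
tool_pos: [0.577, 0.013, 0.2835]
ee_rot: [2.268, -2.168, -0.004]
ft_force: [-0.2, 0.7, -3.3]
finger_gap: 0.0232
```

Run:
```python
from h import *
st(); plan(j2w([10,-62,54])[0],jig()[2]-np.pi/2); cv2.imwrite('pics/w20.png',read_camera('wrist')[:,:,::-1])
```

```text
t 35.95 gp world [0.5763 0.0128 0.1285] jig [  5.4 -63.1 128.5] yaw -1.5255 tilt z [-0.0046 -0.0014 -1.    ] F [-0.2  0.7 -3.3] gap 23.2 q [-0.3   0.5   0.29  1.85 -0.19  0.82 -1.44]
t 35.95 turn [ 0.0046 -0.0012 -0.0002] shift mm (after turn) [-0.9 -3.8 74.5]
```

View pics/w20.png

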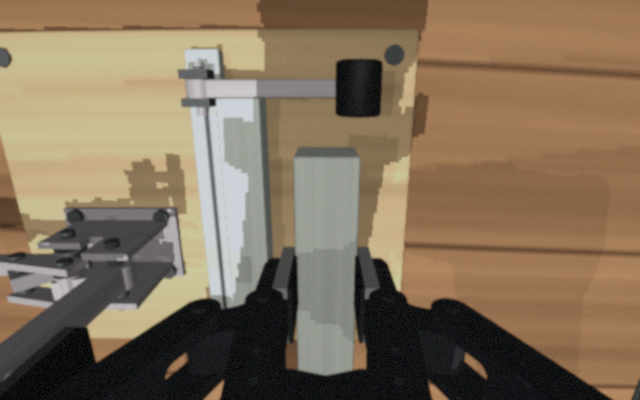

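Request:
send_rows --steps '[[[0.003, 0, 0.02], [0.003, 0, 0]], [[0.002, 0, 0.03], [0, 0, 0]], [[0, 0, 0.018], [0, 0, 0]], [[0, 0, 0.006], [0, 0, 0]], [[0, 0, 0], [0, 0, 0]], [[0, 0, 0], [0, 0, 0]]]'

```text
clock: 36.6
tool_pos: [0.5788, 0.0089, 0.2115]
ee_rot: [-2.27, 2.169, -0.003]
ft_force: [-0.0, 0.2, -2.7]
finger_gap: 0.0232
```

Request:
send_rows --steps '[[[0, 0, 0.002], [0, 0, 0]], [[0, 0, 0.001], [0, 0, 0]], [[0, 0, 0.001], [0, 0, 0]], [[0, 0, 0], [0, 0, 0]]]'

```text
clock: 37.0
tool_pos: [0.5785, 0.0099, 0.2068]
ee_rot: [-2.272, 2.168, -0.001]
ft_force: [0.4, 0.2, -2.8]
finger_gap: 0.0234
```

Run:
```python
from h import *
st(); cv2.imwrite('pics/w21.png',read_camera('wrist')[:,:,::-1])
```

```text
t 37.0 gp world [0.5787 0.0099 0.0518] jig [  7.7 -66.1  51.8] yaw -1.5239 tilt z [ 1.4e-03  2.0e-04 -1.0e+00] F [ 0.4  0.2 -2.8] gap 23.4 q [-0.26  0.62  0.25  1.88 -0.23  0.67 -1.39]
```

View pics/w21.png

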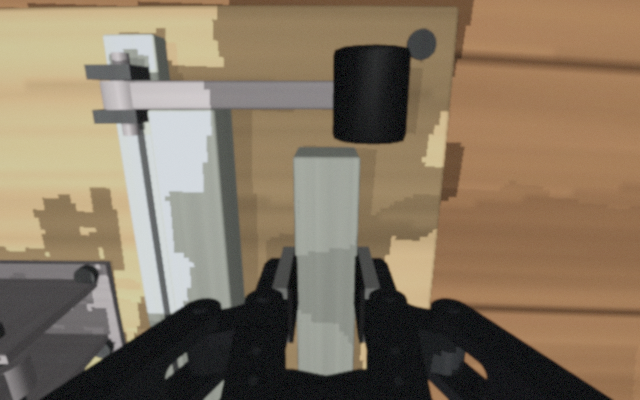

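Request:
send_rows --steps '[[[0, 0, 0.001], [0, 0, 0]], [[0, 0, 0.001], [0, 0, 0]], [[0, 0, 0], [0, 0, 0]]]'

```text
clock: 37.35
tool_pos: [0.5784, 0.0098, 0.2044]
ee_rot: [-2.272, 2.169, -0.001]
ft_force: [0.2, 0.3, -2.4]
finger_gap: 0.0235
```

Request:
send_rows --steps '[[[0, 0, 0.001], [0, 0, 0]], [[0, 0, 0], [0, 0, 0]]]'

```text
clock: 37.55
tool_pos: [0.5785, 0.0098, 0.2036]
ee_rot: [-2.272, 2.168, -0.001]
ft_force: [1.5, 1.1, -1.7]
finger_gap: 0.0231
```

Request:
send_rows --steps '[[[0, 0, 0.0007], [0, 0, 0]], [[0, 0, 0], [0, 0, 0]]]'

```text
clock: 37.75
tool_pos: [0.5786, 0.0097, 0.2033]
ee_rot: [-2.272, 2.168, -0.001]
ft_force: [-0.2, 0.2, 2.3]
finger_gap: 0.0232
```

Request:
send_rows --steps '[[[0, 0, 0], [0, 0, 0]], [[0, 0, 0], [0, 0, 0]], [[0, 0, -0.005], [0, 0, 0]], [[0, 0, -0.02], [0, 0, 0]], [[0, 0, -0.03], [0, 0, 0]], [[0, 0, 0], [0, 0, 0]]]' --claw 0.036

```text
clock: 38.35
tool_pos: [0.5805, 0.0095, 0.2619]
ee_rot: [-2.268, 2.165, -0.009]
ft_force: [0.9, 0.3, -0.2]
finger_gap: 0.036
```

Run:
```python
from h import *
st(); cv2.imwrite('pics/w22.png',read_camera('wrist')[:,:,::-1])
```

```text
t 38.35 gp world [0.5818 0.0096 0.1069] jig [ 10.8 -66.5 106.9] yaw -1.5245 tilt z [ 8.4e-03  6.0e-04 -1.0e+00] F [ 0.9  0.3 -0.2] gap 36.0 q [-0.28  0.53  0.28  1.86 -0.2   0.77 -1.41]
```

View pics/w22.png

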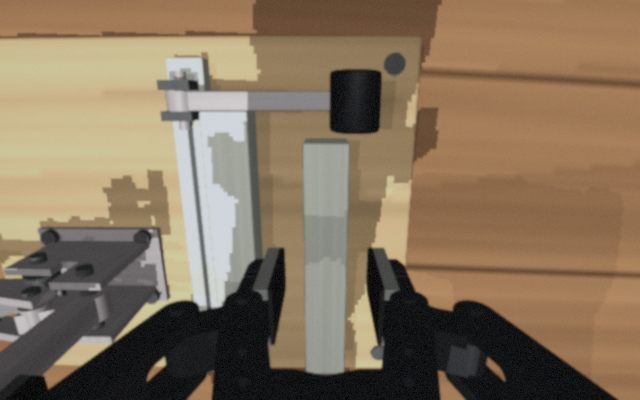

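Request:
send_rows --steps '[[[0.02, 0.014, 0], [0, 0, 0]], [[0.022, 0.014, 0], [0, 0, 0]], [[0, 0, 0.02], [0, 0, 0]], [[0, 0, 0.03], [0, 0, 0]], [[0, 0, 0.012], [0, 0, 0]], [[0, 0, 0], [0, 0, 0]], [[0, 0, 0], [0, 0, 0]]]' --claw 0.0

```text
clock: 39.1
tool_pos: [0.5526, -0.0334, 0.1959]
ee_rot: [-2.272, 2.169, -0.001]
ft_force: [0.1, 0.7, -0.1]
finger_gap: 0.0001
```

Run:
```python
from h import *
st(); cv2.imwrite('pics/w23.png',read_camera('wrist')[:,:,::-1])
```

```text
t 39.1 gp world [ 0.5527 -0.0334  0.0409] jig [ -20.3 -108.2   40.9] yaw -1.524 tilt z [ 7.e-04  0.e+00 -1.e+00] F [ 0.1  0.7 -0.1] gap 0.1 q [-0.19  0.6   0.25  1.94 -0.24  0.62 -1.3 ]
```

View pics/w23.png

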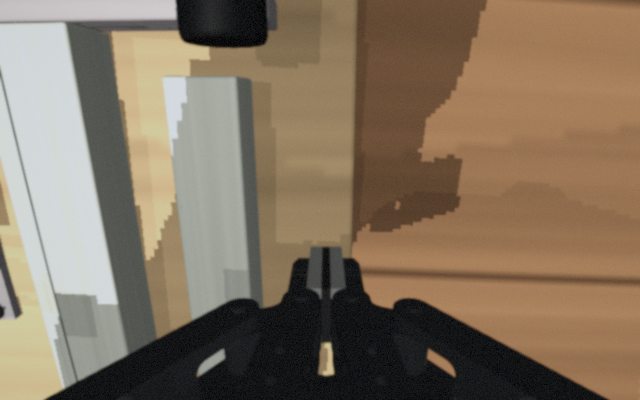

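Request:
send_rows --steps '[[[-0.006, 0, 0], [0, 0, 0]], [[-0.006, 0, 0], [0, 0, 0]], [[-0.006, 0, 0], [0, 0, 0]], [[-0.005, 0, 0], [0, 0, 0]], [[-0.005, 0, 0], [0, 0, 0]], [[-0.005, 0, 0], [0, 0, 0]], [[-0.005, 0, 0], [0, 0, 0]], [[0, 0, 0], [0, 0, 0]]]'

```text
clock: 39.95
tool_pos: [0.5507, 0.0057, 0.1958]
ee_rot: [-2.273, 2.167, -0.0]
ft_force: [0.4, -0.8, 0.8]
finger_gap: 0.0
```

Run:
```python
from h import *
st(); cv2.imwrite('pics/w24.png',read_camera('wrist')[:,:,::-1])
```

```text
t 39.95 gp world [0.5508 0.0059 0.0408] jig [-20.3 -68.9  40.8] yaw -1.5228 tilt z [ 1.e-03  9.e-04 -1.e+00] F [ 0.4 -0.8  0.8] gap 0.0 q [-0.26  0.6   0.25  1.95 -0.25  0.62 -1.37]
```

View pics/w24.png

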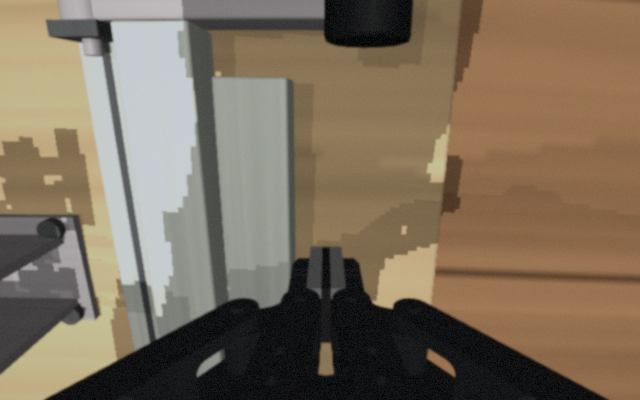

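Request:
send_rows --steps '[[[-0.002, 0, 0], [0, 0, 0]], [[-0.002, 0, 0], [0, 0, 0]], [[-0.001, 0, 0], [0, 0, 0]], [[0, 0, 0], [0, 0, 0]]]'

```text
clock: 40.4
tool_pos: [0.5503, 0.0097, 0.1957]
ee_rot: [-2.272, 2.168, -0.0]
ft_force: [-0.3, -1.1, -0.5]
finger_gap: 0.0001
```

Request:
send_rows --steps '[[[-0.002, 0, 0], [0, 0, 0]], [[-0.001, 0, 0], [0, 0, 0]], [[0, 0, 0], [0, 0, 0]]]'

```text
clock: 40.7
tool_pos: [0.5503, 0.0114, 0.1957]
ee_rot: [2.271, -2.17, 0.003]
ft_force: [1.5, -4.0, -0.6]
finger_gap: -0.0
```

Request:
send_rows --steps '[[[-0.001, 0, 0], [0, 0, 0]], [[-0.001, 0, 0], [0, 0, 0]], [[0, 0, 0], [0, 0, 0]]]'

```text
clock: 41.0
tool_pos: [0.5502, 0.0117, 0.1958]
ee_rot: [2.269, -2.171, 0.005]
ft_force: [0.5, -8.8, -0.4]
finger_gap: -0.0004
```

Run:
```python
from h import *
st(); cv2.imwrite('pics/w25.png',read_camera('wrist')[:,:,::-1])
```

```text
t 41.0 gp world [0.5505 0.0113 0.0408] jig [-20.4 -63.5  40.8] yaw -1.5266 tilt z [ 0.0016 -0.0031 -1.    ] F [ 0.5 -8.8 -0.4] gap -0.4 q [-0.27  0.6   0.25  1.95 -0.24  0.62 -1.39]
```

View pics/w25.png

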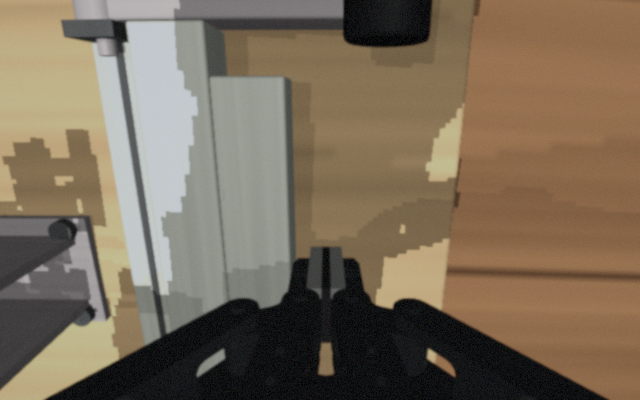

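Request:
send_rows --steps '[[[0.004, 0, 0], [0, 0, 0]], [[0.002, 0, -0.03], [0, 0, 0]], [[-0.005, 0.03, -0.03], [0, 0, 0]], [[-0.017, 0.04, 0], [0, 0, 0]], [[-0.01, 0.03, 0], [0, 0, 0]], [[0, 0, 0.03], [0, 0, 0]], [[0, 0, 0.03], [0, 0, 0]], [[0, 0, 0], [0, 0, 0]], [[0, 0, 0], [0, 0, 0]]]'

```text
clock: 41.95
tool_pos: [0.4489, 0.0361, 0.1957]
ee_rot: [2.273, -2.169, -0.001]
ft_force: [0.1, 0.1, -0.7]
finger_gap: -0.0003
```

Run:
```python
from h import *
st(); plan(j2w([-120,-37.5,41])[0],jig()[2]-np.pi/2); cv2.imwrite('pics/w26.png',read_camera('wrist')[:,:,::-1]); crop('scene',280,160,420,290,5,'pics/s26.png')
```

```text
t 41.95 gp world [0.4489 0.0361 0.0407] jig [-120.8  -34.    40.7] yaw -1.5238 tilt z [-5.e-04  3.e-04 -1.e+00] F [ 0.1  0.1 -0.7] gap -0.3 q [-0.35  0.48  0.25  2.19 -0.24  0.49 -1.44]
t 41.95 turn [0.0005 0.0003 0.0014] shift mm (after turn) [ 3.5 -0.7 -0.3]
```

View pics/w26.png

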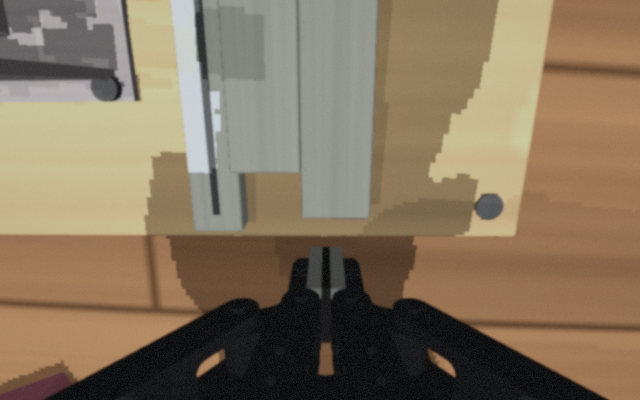

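View pics/s26.png

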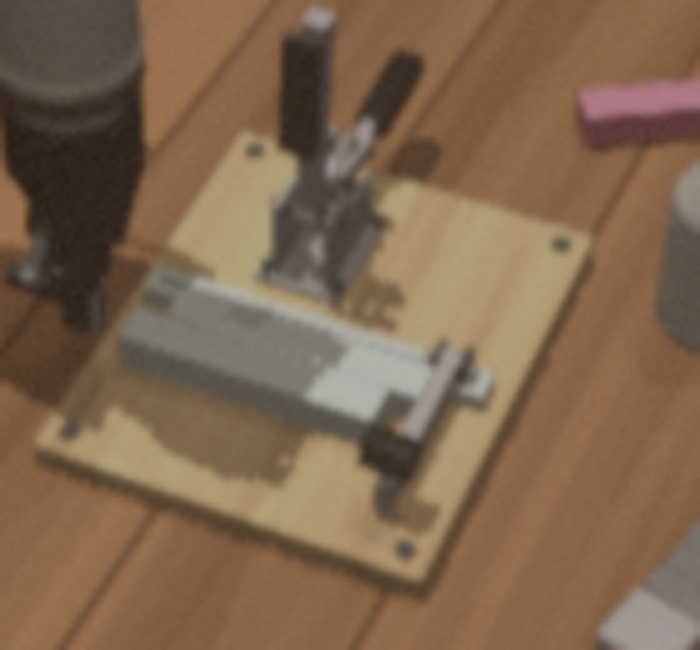

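Request:
send_rows --steps '[[[0.0035, 0, 0], [0, 0, 0]], [[0, -0.005, 0], [0, 0, 0]], [[0, -0.005, 0], [0, 0, 0]], [[0, -0.005, 0], [0, 0, 0]], [[0, -0.004, 0], [0, 0, 0]], [[0, -0.004, 0], [0, 0, 0]], [[0, -0.004, 0], [0, 0, 0]], [[0, 0, 0], [0, 0, 0]]]'

```text
clock: 42.85
tool_pos: [0.4768, 0.0336, 0.1957]
ee_rot: [-2.272, 2.168, -0.002]
ft_force: [-0.7, 0.1, -1.2]
finger_gap: 0.0002
```

Run:
```python
from h import *
st(); cv2.imwrite('pics/w27.png',read_camera('wrist')[:,:,::-1])
```

```text
t 42.85 gp world [0.4771 0.0336 0.0407] jig [-92.7 -37.8  40.7] yaw -1.5241 tilt z [ 0.0019  0.     -1.    ] F [-0.7  0.1 -1.2] gap 0.2 q [-0.33  0.51  0.25  2.13 -0.24  0.52 -1.43]
```

View pics/w27.png

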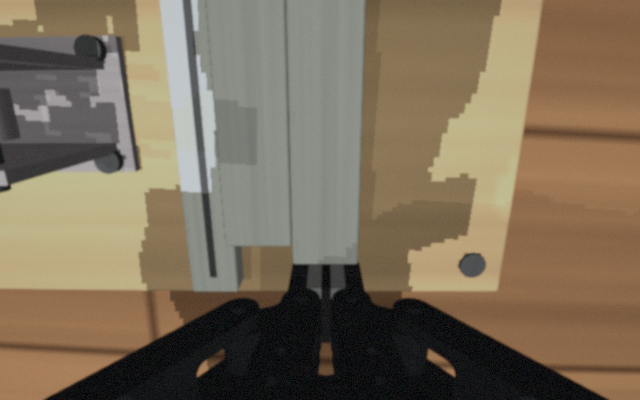

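Request:
send_rows --steps '[[[0, -0.002, 0], [0, 0, 0]], [[0, -0.002, 0], [0, 0, 0]], [[0, 0, 0], [0, 0, 0]]]'

```text
clock: 43.2
tool_pos: [0.4807, 0.0338, 0.1958]
ee_rot: [-2.271, 2.168, -0.002]
ft_force: [-1.2, -0.2, -0.9]
finger_gap: 0.0002
```

Request:
send_rows --steps '[[[0, -0.001, 0], [0, 0, 0]], [[0, -0.001, 0], [0, 0, 0]], [[0, 0, 0], [0, 0, 0]]]'

```text
clock: 43.5
tool_pos: [0.4825, 0.0338, 0.1958]
ee_rot: [-2.272, 2.168, -0.002]
ft_force: [-1.1, -0.8, -0.3]
finger_gap: 0.0002
```

Request:
send_rows --steps '[[[0, -0.001, 0], [0, 0, 0]], [[0, 0, 0], [0, 0, 0]]]'

```text
clock: 43.7
tool_pos: [0.4835, 0.0339, 0.1958]
ee_rot: [-2.272, 2.168, -0.002]
ft_force: [-2.5, -0.3, -1.0]
finger_gap: 0.0001
```

Run:
```python
from h import *
st(); cv2.imwrite('pics/w28.png',read_camera('wrist')[:,:,::-1])
```

```text
t 43.7 gp world [0.4838 0.0339 0.0408] jig [-86.  -37.8  40.8] yaw -1.5242 tilt z [ 1.8e-03  1.0e-04 -1.0e+00] F [-2.5 -0.3 -1. ] gap 0.1 q [-0.33  0.52  0.25  2.11 -0.24  0.53 -1.43]
```

View pics/w28.png

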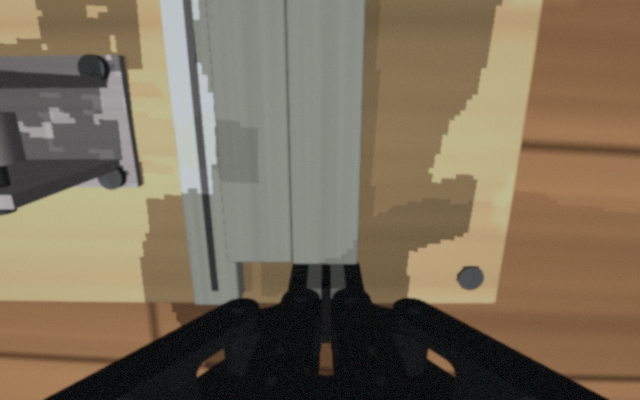

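Nearly flush. I'll keep stepping until it is firm against the stop.

Request:
send_rows --steps '[[[0, -0.001, 0], [0, 0, 0]], [[0, 0, 0], [0, 0, 0]]]'

```text
clock: 43.95
tool_pos: [0.4844, 0.0339, 0.1958]
ee_rot: [-2.272, 2.168, -0.001]
ft_force: [-0.6, 1.4, 0.6]
finger_gap: -0.0
```

Request:
send_rows --steps '[[[0, -0.001, 0], [0, 0, 0]], [[0, 0, 0], [0, 0, 0]]]'

```text
clock: 44.15
tool_pos: [0.4847, 0.0339, 0.1957]
ee_rot: [2.272, -2.169, -0.001]
ft_force: [-5.1, -0.5, 3.7]
finger_gap: -0.0001
```

Request:
send_rows --steps '[[[0, -0.001, 0], [0, 0, 0]], [[0, 0, 0], [0, 0, 0]]]'

```text
clock: 44.35
tool_pos: [0.485, 0.0339, 0.1956]
ee_rot: [2.272, -2.168, -0.003]
ft_force: [-7.1, -1.2, 6.2]
finger_gap: 0.0
```

Run:
```python
from h import *
st(); cv2.imwrite('pics/w29.png',read_camera('wrist')[:,:,::-1]); crop('x',150,180,420,300,2.9,'pics/c29.png','pics/w29.png')
```

```text
t 44.35 gp world [0.4847 0.034  0.0406] jig [-85.1 -37.8  40.6] yaw -1.5242 tilt z [-2.2e-03  2.0e-04 -1.0e+00] F [-7.1 -1.2  6.2] gap 0.0 q [-0.33  0.52  0.25  2.11 -0.24  0.54 -1.43]
```

View pics/c29.png

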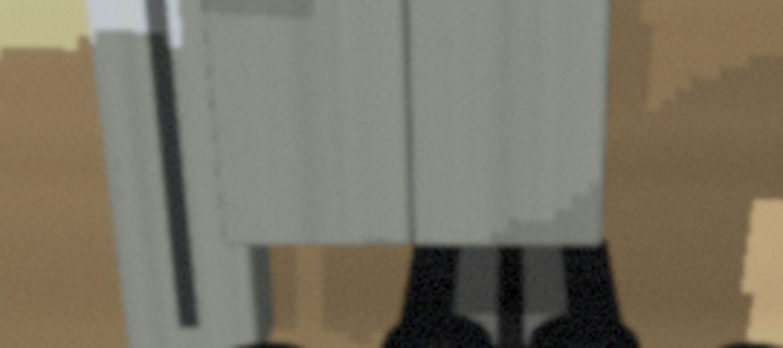

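Request:
send_rows --steps '[[[0, 0.006, 0], [0, 0, 0]], [[-0.009, 0, 0], [0, 0, 0]], [[-0.008, 0, 0], [0, 0, 0]], [[0, -0.002, 0], [0, 0, 0]], [[0, -0.001, 0], [0, 0, 0]], [[0, -0.001, 0], [0, 0, 0]], [[0, 0, 0], [0, 0, 0]]]'

```text
clock: 45.1
tool_pos: [0.4836, 0.0507, 0.1958]
ee_rot: [-2.272, 2.169, -0.001]
ft_force: [-0.5, 0.6, -0.4]
finger_gap: -0.0001
```

Request:
send_rows --steps '[[[0, -0.001, 0], [0, 0, 0]], [[0, 0, 0], [0, 0, 0]]]'

```text
clock: 45.3
tool_pos: [0.4839, 0.0506, 0.1956]
ee_rot: [2.272, -2.169, -0.0]
ft_force: [-2.0, 0.9, 2.1]
finger_gap: 0.0001
```

Request:
send_rows --steps '[[[0, -0.001, 0], [0, 0, 0]], [[0, 0, 0], [0, 0, 0]]]'

```text
clock: 45.5
tool_pos: [0.4843, 0.0507, 0.1955]
ee_rot: [2.271, -2.168, -0.002]
ft_force: [-6.3, -0.1, 3.6]
finger_gap: 0.0
```

Run:
```python
from h import *
st()
```

```text
t 45.5 gp world [0.4839 0.0506 0.0405] jig [-85.1 -21.1  40.5] yaw -1.5245 tilt z [-2.2e-03 -1.0e-04 -1.0e+00] F [-6.3 -0.1  3.6] gap 0.0 q [-0.37  0.53  0.25  2.1  -0.24  0.54 -1.46]
```

Request:
send_rows --steps '[[[0, 0.006, 0], [0, 0, 0]], [[0, 0, -0.03], [0, 0, 0]], [[0, 0, -0.03], [0, 0, 0]], [[0.03, -0.025, 0], [0, 0, 0]], [[0.028, -0.025, 0], [0, 0, 0]], [[0, 0, 0.03], [0, 0, 0]], [[0, 0, 0.03], [0, 0, 0]], [[-0.005, 0, 0], [0, 0, 0]], [[-0.004, 0, 0], [0, 0, 0]], [[-0.002, 0, 0], [0, 0, 0]], [[0, 0, 0], [0, 0, 0]]]'

```text
clock: 46.6
tool_pos: [0.5322, 0.0071, 0.1972]
ee_rot: [-2.272, 2.165, -0.003]
ft_force: [-0.2, 0.2, 0.1]
finger_gap: 0.0003
```

Run:
```python
from h import *
st()
```

```text
t 46.6 gp world [0.5327 0.0072 0.0422] jig [-38.3 -66.7  42.2] yaw -1.5226 tilt z [ 3.6e-03  8.0e-04 -1.0e+00] F [-0.2  0.2  0.1] gap 0.3 q [-0.28  0.58  0.26  2.   -0.26  0.59 -1.36]
```

Request:
send_rows --steps '[[[-0.002, 0, 0], [0, 0, 0]], [[-0.001, 0, 0], [0, 0, 0]], [[0, 0, 0], [0, 0, 0]]]'

```text
clock: 46.9
tool_pos: [0.5316, 0.0093, 0.1963]
ee_rot: [-2.272, 2.168, -0.002]
ft_force: [0.9, 0.3, -0.3]
finger_gap: 0.0
```

Request:
send_rows --steps '[[[-0.001, 0, 0], [0, 0, 0]], [[0, 0, 0], [0, 0, 0]]]'

```text
clock: 47.1
tool_pos: [0.5314, 0.01, 0.1959]
ee_rot: [-2.272, 2.169, -0.001]
ft_force: [-0.6, -0.1, 0.5]
finger_gap: -0.0003
```

Request:
send_rows --steps '[[[-0.001, 0, 0], [0, 0, 0]], [[0, 0, 0], [0, 0, 0]]]'

```text
clock: 47.3
tool_pos: [0.5314, 0.0103, 0.1959]
ee_rot: [-2.271, 2.17, -0.002]
ft_force: [-0.3, -1.5, 0.9]
finger_gap: -0.0005
```

Request:
send_rows --steps '[[[-0.001, 0, 0], [0, 0, 0]], [[-0.001, 0, 0], [0, 0, 0]], [[0, 0, 0], [0, 0, 0]]]'

```text
clock: 47.6
tool_pos: [0.5313, 0.0107, 0.1959]
ee_rot: [2.27, -2.171, 0.005]
ft_force: [-0.6, -7.8, 1.6]
finger_gap: -0.0003
```

Request:
send_rows --steps '[[[0.004, 0, 0], [0, 0, 0]], [[0.002, 0, 0], [0, 0, 0]], [[0, 0, -0.03], [0, 0, 0]], [[0, -0.04, -0.02], [0, 0, 0]], [[0, -0.038, 0], [0, 0, 0]], [[0, 0, 0.025], [0, 0, 0]], [[0, 0, 0.025], [0, 0, 0]], [[0, 0, 0], [0, 0, 0]], [[-0.002, 0, 0], [0, 0, 0]], [[-0.002, 0, 0], [0, 0, 0]], [[0, 0, 0], [0, 0, 0]]]'

```text
clock: 48.7
tool_pos: [0.6091, 0.0139, 0.1967]
ee_rot: [-2.272, 2.169, -0.003]
ft_force: [-0.8, -4.4, -1.5]
finger_gap: -0.0001
```

Run:
```python
from h import *
st()
```

```text
t 48.7 gp world [0.6094 0.0138 0.0417] jig [ 38.5 -63.6  41.7] yaw -1.5247 tilt z [ 1.5e-03 -9.0e-04 -1.0e+00] F [-0.8 -4.4 -1.5] gap -0.1 q [-0.27  0.68  0.27  1.8  -0.26  0.7  -1.38]
```

Request:
send_rows --steps '[[[-0.001, 0, 0], [0, 0, 0]], [[-0.001, 0, 0], [0, 0, 0]], [[0, 0, 0], [0, 0, 0]]]'

```text
clock: 49.0
tool_pos: [0.6091, 0.0143, 0.1967]
ee_rot: [2.27, -2.171, 0.005]
ft_force: [-1.5, -7.1, -0.0]
finger_gap: -0.0
```

Request:
send_rows --steps '[[[0.004, 0, 0], [0, 0, 0]], [[0.004, 0, -0.01], [0, 0, 0]], [[0.01, 0, -0.03], [0, 0, 0]], [[0, 0, -0.045], [0, 0, 0]], [[0, 0, -0.045], [0, 0, 0]], [[0, 0, -0.045], [0, 0, -0.1]], [[0, 0, -0.04], [0, 0, -0.14]], [[0, 0, 0], [0, 0, -0.14]], [[0, 0, 0], [0, 0, -0.14]], [[0, 0, 0], [0, 0, -0.14]], [[0, 0, 0], [0, 0, -0.14]], [[0, 0, 0], [0, 0, -0.14]], [[0, 0, 0], [0, 0, -0.14]], [[0, 0, 0], [0, 0, -0.14]], [[0, 0, 0], [0, 0, -0.14]], [[0, 0, 0], [0, 0, -0.14]], [[0, 0, 0], [0, 0, -0.07]], [[0, 0, 0], [0, 0, 0]]]' --claw 0.05

```text
clock: 50.8
tool_pos: [0.6097, -0.0007, 0.412]
ee_rot: [-3.14, -0.074, -0.004]
ft_force: [-0.4, -0.2, 0.1]
finger_gap: 0.0501
```

Run:
```python
from h import *
st(); plan(j2w([-25,200.8,250])[0],jig()[2]); cv2.imwrite('pics/w30.png',read_camera('wrist')[:,:,::-1])
```

```text
t 50.8 gp world [ 6.102e-01 -5.000e-04  2.570e-01] jig [ 38.7 -77.9 257. ] yaw 0.0468 tilt z [ 0.0028  0.0012 -1.    ] F [-0.4 -0.2  0.1] gap 50.1 q [-0.08  0.39  0.04  1.66 -0.02  1.09  0.02]
t 50.8 turn [-0.0011 -0.0029  0.0013] shift mm (after turn) [ -63.2 -278.9    7. ]
```

View pics/w30.png

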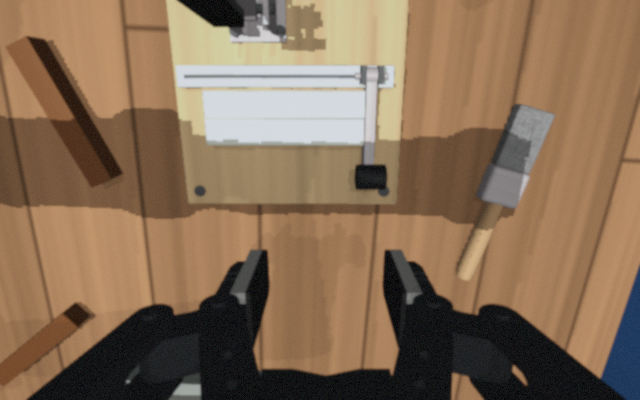

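Request:
send_rows --steps '[[[0, -0.02, 0], [0, 0, 0]], [[0, -0.045, 0], [0, 0, 0]], [[0, -0.045, 0], [0, 0, 0]], [[0, -0.045, 0], [0, 0, 0]], [[-0.01, -0.045, 0], [0, 0, 0]], [[-0.02, -0.045, 0], [0, 0, 0]], [[-0.023, -0.028, 0], [0, 0, 0]], [[-0.01, -0.006, 0.02], [0, 0, 0]], [[0, 0, 0.04], [0, 0, 0]], [[0, 0, 0.04], [0, 0, 0]], [[0, 0, 0.02], [0, 0, 0]], [[0, 0, 0], [0, 0, 0]], [[0, 0, 0], [0, 0, 0]]]'

```text
clock: 52.15
tool_pos: [0.5344, 0.2749, 0.2915]
ee_rot: [-3.14, -0.07, -0.002]
ft_force: [0.5, -0.2, -0.2]
finger_gap: 0.0497
```

Run:
```python
from h import *
st(); plan(j2w([-25,200.8,58])[0],jig()[2]); cv2.imwrite('pics/w31.png',read_camera('wrist')[:,:,::-1])
```

```text
t 52.15 gp world [0.5346 0.275  0.1365] jig [-24.3 200.7 136.5] yaw 0.0449 tilt z [ 1.5e-03  4.0e-04 -1.0e+00] F [ 0.5 -0.2 -0.2] gap 49.7 q [-0.48  0.51 -0.05  1.78  0.04  0.85 -0.5 ]
t 52.15 turn [-0.0004 -0.0016 -0.0006] shift mm (after turn) [-0.5 -0.2 78.5]
```

View pics/w31.png

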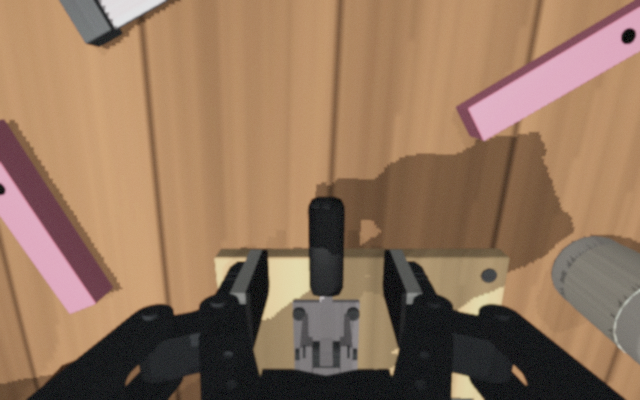

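Request:
send_rows --steps '[[[0, 0, 0.02], [0, 0, 0]], [[0, 0, 0.03], [0, 0, 0]], [[0, 0, 0.02], [0, 0, 0]], [[0, 0, 0.008], [0, 0, 0]], [[0, 0, 0], [0, 0, 0]], [[0, 0, 0], [0, 0, 0]]]'

```text
clock: 52.8
tool_pos: [0.5352, 0.275, 0.2146]
ee_rot: [-3.139, -0.071, -0.006]
ft_force: [0.4, 0.3, 0.3]
finger_gap: 0.0502
```

Request:
send_rows --steps '[[[0, 0, 0], [0, 0, 0]], [[0, 0, 0], [0, 0, 0]], [[0, 0, 0], [0, 0, 0]], [[0, 0, 0], [0, 0, 0]], [[0, 0, 0], [0, 0, 0]]]' --claw 0.01 --grip_force 40

```text
clock: 53.3
tool_pos: [0.5346, 0.2749, 0.2144]
ee_rot: [-3.14, -0.072, -0.004]
ft_force: [-2.5, -0.0, 6.3]
finger_gap: 0.0216
```

Run:
```python
from h import *
st(); cv2.imwrite('pics/w32.png',read_camera('wrist')[:,:,::-1])
```

```text
t 53.3 gp world [0.535  0.275  0.0594] jig [-23.9 200.7  59.4] yaw 0.0457 tilt z [ 0.0026  0.0011 -1.    ] F [-2.5 -0.   6.3] gap 21.6 q [-0.48  0.62 -0.05  1.81  0.04  0.71 -0.51]
```

View pics/w32.png

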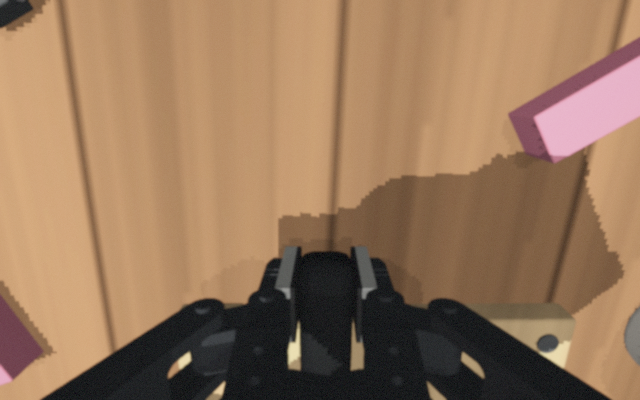

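Request:
send_rows --steps '[[[0, 0.0006, -0.0084], [0, 0, 0]], [[0, 0.0019, -0.0103], [0, 0, 0]], [[0, 0.0029, -0.0101], [0, 0, 0]], [[0, 0.0039, -0.0097], [0, 0, 0]], [[0, 0.0049, -0.0093], [0, 0, 0]], [[0, 0.0058, -0.0088], [0, 0, 0]], [[0, 0.0066, -0.0081], [0, 0, 0]], [[0, 0.0074, -0.0074], [0, 0, 0]], [[0, 0.0081, -0.0067], [0, 0, 0]], [[0, 0.0087, -0.0058], [0, 0, 0]], [[0, 0.0093, -0.0049], [0, 0, 0]], [[0, 0.0097, -0.004], [0, 0, 0]], [[0, 0.0101, -0.003], [0, 0, 0]]]'

```text
clock: 54.65
tool_pos: [0.538, 0.195, 0.3104]
ee_rot: [-3.139, -0.073, -0.004]
ft_force: [5.2, 2.5, -6.7]
finger_gap: 0.021
```

Run:
```python
from h import *
st(); a=.5; print(96+105*np.cos(1.833-a), 52+105*np.sin(1.833-a))
a=np.linspace(.5,-.04,12); y=96+105*np.cos(1.833-a); z=52+105*np.sin(1.833-a)
print(np.c_[a,y,z].round(2)); print(np.c_[-np.diff(y),-np.diff(z)].round(1).tolist())
```

```text
t 54.65 gp world [0.5384 0.1953 0.1554] jig [-24.1 120.9 155.4] yaw 0.0463 tilt z [ 0.0028  0.002  -1.    ] F [ 5.2  2.5 -6.7] gap 21.0 q [-0.36  0.44 -0.05  1.84  0.02  0.86 -0.37]
120.73396165051247 154.04524065859698
[[ 5.0000e-01  1.2073e+02  1.5405e+02]
 [ 4.5000e-01  1.1570e+02  1.5514e+02]
 [ 4.0000e-01  1.1061e+02  1.5598e+02]
 [ 3.5000e-01  1.0549e+02  1.5657e+02]
 [ 3.0000e-01  1.0035e+02  1.5691e+02]
 [ 2.5000e-01  9.5200e+01  1.5700e+02]
 [ 2.1000e-01  9.0040e+01  1.5683e+02]
 [ 1.6000e-01  8.4910e+01  1.5641e+02]
 [ 1.1000e-01  7.9800e+01  1.5574e+02]
 [ 6.0000e-02  7.4730e+01  1.5482e+02]
 [ 1.0000e-02  6.9710e+01  1.5365e+02]
 [-4.0000e-02  6.4750e+01  1.5224e+02]]
[[5.0, -1.1], [5.1, -0.8], [5.1, -0.6], [5.1, -0.3], [5.2, -0.1], [5.2, 0.2], [5.1, 0.4], [5.1, 0.7], [5.1, 0.9], [5.0, 1.2], [5.0, 1.4]]
```

Request:
send_rows --steps '[[[0, 0.005, -0.0005], [0, 0, 0]], [[0, 0.0051, -0.0008], [0, 0, 0]], [[0, 0.0051, -0.0006], [0, 0, 0]], [[0, 0.0051, -0.0003], [0, 0, 0]], [[0, 0.0052, -0.0001], [0, 0, 0]], [[0, 0.0052, 0.0002], [0, 0, 0]], [[0, 0.0051, 0.0004], [0, 0, 0]], [[0, 0.0051, 0.0007], [0, 0, 0]], [[0, 0.0051, 0.0009], [0, 0, 0]], [[0, 0.005, 0.0012], [0, 0, 0]], [[0, 0, 0], [0, 0, 0]]]'

```text
clock: 55.75
tool_pos: [0.5404, 0.1437, 0.3091]
ee_rot: [-3.14, -0.072, -0.004]
ft_force: [2.2, 2.2, 6.3]
finger_gap: 0.0214
```

Run:
```python
from h import *
st(); cv2.imwrite('pics/w33.png',read_camera('wrist')[:,:,::-1])
```

```text
t 55.75 gp world [0.5408 0.1438 0.1541] jig [-24.1  69.4 154.1] yaw 0.0461 tilt z [ 2.3e-03  7.0e-04 -1.0e+00] F [2.2 2.2 6.3] gap 21.4 q [-0.28  0.42 -0.03  1.88  0.02  0.84 -0.28]
```

View pics/w33.png

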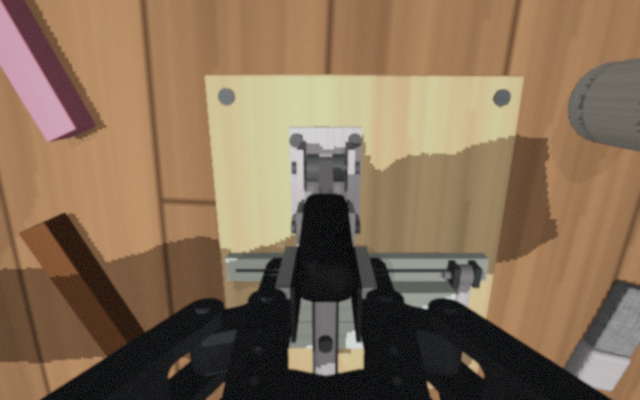

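Request:
send_rows --steps '[[[0, 0.002, 0.0005], [0, 0, 0]], [[0, 0.001, 0.0003], [0, 0, 0]], [[0, 0, 0], [0, 0, 0]]]'

```text
clock: 56.1
tool_pos: [0.5405, 0.1412, 0.3085]
ee_rot: [-3.14, -0.073, -0.004]
ft_force: [0.9, 2.5, 6.2]
finger_gap: 0.0211
```

Request:
send_rows --steps '[[[0, 0.0015, 0.0004], [0, 0, 0]], [[0, 0, 0], [0, 0, 0]]]'

```text
clock: 56.3
tool_pos: [0.5406, 0.1397, 0.308]
ee_rot: [-3.14, -0.073, -0.004]
ft_force: [0.6, 2.8, 6.2]
finger_gap: 0.0213
```

Run:
```python
from h import *
st()
```

```text
t 56.3 gp world [0.5409 0.1399 0.153 ] jig [-24.1  65.4 153. ] yaw 0.0464 tilt z [ 2.2e-03  9.0e-04 -1.0e+00] F [0.6 2.8 6.2] gap 21.3 q [-0.28  0.42 -0.03  1.88  0.02  0.84 -0.27]
```

Request:
send_rows --steps '[[[0, 0.0015, 0.0004], [0, 0, 0]], [[0, 0.0015, 0.0004], [0, 0, 0]], [[0, 0, 0], [0, 0, 0]]]'

```text
clock: 56.6
tool_pos: [0.5408, 0.1365, 0.3071]
ee_rot: [-3.14, -0.073, -0.004]
ft_force: [1.1, 1.9, 6.3]
finger_gap: 0.0212
```

Request:
send_rows --steps '[[[0, 0.0015, 0.0004], [0, 0, 0]], [[0, 0.0015, 0.0004], [0, 0, 0]], [[0, 0, 0], [0, 0, 0]]]'

```text
clock: 56.9
tool_pos: [0.5409, 0.1332, 0.3059]
ee_rot: [-3.141, -0.072, -0.003]
ft_force: [2.3, 3.3, 5.0]
finger_gap: 0.0213
```

Run:
```python
from h import *
st(); cv2.imwrite('pics/w34.png',read_camera('wrist')[:,:,::-1]); crop('scene',280,140,420,280,5,'pics/s34.png')
```

```text
t 56.9 gp world [0.5412 0.1332 0.1509] jig [-24.1  58.8 150.9] yaw 0.0459 tilt z [ 2.1e-03  2.0e-04 -1.0e+00] F [2.3 3.3 5. ] gap 21.3 q [-0.27  0.42 -0.03  1.88  0.02  0.83 -0.26]
```

View pics/s34.png

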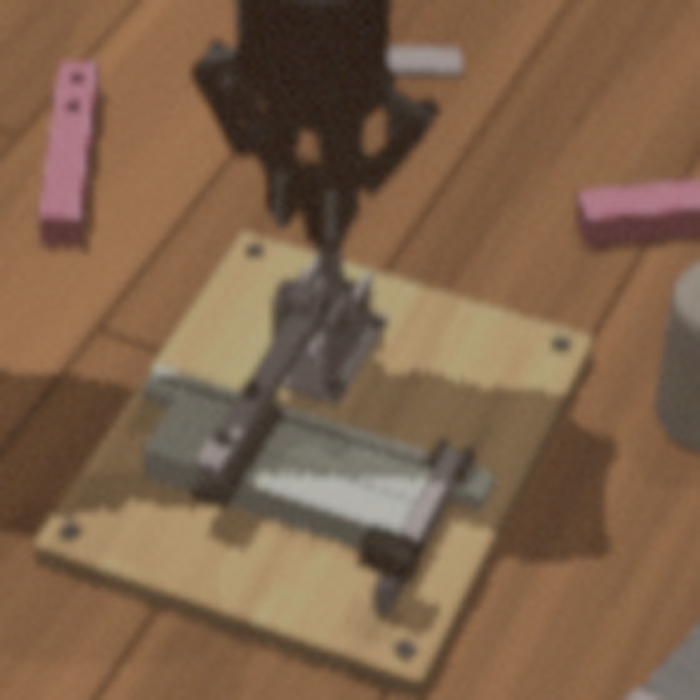

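View pics/w34.png

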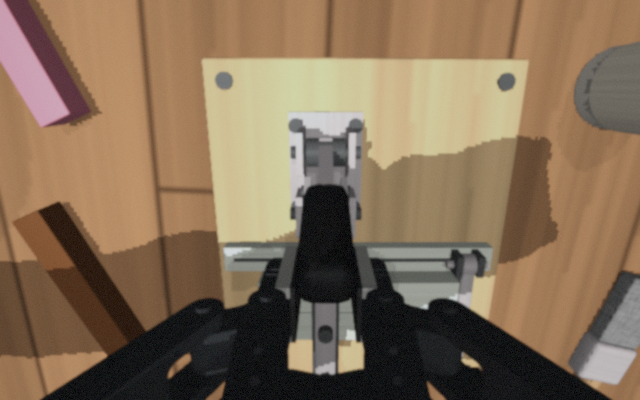

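Run:
```python
from h import *
g=lambda a,l:(-25,96+l*np.cos(1.833-a),52+l*np.sin(1.833-a))
for a in [0,.05,.1,.15,.2]:
    print(a,project('wrist',j2w([g(a,118),g(a,105),g(a,60),g(a,50)])).round(0).tolist())
crop('x',250,90,410,310,3.4,'pics/c34.png','pics/w34.png')
```

```text
0 [[324.0, 291.0], [324.0, 265.0], [324.0, 202.0], [324.0, 191.0]]
0.05 [[324.0, 279.0], [324.0, 255.0], [324.0, 196.0], [324.0, 187.0]]
0.1 [[324.0, 265.0], [324.0, 243.0], [324.0, 191.0], [324.0, 183.0]]
0.15 [[324.0, 250.0], [324.0, 231.0], [324.0, 185.0], [324.0, 178.0]]
0.2 [[324.0, 234.0], [324.0, 217.0], [324.0, 179.0], [324.0, 173.0]]
```

View pics/c34.png

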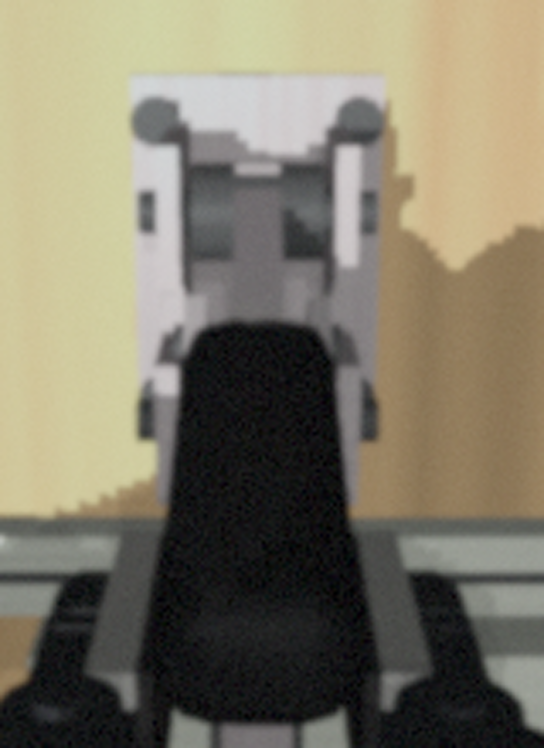

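Request:
send_rows --steps '[[[0, 0, 0], [0, 0, 0]], [[0, 0, 0], [0, 0, 0]], [[0, 0, 0], [0, 0, 0]], [[0, 0, -0.02], [0, 0, 0]], [[0, 0, -0.04], [0, 0, 0]], [[0, 0, -0.03], [0, 0, 0]], [[0, 0, 0], [0, 0, 0]], [[0, 0, 0], [0, 0, 0]]]' --claw 0.05

```text
clock: 57.8
tool_pos: [0.5404, 0.133, 0.3957]
ee_rot: [3.141, 0.072, 0.003]
ft_force: [-1.4, 0.0, -0.4]
finger_gap: 0.0501
```

Run:
```python
from h import *
st(); 
g=lambda a,l,s=0:(-25,96+l*np.cos(1.833-a)-s*np.sin(1.833-a),52+l*np.sin(1.833-a)+s*np.cos(1.833-a))
for a in [0,.05,.1,.15]:
    print(a,project('wrist',j2w([g(a,118),g(a,118,9),g(a,118,-9),g(a,60),g(a,50)])).round(0)[:,1].tolist())
plan(j2w([80,-80,160])[0],jig()[2]); cv2.imwrite('pics/w35.png',read_camera('wrist')[:,:,::-1])
crop('x',250,90,450,400,2.5,'pics/c35.png','pics/w35.png')
```

```text
t 57.8 gp world [0.5406 0.133  0.2407] jig [-24.7  58.6 240.7] yaw 0.0456 tilt z [ 0.0017 -0.     -1.    ] F [-1.4  0.  -0.4] gap 50.1 q [-0.27  0.31 -0.03  1.81  0.01  1.02 -0.25]
0 [208.0, 221.0, 195.0, 164.0, 158.0]
0.05 [200.0, 213.0, 186.0, 161.0, 155.0]
0.1 [191.0, 205.0, 176.0, 157.0, 152.0]
0.15 [181.0, 196.0, 166.0, 153.0, 149.0]
t 57.8 turn [ 0.0001 -0.0017  0.0001] shift mm (after turn) [105.  138.6  80.7]
```

View pics/w35.png

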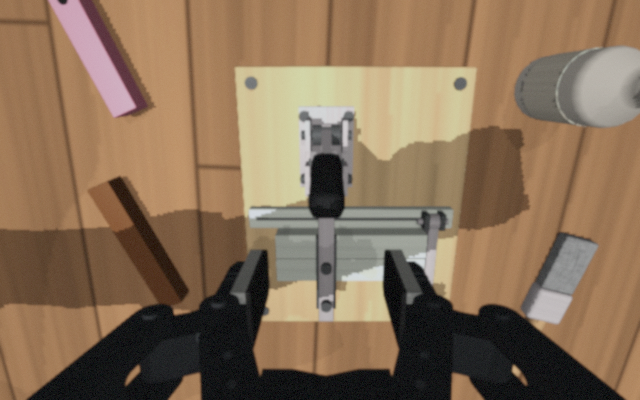

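Run:
```python
from h import *
c=json.load(open('w1.json')); c={k:np.array(v) if isinstance(v,list) else v for k,v in c.items()}
g=lambda a,l,s=0,x=-25:(x,96+l*np.cos(1.833-a)-s*np.sin(1.833-a),52+l*np.sin(1.833-a)+s*np.cos(1.833-a))
for a in [0,.05]:
    print(a,project('wrist',j2w([g(a,118),g(a,118,9),g(a,118,-9)]),c).round(1).tolist(), project('wrist',j2w([g(a,118),g(a,118,9),g(a,118,-9)])).round(1).tolist())
print(project('wrist',j2w([(-100,20,30),(100,20,30)]),c).round(1),project('wrist',j2w([(-100,20,30),(100,20,30)])).round(1))
i1=cv2.imread('pics/w1.png')[120:220,215:335]; i2=cv2.imread('pics/w35.png')[145:245,270:390]
cv2.imwrite('pics/cmp.png',cv2.resize(np.hstack([i1,i2]),None,fx=3.3,fy=3.3,interpolation=cv2.INTER_CUBIC))
```

```text
0 [[257.0, 176.0], [258.7, 188.9], [255.3, 162.5]] [[326.7, 208.8], [326.7, 221.3], [326.7, 195.8]]
0.05 [[255.9, 167.1], [257.5, 180.7], [254.3, 152.9]] [[326.7, 200.2], [326.7, 213.5], [326.8, 186.4]]
[[210.4 188.9]
 [409.6 186.5]] [[250.7 208.1]
 [452.1 208.4]]
```

View pics/cmp.png

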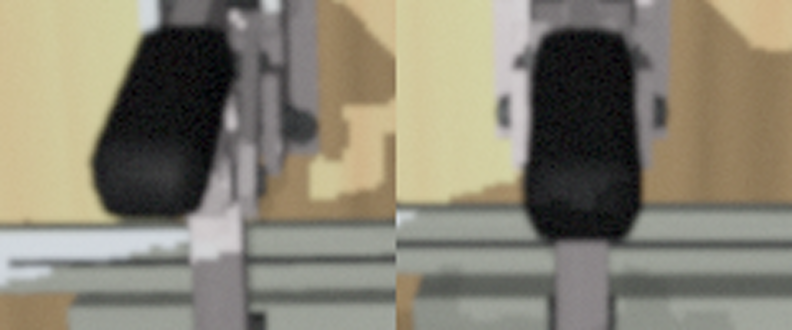

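The comparison with the initial locked view shows the same offset from prediction (−4 px against −3.6 px), so the handle is at 0 and locked. Now I'll flip the stop up.

Request:
send_rows --steps '[[[0.02, 0.026, 0], [0, 0, 0]], [[0.03, 0.039, 0], [0, 0, 0]], [[0.03, 0.039, 0], [0, 0, 0]], [[0.018, 0.025, 0.02], [0, 0, 0]], [[0.007, 0.0095, 0.03], [0, 0, 0]], [[0, 0, 0.03], [0, 0, 0]], [[0, 0, 0], [0, 0, 0]], [[0, 0, 0], [0, 0, 0]]]'

```text
clock: 58.65
tool_pos: [0.6511, 0.0001, 0.314]
ee_rot: [-3.14, -0.073, 0.005]
ft_force: [-0.2, -0.4, 0.4]
finger_gap: 0.0497
```

Run:
```python
from h import *
st(); plan(j2w([80,-80,60])[0],jig()[2]); cv2.imwrite('pics/w36.png',read_camera('wrist')[:,:,::-1])
```

```text
t 58.65 gp world [6.507e-01 1.000e-04 1.590e-01] jig [ 79.1 -79.2 159. ] yaw 0.0463 tilt z [-2.9e-03  2.0e-04 -1.0e+00] F [-0.2 -0.4  0.4] gap 49.7 q [-0.06  0.56  0.03  1.63 -0.02  0.95  0.02]
t 58.65 turn [-0.0003  0.0029  0.0008] shift mm (after turn) [ 0.4  0.8 99. ]
```

View pics/w36.png

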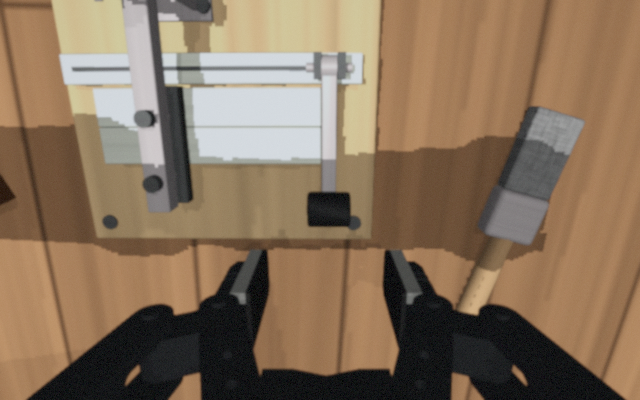

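Request:
send_rows --steps '[[[0, 0, 0.02], [0, 0, 0]], [[0, 0, 0.035], [0, 0, 0]], [[0, 0, 0.03], [0, 0, 0]], [[0, 0, 0.011], [0, 0, 0]], [[0, 0, 0], [0, 0, 0]], [[0, 0, 0], [0, 0, 0]]]'

```text
clock: 59.3
tool_pos: [0.653, -0.0, 0.2216]
ee_rot: [-3.141, -0.073, -0.006]
ft_force: [0.2, 0.7, 0.3]
finger_gap: 0.05
```

Run:
```python
from h import *
st(); cv2.imwrite('pics/w37.png',read_camera('wrist')[:,:,::-1])
```

```text
t 59.3 gp world [0.6536 0.     0.0666] jig [ 82.1 -79.4  66.6] yaw 0.0462 tilt z [ 4.e-03  2.e-04 -1.e+00] F [0.2 0.7 0.3] gap 50.0 q [-0.06  0.68  0.02  1.67 -0.02  0.78  0.02]
```

View pics/w37.png

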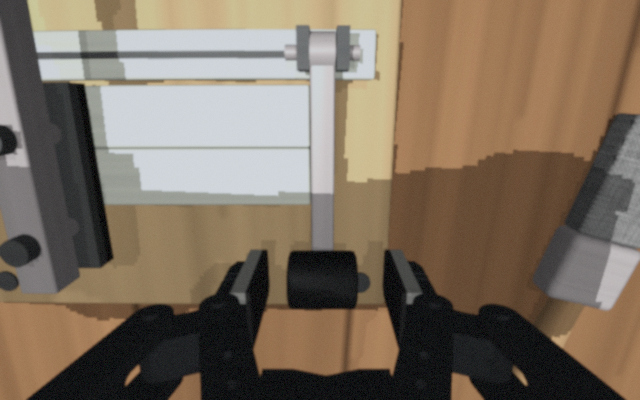

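Request:
send_rows --steps '[[[-0.001, 0, 0.004], [0, 0, 0]], [[0, 0, 0], [0, 0, 0]], [[0, 0, 0], [0, 0, 0]]]'

```text
clock: 59.65
tool_pos: [0.6511, -0.0003, 0.2162]
ee_rot: [-3.141, -0.072, -0.003]
ft_force: [-0.9, 0.1, -0.3]
finger_gap: 0.0498
```

Request:
send_rows --steps '[[[0, 0, 0], [0, 0, 0]], [[0, 0, 0], [0, 0, 0]], [[0, 0, 0], [0, 0, 0]], [[0, 0, 0], [0, 0, 0]], [[0, 0, 0], [0, 0, 0]]]' --claw 0.02 --grip_force 25

```text
clock: 60.15
tool_pos: [0.6517, -0.0003, 0.2161]
ee_rot: [-3.141, -0.072, -0.005]
ft_force: [3.9, 1.3, 1.7]
finger_gap: 0.0273
```

Run:
```python
from h import *
st()
```

```text
t 60.15 gp world [ 6.522e-01 -3.000e-04  6.110e-02] jig [ 80.6 -79.6  61.1] yaw 0.0458 tilt z [ 3.2e-03  2.0e-04 -1.0e+00] F [3.9 1.3 1.7] gap 27.3 q [-0.06  0.69  0.02  1.68 -0.02  0.77  0.02]
```

Request:
send_rows --steps '[[[0, -0.001, -0.0042], [0, 0, 0]], [[0, -0.0016, -0.0047], [0, 0, 0]], [[0, -0.0035, -0.0086], [0, 0, 0]], [[0, -0.0044, -0.0082], [0, 0, 0]], [[0, -0.0052, -0.0077], [0, 0, 0]], [[0, -0.0059, -0.0071], [0, 0, 0]], [[0, -0.0066, -0.0065], [0, 0, 0]], [[0, -0.0072, -0.0058], [0, 0, 0]], [[0, -0.0077, -0.0051], [0, 0, 0]], [[0, -0.0082, -0.0043], [0, 0, 0]], [[0, -0.0086, -0.0034], [0, 0, 0]]]'

```text
clock: 61.25
tool_pos: [0.649, 0.0585, 0.2811]
ee_rot: [3.139, 0.07, 0.006]
ft_force: [7.2, -2.9, -4.9]
finger_gap: 0.0277
```

Run:
```python
from h import *
st()
```

```text
t 61.25 gp world [0.6495 0.0583 0.1261] jig [ 80.7 -21.  126.1] yaw 0.0448 tilt z [ 0.0036 -0.0016 -1.    ] F [ 7.2 -2.9 -4.9] gap 27.7 q [-0.15  0.6   0.02  1.66 -0.01  0.88 -0.07]
```

Request:
send_rows --steps '[[[0, -0.0089, -0.0026], [0, 0, 0]], [[0, -0.0091, -0.0017], [0, 0, 0]], [[0, -0.0092, -0.0007], [0, 0, 0]], [[0, -0.0093, 0.0002], [0, 0, 0]], [[0, -0.0092, 0.0011], [0, 0, 0]], [[0, -0.009, 0.002], [0, 0, 0]], [[0, -0.0088, 0.0029], [0, 0, 0]], [[0, -0.0085, 0.0038], [0, 0, 0]], [[0, -0.008, 0.0046], [0, 0, 0]], [[0, 0, 0], [0, 0, 0]]]'

```text
clock: 62.25
tool_pos: [0.6452, 0.1419, 0.2715]
ee_rot: [-3.139, -0.075, -0.007]
ft_force: [6.9, 0.5, 3.7]
finger_gap: 0.0275
```

Run:
```python
from h import *
st()
```

```text
t 62.25 gp world [0.6458 0.1422 0.1165] jig [ 80.8  63.  116.5] yaw 0.048 tilt z [ 0.0041  0.002  -1.    ] F [6.9 0.5 3.7] gap 27.5 q [-0.27  0.63  0.01  1.64 -0.01  0.88 -0.2 ]
```

Near 1.9. Release, lift straight up, and move away.

Request:
send_rows --steps '[[[0, 0, 0], [0, 0, 0]], [[0, 0, 0], [0, 0, 0]], [[0, 0, 0], [0, 0, 0]], [[0, 0, -0.02], [0, 0, 0]], [[0, 0, -0.04], [0, 0, 0]], [[0, 0, -0.04], [0, 0, 0]], [[0, 0, -0.04], [0, 0, 0]], [[0, 0.0, 0], [0, 0, 0]], [[0, 0, 0], [0, 0, 0]]]' --claw 0.05

```text
clock: 63.15
tool_pos: [0.6442, 0.1395, 0.4127]
ee_rot: [-3.14, -0.072, -0.004]
ft_force: [-0.4, -0.0, -0.7]
finger_gap: 0.0496
```

Run:
```python
from h import *
st(); cv2.imwrite('pics/w38.png',read_camera('wrist')[:,:,::-1])
```

```text
t 63.15 gp world [0.6446 0.1397 0.2577] jig [ 79.4  60.5 257.7] yaw 0.0458 tilt z [ 2.6e-03  9.0e-04 -1.0e+00] F [-0.4 -0.  -0.7] gap 49.6 q [-0.27  0.47  0.02  1.53 -0.01  1.13 -0.2 ]
```

View pics/w38.png

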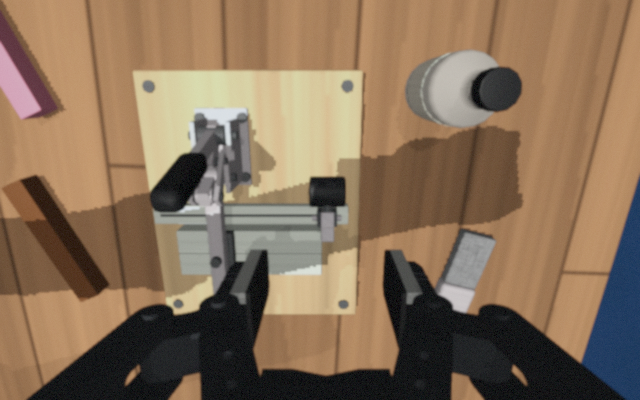

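Request:
send_rows --steps '[[[0, 0.02, 0], [0, 0, 0]], [[0, 0.045, 0], [0, 0, 0]], [[0, 0.045, 0], [0, 0, 0]], [[0, 0.045, 0], [0, 0, 0]], [[0, 0.03, 0], [0, 0, 0]], [[0, 0.01, 0], [0, 0, 0]], [[0, 0, 0], [0, 0, 0]], [[0, 0, 0], [0, 0, 0]]]'

```text
clock: 64.0
tool_pos: [0.6531, -0.0532, 0.4104]
ee_rot: [-3.139, -0.075, 0.001]
ft_force: [0.6, 1.2, 0.5]
finger_gap: 0.0501
```

Run:
```python
from h import *
st(); cv2.imwrite('pics/w39.png',read_camera('wrist')[:,:,::-1]); cv2.imwrite('pics/t39.png',read_camera('top')[:,:,::-1]);cv2.imwrite('pics/s39.png',read_camera('scene')[:,:,::-1])
print(project('wrist',j2w([(75,0,43),(75,-50,43),(-75,-50,43),(-75,-25,43),(75,-25,43)])).round(1).tolist())
crop('x',150,30,420,200,2.9,'pics/c39.png','pics/w39.png')
```

```text
t 64.0 gp world [ 0.653  -0.0529  0.2554] jig [  79.  -132.3  255.4] yaw 0.0478 tilt z [-9.e-04  2.e-03 -1.e+00] F [0.6 1.2 0.5] gap 50.1 q [-0.01  0.47  0.07  1.54 -0.04  1.13  0.12]
[[321.2, 21.0], [321.1, 81.4], [156.0, 81.1], [152.5, 51.6], [321.2, 51.8]]
```

View pics/c39.png

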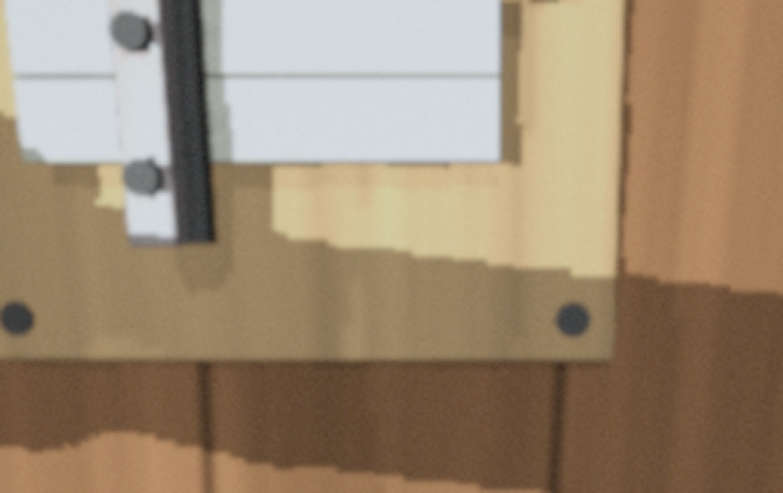

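View pics/t39.png

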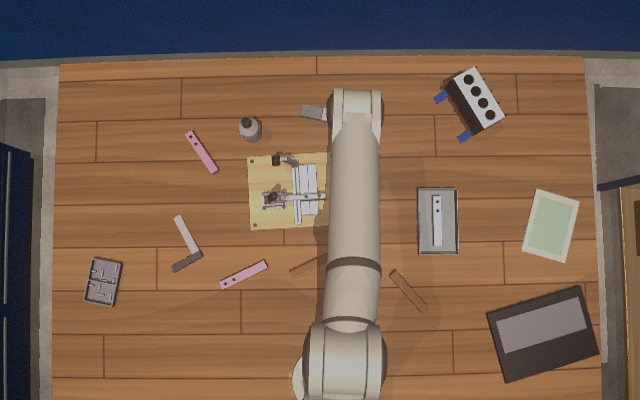

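View pics/s39.png

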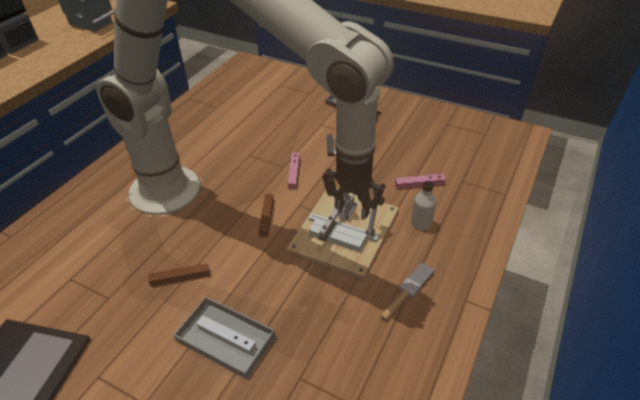

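Run:
```python
from h import *
crop('x',140,170,370,300,3.4,'pics/c38.png','pics/w38.png')
cv2.imwrite('pics/t40.png',read_camera('top')[:,:,::-1]); crop('x',235,140,345,240,6,'pics/c40.png','pics/t40.png')
```

```text
(no output)
```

View pics/c38.png

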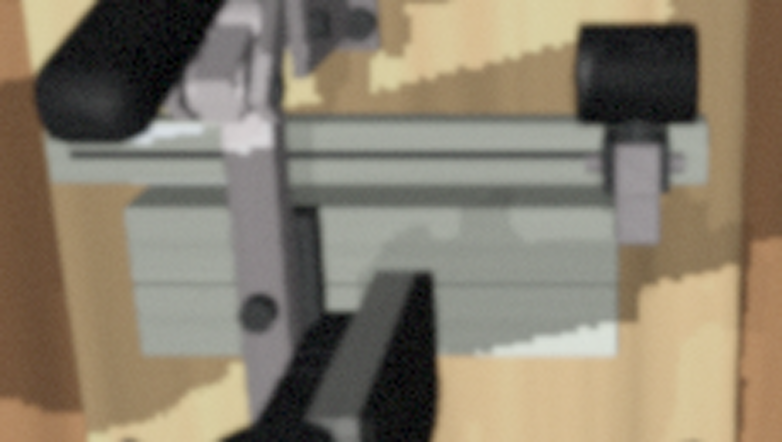

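View pics/c40.png

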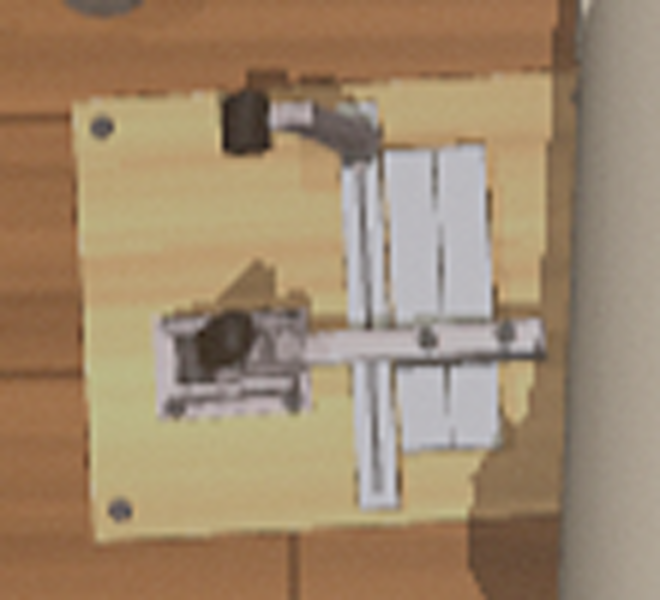

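The top crop hints at a small gap between the fence and bar 1. I'll compare it precisely with the initial image.

Run:
```python
from h import *
c=calibration('top')
def prof(f,x,z=.043):
    im=cv2.imread(f,0).astype(np.float32)
    ys=np.arange(-56,6,1.0); out=0
    for dx in np.arange(-8,9,2):
        p=project('top',j2w([(x+dx,y,43) for y in ys]),c).astype(np.float32)
        out=out+cv2.remap(im,p[:,0].reshape(1,-1),p[:,1].reshape(1,-1),cv2.INTER_CUBIC)[0]
    return ys,out/9
for x in [-60,0,25,55]:
    for f in ['pics/top0.png','pics/t40.png']:
        ys,v=prof(f,x); print(x,f[5:9],' '.join(f'{int(a)}' for a in v[::-1]))
```

```text
-60 top0 205 196 183 169 161 167 181 194 198 196 194 194 194 194 194 194 193 194 194 194 194 194 194 194 194 195 197 198 192 179 165 157 160 167 173 174 174 176 178 179 180 180 179 179 179 179 179 179 179 179 178 178 178 178 178 178 178 178 178 177 177 177
-60 t40. 196 189 185 178 169 159 152 154 165 178 188 191 188 186 186 186 186 186 186 186 186 186 186 186 186 186 187 187 186 184 180 175 174 177 181 185 186 186 186 186 186 186 186 186 186 186 186 186 186 186 187 187 188 191 192 181 159 135 120 121 131 141
0 top0 201 195 187 177 170 170 179 190 197 197 195 194 194 194 195 195 195 193 192 190 190 190 191 192 193 194 194 195 191 175 153 137 133 142 154 161 163 163 166 168 168 165 162 158 157 157 158 158 158 159 159 160 160 160 160 160 160 160 160 160 160 160
0 t40. 194 189 181 168 155 146 148 158 171 181 187 189 189 187 187 187 187 186 185 184 183 183 183 183 183 184 185 187 187 181 167 154 152 163 179 190 190 187 185 185 186 186 186 186 186 186 186 186 186 187 187 188 188 190 196 193 172 139 111 104 120 140
25 top0 196 199 196 192 188 187 188 190 194 197 195 193 188 175 159 145 136 
[... 247 characters left out ...]
 186 186 186 186 186 186 185 185 185 186 186 187 187 189 191 185 168 149 140 150 171 188 193 190 187 186 186 186 186 186 186 186 186 186 186 186 186 187 190 188 180 169 157 152 153 156 158
55 top0 207 204 194 181 167 161 169 184 196 201 202 197 186 172 156 143 136 134 133 135 144 160 176 192 199 199 195 192 187 180 172 166 164 164 166 167 167 167 168 170 173 174 175 174 173 173 173 173 173 173 173 173 173 173 174 174 174 174 173 173 173 173
55 t40. 199 197 188 170 148 135 140 159 178 188 189 188 187 186 186 186 186 186 186 185 185 185 186 186 187 187 187 190 192 186 167 145 134 145 168 188 194 191 187 186 186 186 186 186 186 186 186 186 186 186 186 186 187 188 191 193 182 160 139 130 138 153
```

Run:
```python
from h import *
c=json.load(open('w1.json')); c={k:np.array(v) if isinstance(v,list) else v for k,v in c.items()}
# hand-eye
cw=calibration('wrist'); o=observe(); M=R.from_rotvec(o['ee_rot'])
off=M.inv().apply(cw['xyz']-o['tool_pos']); rr=M.inv()*R.from_rotvec(cw['rotation'])
M2=R.from_rotvec([-3.14,-.072,-.004]); c2=dict(cw); c2['xyz']=np.array([.6442,.1395,.4127])+M2.apply(off); c2['rotation']=(M2*rr).as_rotvec()
for n,cc in (('w1',c),('w38',c2)):
    for x in (-60,50): print(n,x,project('wrist',j2w([(x,20,30),(x,0,30),(x,0,43),(x,-25,43),(x,-50,43)]),cc)[:,1].round(1))
def prof(f,cc,x):
    im=cv2.imread(f,0).astype(np.float32)
    u0=project('wrist',j2w([(x,-12,40)]),cc)[0]
    cols=range(int(u0[0])-4,int(u0[0])+5)
    return im[:,cols].mean(1)
for x in (-60,20,50):
    v=prof('pics/w1.png',c,x); print('w1',x,'rows190-245',v[190:245].astype(int))
    v=prof('pics/w38.png',c2,x); print('w38',x,'rows200-282',v[200:282].astype(int))
```

```text
w1 -60 [188.4 207.3 211.5 235.  257.4]
w1 50 [187.1 206.  210.2 233.7 256.2]
w38 -60 [204.7 222.7 227.2 249.5 270.9]
w38 50 [204.8 222.8 227.3 249.7 271.1]
w1 -60 rows190-245 [190 209 212 213 213 212 205 184 142 101 109 138 154 158 157 156 154 147
 125 103  95  98 114 139 151 154 155 155 156 156 156 155 154 152 151 152
 153 153 155 155 156 155 155 156 155 149 138 128 122 119 118 118 118 117
 117]
w38 -60 rows200-282 [111 120 128 127 130 159 197 214 215 202 180 164 161 151 117  90 112 146
 161 165 164 162 165 158 133 107  99  98  98 101 118 145 158 162 162 163
 163 162 163 162 160 159 157 158 161 161 162 162 162 162 163 163 155 146
 154 160 162 163 162 162 162 161 160 158 157 158 160 161 161 162 161 161
 162 158 150 140 136 135 135 134 136 135]
w1 20 rows190-245 [153 157 157 158 158 154 140 109  85 105 137 152 156 156 155 153 144 123
 100  94  98 113 139 153 159 160 158 160 159 159 160 159 158 156 155 155
 155 156 158 158 157 156 155 156 151 139 127 125 122 118 113 110 109 109
 110]
w38 20 rows200-282 [132 131 126 114 105 119 144 160 165 166 165 166 165 153 122  91 112 145
 160 164 163 162 159 149 127 106 100  98  99 103 117 145 161 166 166 165
 164 163 162 159 153 148 146 145 145 146 147 147 143 132 116 103  96  88
  90  94  94  92  91  90  91  87  86  85  85  84  82  81  81  82  81  82
  83  87  92  97  99  95  96  93  91  89]
w1 50 rows190-245 [157 157 158 159 158 151 129  96  87 114 141 152 156 157 155 151 140 119
 100  96 103 124 147 159 161 162 161 161 161 160 160 157 156 153 153 153
 156 156 154 148 144 143 142 139 130 120 116 114 114 114 115 115 115 114
 114]
w38 50 rows200-282 [139 138 133 120 109 118 141 158 164 165 166 167 165 154 122  93 111 144
 159 164 165 164 160 148 126 106 100  99 100 103 120 146 162 168 169 168
 167 166 166 164 159 153 149 146 147 147 148 148 148 147 147 147 142 136
 140 146 149 149 148 147 148 149 148 147 146 144 145 146 158 175 193 210
 218 216 208 198 192 192 191 191 191 191]
```

```bash
cat > band.py <<'E'
from h import *
cw=calibration('wrist'); o=observe(); M=R.from_rotvec(o['ee_rot'])
off=M.inv().apply(cw['xyz']-o['tool_pos']); rr=M.inv()*R.from_rotvec(cw['rotation'])
def cam(tp,rv):
    M2=R.from_rotvec(rv); c2=dict(cw); c2['xyz']=np.array(tp)+M2.apply(off); c2['rotation']=(M2*rr).as_rotvec(); return c2
def prof(f,cc,x,z=43,ys=np.arange(6,-56,-0.5)):
    im=cv2.imread(f,0).astype(np.float32); out=0
    for dx in range(-6,7,2):
        p=project('wrist',j2w([(x+dx,y,z) for y in ys]),cc).astype(np.float32)
        out=out+cv2.remap(im,p[:,0].reshape(1,-1),p[:,1].reshape(1,-1),cv2.INTER_LINEAR)[0]
    return ys,(out/7)
E
python3 - <<'E'
from band import *
S={'w1':([0.5816,0.1179,0.4044],None),'w30':([.6097,-.0007,.412],[-3.14,-.074,-.004]),'w35':([.5404,.133,.3957],[3.141,.072,.003]),'w38':([.6442,.1395,.4127],[-3.14,-.072,-.004]),'w36':([.6511,.0001,.314],[-3.14,-.073,.005])}
c1=json.load(open('w1.json')); c1={k:np.array(v) if isinstance(v,list) else v for k,v in c1.items()}
for n,(tp,rv) in S.items():
    cc=c1 if n=='w1' else cam(tp,rv)
    print(n,'predicted band (rows) ',[ (project('wrist',j2w([(x,0,30),(x,0,43),(x,-25,43)]),cc)[:,1]).round(1).tolist() for x in (20,)])
    for x in (-60,20,55):
        ys,v=prof(f'pics/{n}.png',cc,x); print(n,x,'y 4..-6:',v[4:24].astype(int),' seam:',v[58:72].astype(int))
E
```

```text
w1 predicted band (rows)  [[206.4, 210.6, 234.1]]
w1 -60 y 4..-6: [131 120 109 101  97  95  96  98 107 115 126 138 144 150 152 154 154 155
 155 155]  seam: [155 155 154 152 149 144 139 135 131 128 125 123 122 121]
w1 20 y 4..-6: [129 119 108 100  97  95  97  99 106 114 126 139 146 153 156 158 159 159
 159 159]  seam: [155 156 155 152 149 144 138 133 128 125 124 122 121 120]
w1 55 y 4..-6: [135 125 116 106 100  98  98 102 108 119 130 140 151 155 159 161 162 162
 162 162]  seam: [148 147 144 141 136 132 128 124 123 121 121 120 119 119]
w30 predicted band (rows)  [[85.6, 85.4, 113.5]]
w30 -60 y 4..-6: [215 215 215 215 215 215 214 212 208 202 195 189 188 189 193 197 202 207
 211 213]  seam: [216 216 216 215 215 215 215 215 215 214 213 213 212 212]
w30 20 y 4..-6: [215 215 215 215 215 215 215 213 210 205 197 189 184 181 183 188 195 202
 208 211]  seam: [216 216 216 216 216 216 216 215 215 213 210 205 200 202]
w30 55 y 4..-6: [215 215 215 215 215 215 215 214 210 206 199 192 186 185 186 191 196 202
 207 211]  seam: [216 216 216 216 216 216 216 215 215 212 208 203 198 201]
w35 predicted band
[... 911 characters left out ...]
5 y 4..-6: [133 123 114 106 103 100 100  99  99  99 100 101 105 113 120 133 145 153
 160 164]  seam: [148 147 147 146 147 147 147 147 145 143 140 138 137 139]
w36 predicted band (rows)  [[82.1, 81.7, 121.1]]
w36 -60 y 4..-6: [214 214 214 214 214 214 214 212 209 200 190 184 182 183 186 195 204 210
 213 214]  seam: [206 205 202 197 192 188 185 181 174 165 152 143 144 153]
w36 20 y 4..-6: [215 215 215 215 215 215 215 213 207 195 181 169 172 180 189 199 208 213
 214 215]  seam: [215 215 215 215 215 215 215 214 211 203 191 188 194 206]
w36 55 y 4..-6: [215 215 215 215 215 215 215 213 206 193 178 167 171 181 192 201 208 213
 214 215]  seam: [216 215 215 216 216 216 216 214 211 204 191 190 197 208]
```

Run:
```python
from band import *
i1=cv2.imread('pics/w3.png')[120:350,270:360]; i2=cv2.imread('pics/w17.png')[120:350,270:360]; i3=cv2.imread('pics/w22.png')[100:330,165:290]
cv2.imwrite('pics/cmp2.png',cv2.resize(np.hstack([i1,i2,i3]),None,fx=2.5,fy=2.5,interpolation=cv2.INTER_CUBIC))
for n,tp,rv in (('w3',[0.5963,0.0666,0.2998],[2.27,-2.171,0]),('w17',[.5978,.0661,.3089],[-2.273,2.165,-.001]),('w22',[.5805,.0095,.2619],[-2.268,2.165,-.009])):
    cc=cam(tp,rv)
    for x in (-30,0,30,50):
        ys,v=prof(f'pics/{n}.png',cc,x,z=43); print(n,x,'y4..-6',v[4:24].astype(int),'outer -22..-31',v[56:74].astype(int))
```

```text
w3 -30 y4..-6 [141 140 139 138 138 137 134 127 124 125 129 132 134 135 134 134 134 134
 134 134] outer -22..-31 [154 154 152 149 142 131 122 117 117 117 117 117 117 117 117 119 123 128]
w3 0 y4..-6 [158 157 157 156 156 155 152 149 144 146 149 152 153 154 154 154 153 153
 152 153] outer -22..-31 [154 155 155 153 145 135 124 118 115 114 115 115 115 116 116 117 120 122]
w3 30 y4..-6 [159 159 158 157 156 154 149 141 137 138 142 145 147 147 146 145 145 144
 144 145] outer -22..-31 [143 144 145 144 138 129 118 110 107 106 105 106 106 106 106 106 106 106]
w3 50 y4..-6 [161 161 160 159 157 157 153 148 144 147 153 157 160 161 161 161 161 161
 160 160] outer -22..-31 [158 158 158 156 148 134 121 113 113 113 113 113 113 112 113 116 121 124]
w17 -30 y4..-6 [136 136 135 134 132 130 127 122 120 122 126 128 130 131 131 130 130 130
 131 131] outer -22..-31 [150 150 149 147 140 131 120 115 113 113 113 114 114 114 114 116 120 124]
w17 0 y4..-6 [153 152 152 152 151 150 147 142 138 141 145 149 151 151 151 151 150 150
 151 151] outer -22..-31 [151 151 150 148 141 132 121 115 112 111 111 111 111 111 112 1
[... 409 characters left out ...]
00 208 210 210 209 207 205 204 206 208 210 210 210 210 207 201
 186 164] outer -22..-31 [22 28 30 36 43 47 49 53 56 60 66 73 80 85 88 89 87 83]
w22 0 y4..-6 [154 184 202 209 211 211 211 210 208 208 209 210 211 212 212 212 212 211
 212 212] outer -22..-31 [158 159 159 158 151 137 117  97  87  82  82  82  81  82  88  99 109 114]
w22 30 y4..-6 [152 183 202 209 211 212 211 210 208 208 209 211 211 212 211 211 210 209
 208 208] outer -22..-31 [160 161 163 161 154 139 117  97  86  82  81  83  81  82  85  93 101 106]
w22 50 y4..-6 [151 182 202 209 211 212 211 210 208 208 209 211 211 211 211 209 207 199
 184 171] outer -22..-31 [162 164 165 163 157 142 119  98  87  83  81  81  80  81  86  96 107 112]
```

View pics/cmp2.png

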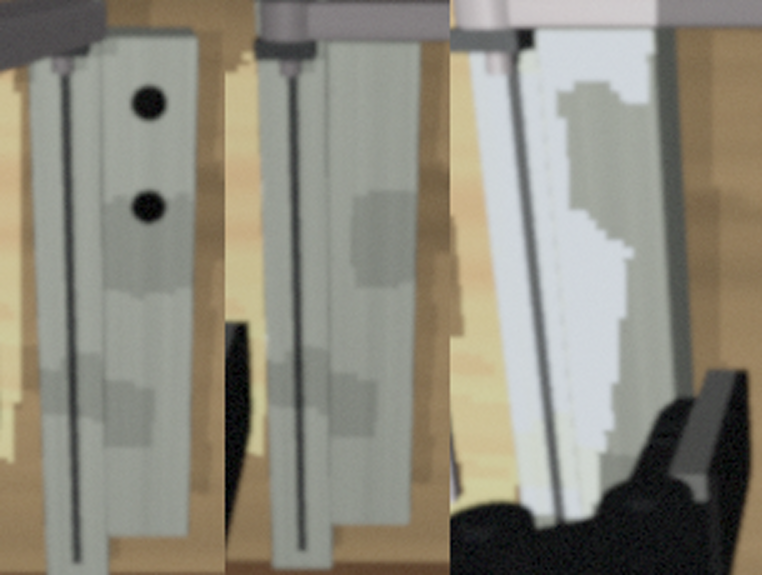

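Run:
```python
from band import *
def edges(n,cc,x,zf=30,zb=43):
    for z,ys,lab in ((30,np.arange(26,-8,-.5),'z30 y26..-8'),(43,np.arange(-18,-60,-.5),'z43 -18..-60')):
        _,v=prof(f'pics/{n}.png',cc,x,z,ys); print(n,x,lab,v.astype(int).tolist())
edges('w30',cam([.6097,-.0007,.412],[-3.14,-.074,-.004]),40)
edges('w36',cam([.6511,.0001,.314],[-3.14,-.073,.005]),40)
for n,k in (('w30',(180,50,410,170)),('w36',(60,30,380,180))):
    im=cv2.imread(f'pics/{n}.png')[k[1]:k[3],k[0]:k[2]]; cv2.imwrite(f'pics/z{n}.png',cv2.resize(im,None,fx=800/im.shape[1],fy=800/im.shape[1],interpolation=cv2.INTER_CUBIC))
```

```text
w30 40 z30 y26..-8 [192, 192, 192, 192, 192, 192, 192, 192, 192, 192, 192, 191, 190, 190, 192, 197, 203, 209, 212, 214, 215, 215, 215, 215, 215, 215, 215, 215, 213, 210, 202, 190, 173, 155, 145, 142, 156, 171, 188, 200, 209, 212, 215, 215, 216, 215, 215, 215, 215, 215, 214, 212, 207, 200, 190, 182, 176, 178, 182, 187, 193, 199, 205, 210, 213, 214, 215, 216]
w30 40 z43 -18..-60 [216, 216, 216, 216, 216, 216, 216, 216, 216, 216, 216, 216, 216, 216, 216, 216, 216, 215, 215, 212, 209, 204, 199, 202, 204, 209, 213, 214, 215, 216, 216, 216, 216, 215, 216, 216, 216, 216, 216, 216, 215, 215, 216, 216, 216, 216, 216, 216, 216, 216, 216, 216, 216, 216, 216, 216, 216, 216, 216, 216, 216, 215, 213, 211, 205, 198, 189, 181, 174, 167, 160, 152, 143, 134, 126, 122, 120, 120, 121, 123, 125, 128, 131, 132]
w36 40 z30 y26..-8 [189, 189, 189, 189, 189, 189, 190, 190, 190, 190, 190, 189, 187, 189, 195, 206, 212, 214, 215, 215, 215, 214, 215, 215, 214, 214, 215, 214, 213, 208, 195, 171, 147, 130, 126, 141, 166, 190, 207, 214, 214, 215, 215, 215, 215, 215, 215, 215, 215, 214, 213, 208, 199, 179, 160, 155, 166, 181, 193, 202, 209, 213, 215, 215, 215, 215, 215, 215]
w36 40 z43 -18..-60 [215, 215, 215, 215, 215, 215, 215, 215, 215, 215, 215, 215, 215, 215, 216, 215, 215, 214, 211, 203, 191, 189, 196, 207, 212, 215, 215, 215, 215, 215, 216, 216, 216, 216, 216, 216, 216, 216, 216, 215, 216, 216, 216, 216, 216, 216, 216, 215, 216, 216, 216, 216, 216, 216, 216, 216, 216, 216, 216, 215, 215, 215, 215, 210, 200, 187, 174, 167, 163, 158, 147, 135, 124, 120, 118, 119, 122, 125, 129, 132, 132, 132, 132, 132]
```

View pics/zw30.png

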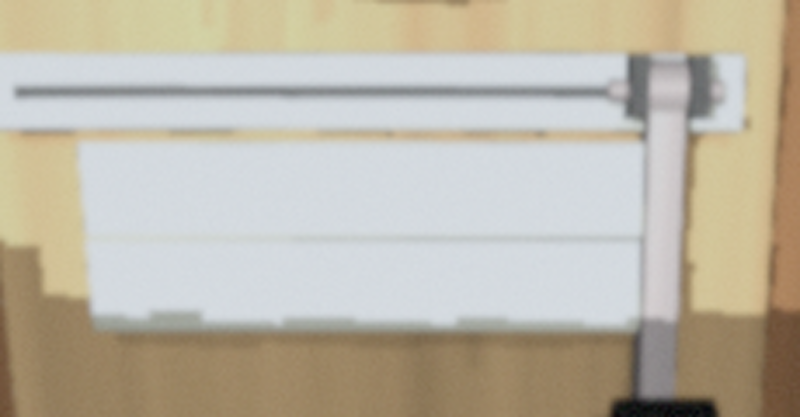

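View pics/zw36.png

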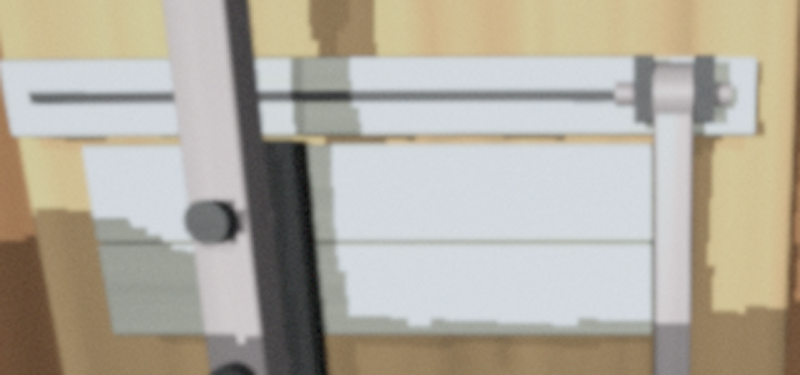

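Run:
```python
from band import *
D={'w17':([.5978,.0661,.3089],[-2.273,2.165,-.001],(30,)),
'w24':([.5507,.0057,.1958],[-2.273,2.167,0],(0,20)),'w25':([.5502,.0117,.1958],[2.269,-2.171,.005],(0,20)),
'w26':([.4489,.0361,.1957],[2.273,-2.169,-.001],(-60,-50)),'w27':([.4768,.0336,.1957],[-2.272,2.168,-.002],(-60,-50)),'w29':([.485,.0339,.1956],[2.272,-2.168,-.003],(-60,-50))}
for n,(tp,rv,xs) in D.items():
    cc=cam(tp,rv)
    print(n,'rel cam y',w2j(cc['xyz']).round(0))
    for x in xs:
        for z,ys,lab in ((30,np.arange(24,-10,-.5),'z30 y24..-10'),(43,np.arange(6,-56,-.5),'z43 y6..-56')):
            _,v=prof(f'pics/{n}.png',cc,x,z,ys); g=np.diff(v); 
            # report strong edges
            k=[(float(ys[i]),int(g[i])) for i in range(1,len(g)-1) if abs(g[i])>=5 and abs(g[i])>=abs(g[i-1]) and abs(g[i])>=abs(g[i+1])]
            print('  ',x,lab,k)
i=[cv2.imread(f'pics/{n}.png')[a:a+150,b:b+110] for n,a,b in (('w24',20,90),('w25',20,110),('w26',80,170),('w29',150,170))]
cv2.imwrite('pics/cmp3.png',cv2.resize(np.hstack(i),None,fx=1.8,fy=3,interpolation=cv2.INTER_CUBIC))
```

```text
w17 rel cam y [[103. -10. 278.]]
   30 z30 y24..-10 [(20.5, -5), (12.0, -23), (9.0, 24)]
   30 z43 y6..-56 [(-24.5, -9)]
w24 rel cam y [[ 53. -69. 165.]]
   0 z30 y24..-10 [(20.0, 7), (12.0, -42), (9.0, 44), (-2.0, -21)]
   0 z43 y6..-56 [(4.0, -45), (1.5, 47), (-8.5, -13), (-10.0, -11), (-24.5, -24), (-30.0, 29), (-54.5, -27)]
   20 z30 y24..-10 [(20.0, 11), (12.0, -43), (9.0, 46)]
   20 z43 y6..-56 [(4.0, -46), (1.5, 49), (-16.5, -6), (-19.0, -13), (-24.5, -24), (-30.5, 34)]
w25 rel cam y [[ 53. -63. 165.]]
   0 z30 y24..-10 [(20.0, 7), (12.0, -42), (9.0, 48), (4.0, -14), (1.5, -7)]
   0 z43 y6..-56 [(4.5, -43), (2.0, 48), (-2.5, -10), (-4.0, -13), (-24.0, -16), (-25.0, 16), (-49.5, -27), (-51.5, 13)]
   20 z30 y24..-10 [(20.0, 11), (12.0, -43), (9.0, 48), (-8.0, -13)]
   20 z43 y6..-56 [(4.5, -45), (2.0, 49), (-11.0, -6), (-13.0, -14), (-24.0, -17), (-25.0, 19), (-49.5, -30), (-51.5, 9)]
w26 rel cam y [[-47. -34. 165.]]
   -60 z30 y24..-10 [(20.0, 8), (12.0, -46), (9.5, 41), (8.0, -8), (6.0, -12)]
   -60 z43 y6..-56 [(5.0, 44), (4.0, -10), (2.0, -9), (-24.0, -20), (-25.0, 18), (-4
[... 211 characters left out ...]
rel cam y [[-19. -37. 165.]]
   -60 z30 y24..-10 [(20.0, 10), (12.0, -37), (9.0, 33), (7.5, -5)]
   -60 z43 y6..-56 [(5.0, 33), (0.5, -5), (-24.0, -16), (-25.0, 16), (-49.0, -17)]
   -50 z30 y24..-10 [(20.0, 9), (12.0, -43), (9.0, 39), (7.5, -15), (5.0, -9)]
   -50 z43 y6..-56 [(5.0, 39), (3.5, -14), (1.0, -6), (-24.0, -17), (-25.0, 18), (-49.0, -18), (-54.5, 5)]
w29 rel cam y [[-11. -38. 165.]]
   -60 z30 y24..-10 [(20.0, 5), (12.0, -34), (9.5, 34)]
   -60 z43 y6..-56 [(5.0, 33), (-24.0, -15), (-25.0, 16), (-49.0, -16)]
   -50 z30 y24..-10 [(20.0, 5), (12.0, -39), (9.5, 39), (7.5, -13), (4.5, -5)]
   -50 z43 y6..-56 [(5.0, 40), (3.0, -6), (-24.0, -16), (-25.0, 17), (-49.0, -16), (-54.5, 5)]
```

View pics/cmp3.png

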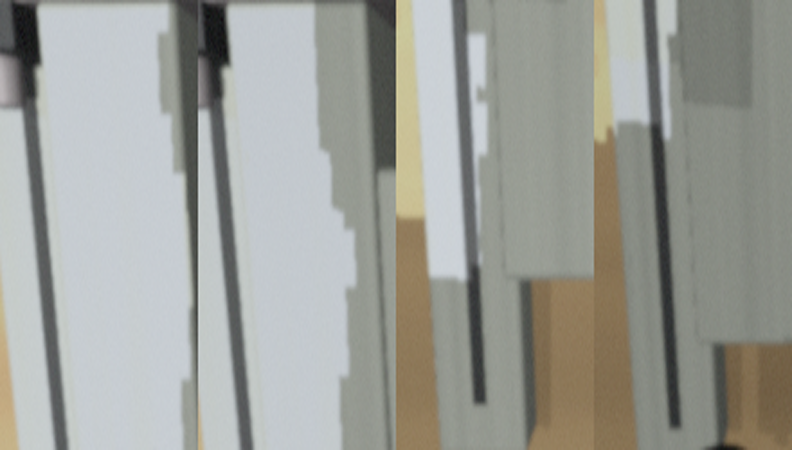

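Measurement settles it. The bars were tight to the fence up to w29. After my last retreat, where I opened the fingers while still touching bar 2, there is a 2 mm gap, visible as wood in w30. I'll redo this in the right order: stop down, clamp open, push tight, clamp locked, stop up.

Request:
send_rows --steps '[[[0, -0.02, 0], [0, 0, 0]], [[0, -0.045, 0], [0, 0, 0]], [[0, -0.045, 0], [0, 0, 0]], [[0, -0.045, 0], [0, 0, 0]], [[0, -0.028, 0], [0, 0, 0]], [[0, -0.01, 0.02], [0, 0, 0]], [[0, 0, 0.045], [0, 0, 0]], [[0, 0, 0.04], [0, 0, 0]], [[0, 0, 0.025], [0, 0, 0]], [[0, 0, 0.007], [0, 0, 0]], [[0, 0, 0], [0, 0, 0]], [[0, 0, 0], [0, 0, 0]]]' --claw 0.05

```text
clock: 65.4
tool_pos: [0.6454, 0.1381, 0.2764]
ee_rot: [-3.14, -0.073, -0.006]
ft_force: [-0.2, 0.5, 0.2]
finger_gap: 0.0503
```

Run:
```python
from h import *
st();plan(j2w([80,60,116])[0], jig()[2])
cv2.imwrite('pics/w41.png',read_camera('wrist')[:,:,::-1])
```

```text
t 65.4 gp world [0.646  0.1382 0.1214] jig [ 80.7  59.  121.4] yaw 0.0464 tilt z [ 3.8e-03  9.0e-04 -1.0e+00] F [-0.2  0.5  0.2] gap 50.3 q [-0.26  0.62  0.02  1.63 -0.01  0.89 -0.2 ]
t 65.4 turn [-0.0007 -0.0038  0.0009] shift mm (after turn) [-0.2 -1.1  5.4]
```

View pics/w41.png

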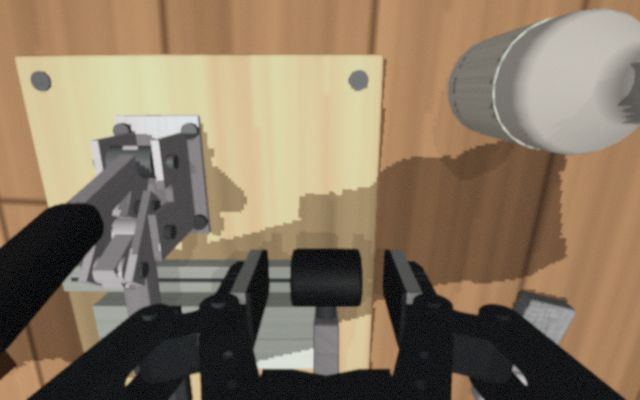

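Request:
send_rows --steps '[[[0, -0.001, 0.004], [0, 0, 0]], [[0, 0, 0], [0, 0, 0]], [[0, 0, 0], [0, 0, 0]]]'

```text
clock: 65.75
tool_pos: [0.6447, 0.1385, 0.2712]
ee_rot: [-3.14, -0.072, -0.003]
ft_force: [0.7, 0.2, 0.1]
finger_gap: 0.0499
```

Request:
send_rows --steps '[[[0, 0, 0], [0, 0, 0]], [[0, 0, 0], [0, 0, 0]], [[0, 0, 0], [0, 0, 0]], [[0, 0, 0], [0, 0, 0]], [[0, 0.008, -0.0046], [0, 0, 0]], [[0, 0.0085, -0.0038], [0, 0, 0]], [[0, 0.0088, -0.0029], [0, 0, 0]], [[0, 0.009, -0.002], [0, 0, 0]], [[0, 0.0092, -0.0011], [0, 0, 0]], [[0, 0.0093, -0.0002], [0, 0, 0]], [[0, 0.0092, 0.0007], [0, 0, 0]], [[0, 0.0091, 0.0017], [0, 0, 0]], [[0, 0.0089, 0.0026], [0, 0, 0]], [[0, 0.0086, 0.0034], [0, 0, 0]], [[0, 0.0082, 0.0043], [0, 0, 0]], [[0, 0.0077, 0.0051], [0, 0, 0]], [[0, 0.0072, 0.0058], [0, 0, 0]]]' --claw 0.02 --grip_force 25

```text
clock: 67.45
tool_pos: [0.6505, 0.0254, 0.2619]
ee_rot: [3.14, 0.071, 0.006]
ft_force: [6.2, 0.5, 3.9]
finger_gap: 0.0278
```

Run:
```python
from h import *
st()
```

```text
t 67.45 gp world [0.651  0.0254 0.1069] jig [ 80.6 -54.  106.9] yaw 0.045 tilt z [ 3.6e-03 -5.0e-04 -1.0e+00] F [6.2 0.5 3.9] gap 27.8 q [-0.1   0.62  0.03  1.67 -0.02  0.85 -0.02]
```

Request:
send_rows --steps '[[[0, 0.0066, 0.0065], [0, 0, 0]], [[0, 0.0059, 0.0071], [0, 0, 0]], [[0, 0.0052, 0.0077], [0, 0, 0]], [[0, 0.0044, 0.0082], [0, 0, 0]], [[0, 0.0035, 0.0086], [0, 0, 0]], [[0, 0.0026, 0.0089], [0, 0, 0]], [[0, 0, 0.001], [0, 0, 0]], [[0, 0, 0], [0, 0, 0]]]'

```text
clock: 68.25
tool_pos: [0.6519, -0.0042, 0.2134]
ee_rot: [3.138, 0.069, 0.005]
ft_force: [7.3, -1.4, 3.2]
finger_gap: 0.0274
```

Run:
```python
from h import *
st()
```

```text
t 68.25 gp world [ 0.6524 -0.0047  0.0584] jig [ 80.6 -84.   58.4] yaw 0.0439 tilt z [ 0.0033 -0.0027 -1.    ] F [ 7.3 -1.4  3.2] gap 27.4 q [-0.05  0.69  0.03  1.68 -0.02  0.77  0.02]
```

Request:
send_rows --steps '[[[0, 0, 0], [0, 0, 0]], [[0, 0, 0], [0, 0, 0]], [[0, 0, 0], [0, 0, 0]], [[0, 0, -0.02], [0, 0, 0]], [[0, 0, -0.045], [0, 0, 0]], [[0, 0, -0.045], [0, 0, 0]], [[0, 0, -0.045], [0, 0, 0]], [[0, 0, 0], [0, 0, 0]], [[0, 0, 0], [0, 0, 0]]]' --claw 0.05

```text
clock: 69.15
tool_pos: [0.6507, -0.0013, 0.3697]
ee_rot: [-3.141, -0.072, -0.004]
ft_force: [0.2, 0.1, -1.4]
finger_gap: 0.0499
```

Run:
```python
from h import *
st();plan(j2w([-25,68.7,205])[0], jig()[2])
cv2.imwrite('pics/w42.png',read_camera('wrist')[:,:,::-1])
```

```text
t 69.15 gp world [ 0.6512 -0.0013  0.2147] jig [ 79.6 -80.6 214.7] yaw 0.046 tilt z [ 2.8e-03  1.0e-04 -1.0e+00] F [ 0.2  0.1 -1.4] gap 49.9 q [-0.06  0.5   0.03  1.6  -0.02  1.04  0.02]
t 69.15 turn [ 0.     -0.0028  0.0005] shift mm (after turn) [-104.2 -149.3    9.7]
```

View pics/w42.png

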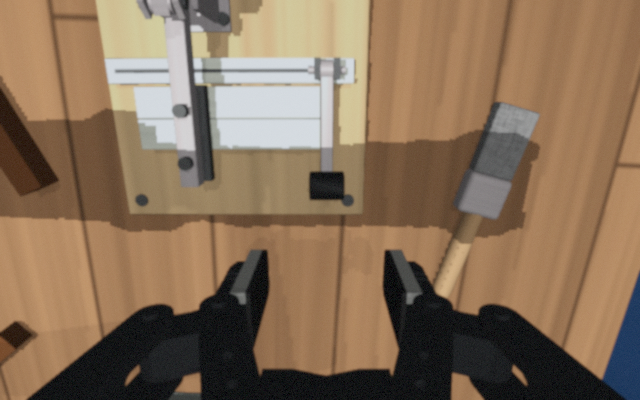

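The stop is down, and the fence gap is visible again at rows 83–86. Now the clamp handle.

Request:
send_rows --steps '[[[-0.02, -0.029, 0], [0, 0, 0]], [[-0.03, -0.043, 0], [0, 0, 0]], [[-0.03, -0.043, 0], [0, 0, 0]], [[-0.018, -0.025, 0], [0, 0, 0]], [[-0.006, -0.009, 0.01], [0, 0, 0]], [[0, 0, 0.03], [0, 0, 0]], [[0, 0, 0.02], [0, 0, 0]], [[0, 0, 0], [0, 0, 0]], [[0, 0, 0], [0, 0, 0]]]'

```text
clock: 70.1
tool_pos: [0.543, 0.138, 0.3071]
ee_rot: [3.14, 0.07, -0.003]
ft_force: [0.6, 0.0, -0.6]
finger_gap: 0.05
```

Run:
```python
from h import *
st();plan(j2w([-25,68.7,153.4])[0], jig()[2])
```

```text
t 70.1 gp world [0.5427 0.1378 0.1521] jig [-22.4  63.3 152.1] yaw 0.0447 tilt z [-0.0018 -0.0012 -1.    ] F [ 0.6  0.  -0.6] gap 50.0 q [-0.28  0.43 -0.02  1.87  0.01  0.84 -0.26]
t 70.1 turn [ 0.0011  0.0019 -0.0008] shift mm (after turn) [-2.9 -5.2 -1.3]
```

Request:
send_rows --steps '[[[-0.0025, -0.005, -0.001], [0, 0, 0]], [[0, 0, 0], [0, 0, 0]], [[0, 0, 0], [0, 0, 0]]]'

```text
clock: 70.4
tool_pos: [0.5407, 0.1442, 0.3105]
ee_rot: [-3.14, -0.073, -0.005]
ft_force: [0.6, -0.4, -0.1]
finger_gap: 0.0501
```

Request:
send_rows --steps '[[[0, 0, 0], [0, 0, 0]], [[0, 0, 0], [0, 0, 0]], [[0, 0, 0], [0, 0, 0]], [[0, 0, 0], [0, 0, 0]], [[0, -0.0052, -0.0013], [0, 0, 0]], [[0, -0.0052, -0.0009], [0, 0, 0]], [[0, -0.0104, -0.0012], [0, 0, 0]], [[0, -0.0105, -0.0001], [0, 0, 0]], [[0, -0.0105, 0.0009], [0, 0, 0]], [[0, -0.0103, 0.002], [0, 0, 0]], [[0, -0.0101, 0.003], [0, 0, 0]], [[0, -0.0097, 0.004], [0, 0, 0]], [[0, -0.0093, 0.0049], [0, 0, 0]], [[0, -0.0087, 0.0058], [0, 0, 0]]]' --claw 0.01 --grip_force 30

```text
clock: 71.8
tool_pos: [0.5365, 0.2347, 0.2923]
ee_rot: [-3.14, -0.072, -0.003]
ft_force: [0.0, -3.2, 5.1]
finger_gap: 0.0217
```

Run:
```python
from h import *
st()
```

```text
t 71.8 gp world [0.5368 0.2348 0.1373] jig [-24.  160.5 137.3] yaw 0.0461 tilt z [ 1.9e-03  7.0e-04 -1.0e+00] F [ 0.  -3.2  5.1] gap 21.7 q [-0.43  0.49 -0.04  1.82  0.03  0.83 -0.43]
```

Request:
send_rows --steps '[[[0, -0.0081, 0.0067], [0, 0, 0]], [[0, -0.0074, 0.0074], [0, 0, 0]], [[0, -0.0066, 0.0081], [0, 0, 0]], [[0, -0.0058, 0.0088], [0, 0, 0]], [[0, -0.0049, 0.0093], [0, 0, 0]], [[0, -0.0039, 0.0097], [0, 0, 0]], [[0, -0.0029, 0.0101], [0, 0, 0]], [[0, -0.0019, 0.0103], [0, 0, 0]], [[0, -0.0009, 0.0095], [0, 0, 0]], [[0, 0, 0], [0, 0, 0]]]'

```text
clock: 72.8
tool_pos: [0.5343, 0.2794, 0.2117]
ee_rot: [-3.136, -0.076, -0.005]
ft_force: [2.4, 6.6, 1.9]
finger_gap: 0.0213
```

Request:
send_rows --steps '[[[0, 0, 0], [0, 0, 0]], [[0, 0, 0], [0, 0, 0]], [[0, 0, 0], [0, 0, 0]], [[0, 0, -0.02], [0, 0, 0]], [[0, 0, -0.045], [0, 0, 0]], [[0, 0, -0.045], [0, 0, 0]], [[0, 0, -0.045], [0, 0, 0]], [[0, 0, -0.045], [0, 0, 0.05]], [[0, 0, 0], [0, 0, 0.145]], [[0, 0, 0], [0, 0, 0.145]], [[0, 0, 0], [0, 0, 0.145]], [[0, 0, 0], [0, 0, 0.145]], [[0, 0, 0], [0, 0, 0.145]], [[0, 0, 0], [0, 0, 0.145]], [[0, 0, 0], [0, 0, 0.145]], [[0, 0, 0], [0, 0, 0.145]], [[0, 0, 0], [0, 0, 0.145]], [[0, 0, 0], [0, 0, 0.145]], [[0, 0, 0], [0, 0, 0.071]], [[0, 0, 0], [0, 0, 0]]]' --claw 0.05

```text
clock: 74.8
tool_pos: [0.534, 0.2756, 0.4121]
ee_rot: [2.27, -2.171, 0.001]
ft_force: [0.3, 0.3, 0.3]
finger_gap: 0.0502
```

Run:
```python
from h import *
st();plan(j2w([-20,-85,245])[0], jig()[2]-np.pi/2)
```

```text
t 74.8 gp world [0.5341 0.2755 0.2571] jig [-24.8 201.3 257.1] yaw -1.5261 tilt z [ 5.e-04 -5.e-04 -1.e+00] F [0.3 0.3 0.3] gap 50.2 q [-0.71  0.38  0.24  1.69 -0.1   1.08 -1.96]
t 74.8 turn [-0.0004 -0.0005 -0.0008] shift mm (after turn) [286.4  -4.8  12.1]
```

Request:
send_rows --steps '[[[0.02, -0.015, 0], [0, 0, 0]], [[0.044, -0.01, 0], [0, 0, 0]], [[0.045, 0, 0], [0, 0, 0]], [[0.045, 0, 0], [0, 0, 0]], [[0.045, 0, 0], [0, 0, 0]], [[0.045, 0, 0], [0, 0, 0]], [[0.03, 0, 0.01], [0, 0, 0]], [[0.012, 0, 0.03], [0, 0, 0]], [[0, 0, 0.04], [0, 0, 0]], [[0, 0, 0.03], [0, 0, 0]], [[0, 0, 0], [0, 0, 0]], [[0, 0, 0], [0, 0, 0]]]' --claw 0.0

```text
clock: 76.0
tool_pos: [0.5724, -0.0088, 0.3026]
ee_rot: [-2.272, 2.169, -0.0]
ft_force: [0.7, 0.3, 0.9]
finger_gap: 0.0002
```

Run:
```python
from h import *
st();plan(j2w([0,-82,41])[0], jig()[2]-np.pi/2); cv2.imwrite('pics/w43.png',read_camera('wrist')[:,:,::-1])
```

```text
t 76.0 gp world [ 0.5724 -0.0088  0.1476] jig [  0.6 -84.5 147.6] yaw -1.5243 tilt z [ 1.e-04 -1.e-04 -1.e+00] F [0.7 0.3 0.9] gap 0.2 q [-0.29  0.47  0.32  1.86 -0.19  0.85 -1.39]
t 76.0 turn [-0.0001 -0.0001  0.001 ] shift mm (after turn) [ -2.5   0.6 106.6]
```

View pics/w43.png

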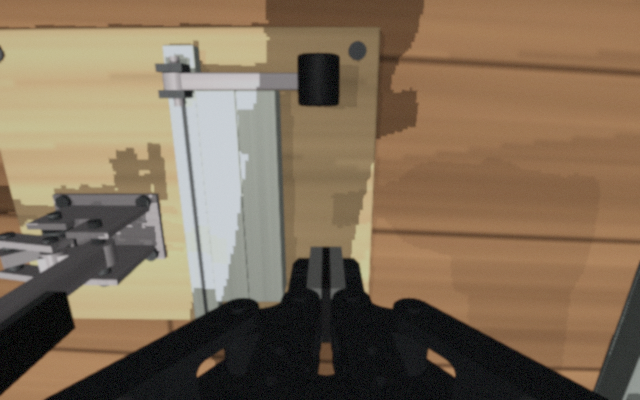

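Request:
send_rows --steps '[[[0, 0, 0.03], [0, 0, 0]], [[0, 0, 0.04], [0, 0, 0]], [[0, 0, 0.028], [0, 0, 0]], [[0, 0, 0.008], [0, 0, 0]], [[-0.005, 0, 0], [0, 0, 0]], [[-0.005, 0, 0], [0, 0, 0]], [[-0.005, 0, 0], [0, 0, 0]], [[0, 0, 0], [0, 0, 0]], [[0, 0, 0], [0, 0, 0]]]'

```text
clock: 76.95
tool_pos: [0.5723, 0.0069, 0.1975]
ee_rot: [-2.271, 2.168, -0.003]
ft_force: [0.2, -0.2, -0.2]
finger_gap: -0.0001
```

Run:
```python
from h import *
st()
```

```text
t 76.95 gp world [0.5728 0.0069 0.0425] jig [  1.6 -68.8  42.5] yaw -1.5244 tilt z [ 2.9e-03  4.0e-04 -1.0e+00] F [ 0.2 -0.2 -0.2] gap -0.1 q [-0.27  0.63  0.27  1.9  -0.26  0.65 -1.36]
```

Request:
send_rows --steps '[[[-0.002, 0, 0], [0, 0, 0]], [[-0.001, 0, 0], [0, 0, 0]], [[0, 0, 0], [0, 0, 0]]]'

```text
clock: 77.25
tool_pos: [0.5718, 0.0091, 0.1966]
ee_rot: [-2.271, 2.17, -0.002]
ft_force: [-0.1, -0.4, 0.9]
finger_gap: 0.0002
```

Request:
send_rows --steps '[[[-0.001, 0, 0], [0, 0, 0]], [[-0.001, 0, 0], [0, 0, 0]], [[0, 0, 0], [0, 0, 0]]]'

```text
clock: 77.55
tool_pos: [0.5718, 0.0103, 0.1966]
ee_rot: [-2.27, 2.171, -0.003]
ft_force: [0.1, -4.8, 1.7]
finger_gap: -0.0
```

Run:
```python
from h import *
st()
```

```text
t 77.55 gp world [0.572  0.0102 0.0416] jig [  1.  -65.5  41.6] yaw -1.5262 tilt z [ 0.0016 -0.001  -1.    ] F [ 0.1 -4.8  1.7] gap -0.0 q [-0.28  0.63  0.27  1.9  -0.26  0.65 -1.37]
```

Request:
send_rows --steps '[[[-0.001, 0, 0], [0, 0, 0]], [[-0.001, 0, 0], [0, 0, 0]], [[0, 0, 0], [0, 0, 0]]]'

```text
clock: 77.85
tool_pos: [0.5716, 0.0123, 0.1966]
ee_rot: [-2.27, 2.171, -0.003]
ft_force: [-0.1, -6.6, 3.0]
finger_gap: 0.0001
```

Run:
```python
from h import *
st(); cv2.imwrite('pics/w44.png',read_camera('wrist')[:,:,::-1])
```

```text
t 77.85 gp world [0.5719 0.0122 0.0416] jig [  1.  -63.6  41.6] yaw -1.5261 tilt z [ 0.0015 -0.0012 -1.    ] F [-0.1 -6.6  3. ] gap 0.1 q [-0.28  0.63  0.27  1.9  -0.26  0.65 -1.37]
```

View pics/w44.png

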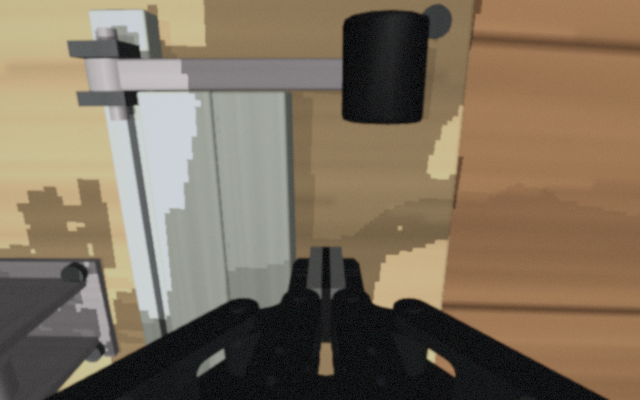

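Request:
send_rows --steps '[[[-0.001, 0, 0], [0, 0, 0]], [[-0.001, 0, 0], [0, 0, 0]], [[0, 0, 0], [0, 0, 0]]]'

```text
clock: 78.2
tool_pos: [0.5716, 0.0127, 0.1966]
ee_rot: [2.268, -2.172, 0.005]
ft_force: [-0.5, -9.9, 2.2]
finger_gap: 0.0001
```

Run:
```python
from band import *
st(); o=observe(); cc=calibration('wrist'); cv2.imwrite('pics/w45.png',read_camera('wrist')[:,:,::-1])
for x in (0,20,50):
    for z,ys,lab in ((30,np.arange(24,-10,-.5),'z30'),(43,np.arange(6,-56,-.5),'z43')):
        _,v=prof('pics/w45.png',cc,x,z,ys); g=np.diff(v)
        print(x,lab,[(float(ys[i]),int(g[i])) for i in range(1,len(g)-1) if abs(g[i])>=5 and abs(g[i])>=abs(g[i-1]) and abs(g[i])>=abs(g[i+1])])
```

```text
t 78.2 gp world [0.5718 0.0122 0.0416] jig [  1.  -63.5  41.6] yaw -1.5274 tilt z [ 0.0018 -0.003  -1.    ] F [-0.5 -9.9  2.2] gap 0.1 q [-0.28  0.63  0.27  1.9  -0.26  0.65 -1.38]
0 z30 [(19.0, 6), (11.0, -39), (8.0, 47), (2.5, -19)]
0 z43 [(3.5, -44), (1.0, 47), (-1.0, -13), (-3.5, -8), (-25.0, -18), (-26.5, 7), (-37.0, 5), (-46.5, -9), (-50.0, -19)]
20 z30 [(19.0, 9), (11.0, -41), (8.0, 49), (1.5, -20)]
20 z43 [(3.5, -45), (1.0, 50), (-4.5, -21), (-25.0, -16), (-26.0, 14), (-50.5, -28), (-52.5, 9)]
50 z30 [(19.0, 8), (11.0, -40), (8.0, 49)]
50 z43 [(3.5, -46), (1.0, 50), (-13.5, -5), (-15.5, -17), (-25.0, -18), (-26.0, 18), (-50.5, -32), (-52.5, 15)]
```

Request:
send_rows --steps '[[[0.002, 0, 0], [0, 0, 0]], [[0.003, 0, 0], [0, 0, 0]], [[0.01, 0, 0], [0, 0, 0]], [[0.015, 0, 0], [0, 0, 0]], [[0, 0, -0.03], [0, 0, 0]], [[-0.02, 0.02, -0.04], [0, 0, 0]], [[-0.03, 0.04, -0.03], [0, 0, 0]], [[-0.01, 0.035, 0], [0, 0, 0]], [[0, 0.025, 0], [0, 0, 0]], [[0, 0, 0], [0, 0, 0]], [[0, 0, 0], [0, 0, 0]]]'

```text
clock: 79.35
tool_pos: [0.456, 0.0354, 0.2925]
ee_rot: [-2.27, 2.169, -0.002]
ft_force: [0.5, 0.4, 0.1]
finger_gap: 0.0002
```

Run:
```python
from h import *
st(); plan(j2w([-115,-25,41])[0], jig()[2]-np.pi/2); cv2.imwrite('pics/w46.png',read_camera('wrist')[:,:,::-1])
```

```text
t 79.35 gp world [0.4564 0.0355 0.1375] jig [-113.3  -34.9  137.5] yaw -1.5254 tilt z [ 2.2e-03  7.0e-04 -1.0e+00] F [0.5 0.4 0.1] gap 0.2 q [-0.43  0.3   0.34  2.14 -0.15  0.72 -1.52]
t 79.35 turn [-0.0022  0.0006 -0.0001] shift mm (after turn) [-10.    1.3  96.5]
```

View pics/w46.png

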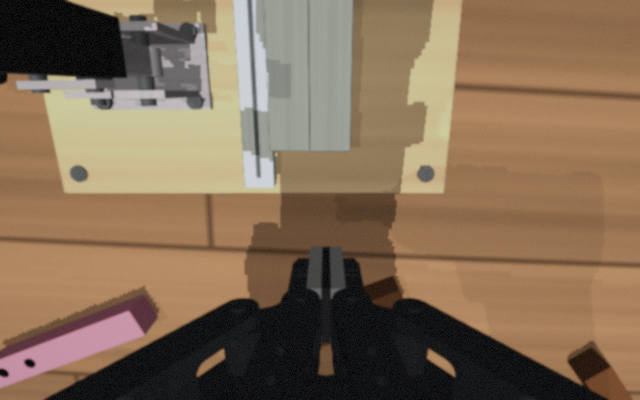

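Request:
send_rows --steps '[[[-0.01, 0.001, 0.03], [0, 0, 0]], [[0, 0, 0.035], [0, 0, 0]], [[0, 0, 0.025], [0, 0, 0]], [[0, 0, 0.006], [0, 0, 0]], [[0, 0, 0], [0, 0, 0]], [[0, -0.008, 0], [0, 0, 0]], [[0, -0.008, 0], [0, 0, 0]], [[0, -0.006, 0], [0, 0, 0]], [[0, -0.003, 0], [0, 0, 0]], [[0, 0, 0], [0, 0, 0]]]'

```text
clock: 80.4
tool_pos: [0.4804, 0.0471, 0.1966]
ee_rot: [-2.27, 2.169, -0.003]
ft_force: [0.9, -1.1, -0.2]
finger_gap: 0.0001
```

Run:
```python
from h import *
st()
```

```text
t 80.4 gp world [0.4808 0.0471 0.0416] jig [-88.4 -24.5  41.6] yaw -1.5251 tilt z [ 2.7e-03  4.0e-04 -1.0e+00] F [ 0.9 -1.1 -0.2] gap 0.1 q [-0.37  0.52  0.26  2.12 -0.25  0.53 -1.45]
```

Request:
send_rows --steps '[[[0, -0.001, 0], [0, 0, 0]], [[0, -0.001, 0], [0, 0, 0]], [[0, 0, 0], [0, 0, 0]]]'

```text
clock: 80.7
tool_pos: [0.4815, 0.0471, 0.1961]
ee_rot: [-2.271, 2.17, -0.001]
ft_force: [-0.8, 0.3, 0.3]
finger_gap: -0.0001
```

Request:
send_rows --steps '[[[0, -0.001, 0], [0, 0, 0]], [[0, 0, 0], [0, 0, 0]]]'

```text
clock: 80.9
tool_pos: [0.4827, 0.0471, 0.1961]
ee_rot: [-2.271, 2.17, -0.001]
ft_force: [-0.9, -0.3, 0.1]
finger_gap: 0.0005
```

Request:
send_rows --steps '[[[0, -0.001, 0], [0, 0, 0]], [[0, 0, 0], [0, 0, 0]]]'

```text
clock: 81.1
tool_pos: [0.4836, 0.0471, 0.1961]
ee_rot: [-2.271, 2.17, -0.001]
ft_force: [-0.2, -0.3, 0.0]
finger_gap: -0.0
```

Run:
```python
from h import *
st()
```

```text
t 81.1 gp world [0.4837 0.0471 0.0411] jig [-85.5 -24.6  41.1] yaw -1.5252 tilt z [ 9.e-04  1.e-04 -1.e+00] F [-0.2 -0.3  0. ] gap -0.0 q [-0.37  0.52  0.26  2.11 -0.25  0.54 -1.45]
```

Request:
send_rows --steps '[[[0, -0.001, 0], [0, 0, 0]], [[0, 0, 0], [0, 0, 0]]]'

```text
clock: 81.3
tool_pos: [0.4839, 0.0471, 0.1959]
ee_rot: [2.271, -2.17, -0.001]
ft_force: [-3.5, -0.5, 3.0]
finger_gap: -0.0003
```

Request:
send_rows --steps '[[[0, -0.001, 0], [0, 0, 0]], [[0, 0, 0], [0, 0, 0]]]'

```text
clock: 81.5
tool_pos: [0.4842, 0.0471, 0.1958]
ee_rot: [2.27, -2.169, -0.003]
ft_force: [-5.7, -0.4, 4.2]
finger_gap: -0.0002
```

Request:
send_rows --steps '[[[0, 0.002, 0], [0, 0, 0]], [[0, 0.004, 0], [0, 0, 0]], [[0, 0.015, 0], [0, 0, 0]], [[0, 0, -0.03], [0, 0, 0]], [[0, 0, -0.045], [0, 0, 0]], [[0, 0, -0.045], [0, 0, 0]], [[0.01, -0.02, -0.045], [0, 0, -0.05]], [[0.02, -0.03, -0.04], [0, 0, -0.12]], [[0, 0, 0], [0, 0, -0.14]], [[0, 0, 0], [0, 0, -0.14]], [[0, 0, 0], [0, 0, -0.14]], [[0, 0, 0], [0, 0, -0.14]], [[0, 0, 0], [0, 0, -0.14]], [[0, 0, 0], [0, 0, -0.14]], [[0, 0, 0], [0, 0, -0.14]], [[0, 0, 0], [0, 0, -0.14]], [[0, 0, 0], [0, 0, -0.14]], [[0, 0, 0], [0, 0, -0.141]], [[0, 0, 0], [0, 0, 0]]]'

```text
clock: 83.4
tool_pos: [0.5144, 0.0213, 0.3983]
ee_rot: [-3.14, -0.074, -0.004]
ft_force: [-0.5, -0.6, 1.2]
finger_gap: 0.0001
```

Run:
```python
from h import *
st(); plan(j2w([38,-78,250])[0], jig()[2])
```

```text
t 83.4 gp world [0.5148 0.0214 0.2433] jig [-55.6 -51.7 243.3] yaw 0.0468 tilt z [ 2.6e-03  4.0e-04 -1.0e+00] F [-0.5 -0.6  1.2] gap 0.1 q [-0.23  0.23  0.16  1.91 -0.04  1.   -0.01]
t 83.4 turn [-0.0003 -0.0026  0.0013] shift mm (after turn) [94.  26.2 -6.7]
```

Request:
send_rows --steps '[[[0.025, 0.007, -0.004], [0, 0, 0]], [[0.04, 0.011, -0.004], [0, 0, 0]], [[0.025, 0.008, 0], [0, 0, 0]], [[0, 0, 0], [0, 0, 0]], [[0, 0, 0], [0, 0, 0]], [[0, 0, 0], [0, 0, 0]]]' --claw 0.05

```text
clock: 84.0
tool_pos: [0.6045, -0.0001, 0.4059]
ee_rot: [-3.14, -0.07, -0.0]
ft_force: [-0.1, -0.1, -0.6]
finger_gap: 0.0503
```

Run:
```python
from h import *
st(); cv2.imwrite('pics/w47.png',read_camera('wrist')[:,:,::-1]); plan(j2w([-25,200.8,250])[0],jig()[2])
im=cv2.imread('pics/w47.png')[50:170,180:410]; cv2.imwrite('pics/zw47.png',cv2.resize(im,None,fx=3.48,fy=3.48,interpolation=cv2.INTER_CUBIC))
```

```text
t 84.0 gp world [ 0.6045 -0.      0.2509] jig [ 33.  -77.2 250.9] yaw 0.0447 tilt z [ 1.e-04  4.e-04 -1.e+00] F [-0.1 -0.1 -0.6] gap 50.3 q [-0.18  0.39  0.18  1.69 -0.08  1.07  0.06]
t 84.05 turn [-0.0005 -0.0004 -0.0003] shift mm (after turn) [ -57.9 -278.     1. ]
```

View pics/zw47.png

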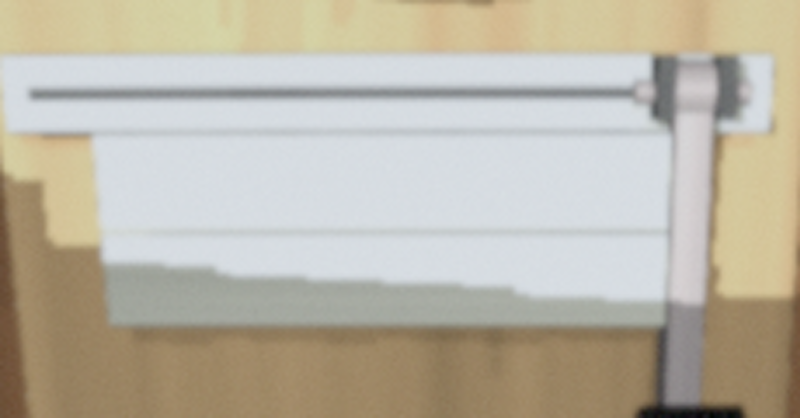

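Now bar 1 is tight to the fence, the seam is closed and both ends meet the stop. Closing the clamp again.

Request:
send_rows --steps '[[[0, -0.02, 0], [0, 0, 0]], [[0, -0.045, 0], [0, 0, 0]], [[0, -0.045, 0], [0, 0, 0]], [[0, -0.045, 0], [0, 0, 0]], [[-0.01, -0.045, 0], [0, 0, 0]], [[-0.02, -0.045, 0], [0, 0, 0]], [[-0.02, -0.027, 0], [0, 0, 0]], [[-0.008, -0.006, 0.02], [0, 0, 0]], [[0, 0, 0.045], [0, 0, 0]], [[0, 0, 0.045], [0, 0, 0]], [[0, 0, 0.045], [0, 0, 0]], [[0, 0, 0.03], [0, 0, 0]], [[0, 0, 0.006], [0, 0, 0]], [[0, 0, 0], [0, 0, 0]], [[0, 0, 0], [0, 0, 0]]]'

```text
clock: 85.55
tool_pos: [0.5356, 0.2752, 0.2172]
ee_rot: [-3.139, -0.072, -0.006]
ft_force: [0.6, -0.4, 0.3]
finger_gap: 0.0499
```

Run:
```python
from h import *
st(); plan(j2w([-25,200.8,58])[0],jig()[2])
```

```text
t 85.55 gp world [0.5362 0.2754 0.0622] jig [-22.7 201.1  62.2] yaw 0.0458 tilt z [ 0.0039  0.0017 -1.    ] F [ 0.6 -0.4  0.3] gap 49.9 q [-0.56  0.62  0.06  1.81 -0.05  0.71 -0.43]
t 85.55 turn [-0.0015 -0.004   0.0003] shift mm (after turn) [-1.7  0.   4.2]
```

Request:
send_rows --steps '[[[-0.0015, 0, 0.003], [0, 0, 0]], [[0, 0, 0], [0, 0, 0]]]'

```text
clock: 85.75
tool_pos: [0.5337, 0.2748, 0.2136]
ee_rot: [-3.139, -0.072, -0.005]
ft_force: [0.2, 0.7, -0.2]
finger_gap: 0.0496
```

Request:
send_rows --steps '[[[0, 0, 0], [0, 0, 0]], [[0, 0, 0], [0, 0, 0]], [[0, 0, 0], [0, 0, 0]], [[0, 0, 0], [0, 0, 0]], [[0, 0.0006, -0.0084], [0, 0, 0]], [[0, 0.0019, -0.0103], [0, 0, 0]], [[0, 0.0029, -0.0101], [0, 0, 0]], [[0, 0.0039, -0.0097], [0, 0, 0]], [[0, 0.0049, -0.0093], [0, 0, 0]], [[0, 0.0058, -0.0088], [0, 0, 0]], [[0, 0.0066, -0.0081], [0, 0, 0]], [[0, 0.0074, -0.0074], [0, 0, 0]], [[0, 0.0081, -0.0067], [0, 0, 0]], [[0, 0.0087, -0.0058], [0, 0, 0]], [[0, 0.0093, -0.0049], [0, 0, 0]], [[0, 0.0097, -0.004], [0, 0, 0]], [[0, 0.0101, -0.003], [0, 0, 0]]]' --claw 0.01 --grip_force 40

```text
clock: 87.45
tool_pos: [0.5378, 0.1952, 0.3088]
ee_rot: [-3.139, -0.072, -0.006]
ft_force: [7.3, 3.0, -6.1]
finger_gap: 0.0211
```

Run:
```python
from h import *
st()
```

```text
t 87.45 gp world [0.5384 0.1955 0.1538] jig [-24.1 121.1 153.8] yaw 0.0458 tilt z [ 0.004   0.0021 -1.    ] F [ 7.3  3.  -6.1] gap 21.1 q [-0.46  0.44  0.08  1.85 -0.05  0.85 -0.31]
```

Same path as before. I'll finish over centre, pressing a few mm past.

Request:
send_rows --steps '[[[0, 0.005, -0.0008], [0, 0, 0]], [[0, 0.0051, -0.0008], [0, 0, 0]], [[0, 0.0051, -0.0006], [0, 0, 0]], [[0, 0.0051, -0.0003], [0, 0, 0]], [[0, 0.0052, -0.0001], [0, 0, 0]], [[0, 0.0052, 0.0002], [0, 0, 0]], [[0, 0.0051, 0.0004], [0, 0, 0]], [[0, 0.0051, 0.0007], [0, 0, 0]], [[0, 0.0051, 0.0009], [0, 0, 0]], [[0, 0.005, 0.0012], [0, 0, 0]], [[0, 0.003, 0.0008], [0, 0, 0]], [[0, 0.003, 0.0008], [0, 0, 0]], [[0, 0.002, 0.0005], [0, 0, 0]], [[0, 0.002, 0.0005], [0, 0, 0]], [[0, 0, 0], [0, 0, 0]]]'

```text
clock: 88.95
tool_pos: [0.5405, 0.1343, 0.3058]
ee_rot: [-3.139, -0.072, -0.006]
ft_force: [4.2, 3.7, 2.7]
finger_gap: 0.0218
```

Run:
```python
from h import *
st()
```

```text
t 88.95 gp world [0.5412 0.1346 0.1508] jig [-24.1  60.1 150.8] yaw 0.0459 tilt z [ 0.004   0.0016 -1.    ] F [4.2 3.7 2.7] gap 21.8 q [-0.37  0.42  0.1   1.89 -0.05  0.83 -0.2 ]
```

Request:
send_rows --steps '[[[0, 0, 0], [0, 0, 0]], [[0, 0, 0], [0, 0, 0]], [[0, 0, 0], [0, 0, 0]], [[0, 0, -0.02], [0, 0, 0]], [[0, 0, -0.04], [0, 0, 0]], [[0, 0, -0.03], [0, 0, 0]], [[0, 0, 0], [0, 0, 0]], [[0, 0, 0], [0, 0, 0]]]' --claw 0.05

```text
clock: 89.75
tool_pos: [0.5394, 0.1335, 0.3955]
ee_rot: [-3.141, -0.072, -0.003]
ft_force: [-0.2, 0.6, -0.6]
finger_gap: 0.0501
```

Run:
```python
from h import *
st(); 
g=lambda a,l,s=0:(-25,96+l*np.cos(1.833-a)-s*np.sin(1.833-a),52+l*np.sin(1.833-a)+s*np.cos(1.833-a))
for a in [0,.05,.1]:
    print(a,project('wrist',j2w([g(a,118),g(a,118,9)])).round(1)[:,1].tolist())
plan(j2w([80,-80,160])[0],jig()[2]); cv2.imwrite('pics/w48.png',read_camera('wrist')[:,:,::-1])
im=cv2.imread('pics/w48.png')[145:300,230:470]; cv2.imwrite('pics/zw48.png',cv2.resize(im,None,fx=3.3,fy=3.3,interpolation=cv2.INTER_CUBIC))
```

```text
t 89.75 gp world [0.5397 0.1335 0.2405] jig [-25.7  59.2 240.5] yaw 0.0457 tilt z [ 1.7e-03  2.0e-04 -1.0e+00] F [-0.2  0.6 -0.6] gap 50.1 q [-0.38  0.31  0.11  1.82 -0.04  1.02 -0.21]
0 [209.5, 221.9]
0.05 [201.0, 214.1]
0.1 [191.9, 205.8]
t 89.75 turn [-0.0001 -0.0017  0.0002] shift mm (after turn) [105.9 139.1  80.5]
```

View pics/zw48.png

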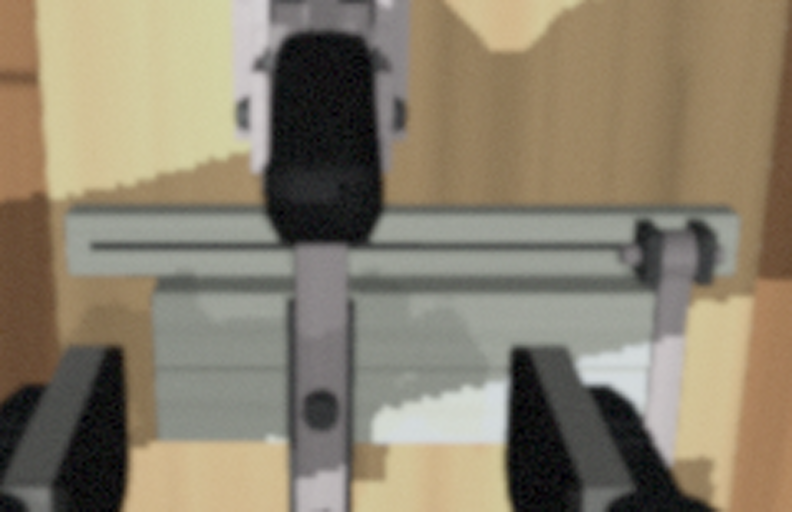

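The handle tip is at row 218.6, the same offset as the locked reference, and the fence band is back to the tight width of about 4.5 rows. Now the stop.

Request:
send_rows --steps '[[[0.02, 0.026, 0], [0, 0, 0]], [[0.03, 0.039, 0], [0, 0, 0]], [[0.03, 0.039, 0], [0, 0, 0]], [[0.018, 0.025, 0.02], [0, 0, 0]], [[0.008, 0.01, 0.04], [0, 0, 0]], [[0, 0, 0.045], [0, 0, 0]], [[0, 0, 0.045], [0, 0, 0]], [[0, 0, 0.022], [0, 0, 0]], [[0, 0, 0.006], [0, 0, 0]], [[0, 0, 0], [0, 0, 0]], [[0, 0, 0], [0, 0, 0]]]'

```text
clock: 90.9
tool_pos: [0.6526, -0.0003, 0.2183]
ee_rot: [3.141, 0.072, 0.004]
ft_force: [0.6, -0.3, 0.7]
finger_gap: 0.0499
```

Run:
```python
from h import *
st(); plan(j2w([80,-80,60])[0],jig()[2]); cv2.imwrite('pics/w49.png',read_camera('wrist')[:,:,::-1])
```

```text
t 90.9 gp world [ 6.531e-01 -3.000e-04  6.330e-02] jig [ 81.5 -79.7  63.3] yaw 0.0458 tilt z [ 0.0026  0.     -1.    ] F [ 0.6 -0.3  0.7] gap 49.9 q [-0.14  0.69  0.13  1.68 -0.12  0.78  0.1 ]
t 90.9 turn [ 0.0001 -0.0026  0.0003] shift mm (after turn) [-1.1  0.3  3.3]
```

View pics/w49.png

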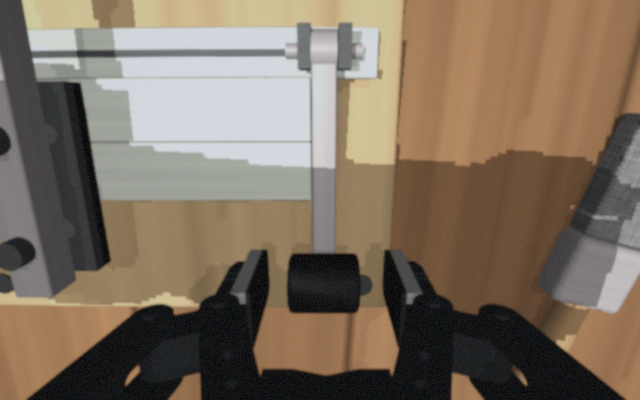

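Bars are tight to the fence and the stop. Pinch the knob and swing it up.

Request:
send_rows --steps '[[[-0.0005, 0, 0.001], [0, 0, 0]], [[0, 0, 0], [0, 0, 0]], [[0, 0, 0], [0, 0, 0]], [[0, 0, 0], [0, 0, 0]], [[0, 0, 0], [0, 0, 0]], [[0, 0, 0], [0, 0, 0]]]' --claw 0.02 --grip_force 25

```text
clock: 91.55
tool_pos: [0.6519, -0.0002, 0.218]
ee_rot: [-3.14, -0.072, -0.004]
ft_force: [-3.5, -0.2, 6.9]
finger_gap: 0.028
```

Request:
send_rows --steps '[[[0, -0.001, -0.0042], [0, 0, 0]], [[0, -0.0016, -0.0047], [0, 0, 0]], [[0, -0.0035, -0.0086], [0, 0, 0]], [[0, -0.0044, -0.0082], [0, 0, 0]], [[0, -0.0052, -0.0077], [0, 0, 0]], [[0, -0.0059, -0.0071], [0, 0, 0]], [[0, -0.0066, -0.0065], [0, 0, 0]], [[0, -0.0072, -0.0058], [0, 0, 0]], [[0, -0.0077, -0.0051], [0, 0, 0]], [[0, -0.0082, -0.0043], [0, 0, 0]], [[0, -0.0086, -0.0034], [0, 0, 0]], [[0, -0.0089, -0.0026], [0, 0, 0]], [[0, -0.0091, -0.0017], [0, 0, 0]], [[0, -0.0092, -0.0007], [0, 0, 0]], [[0, -0.0093, 0.0002], [0, 0, 0]], [[0, -0.0092, 0.0011], [0, 0, 0]], [[0, -0.009, 0.002], [0, 0, 0]], [[0, -0.0088, 0.0029], [0, 0, 0]], [[0, -0.0085, 0.0038], [0, 0, 0]], [[0, -0.007, 0.004], [0, 0, 0]]]'

```text
clock: 93.55
tool_pos: [0.6455, 0.1405, 0.2737]
ee_rot: [-3.139, -0.074, -0.005]
ft_force: [3.1, -0.6, 5.7]
finger_gap: 0.0272
```

Run:
```python
from h import *
st()
```

```text
t 93.55 gp world [0.6459 0.1408 0.1187] jig [ 80.8  61.6 118.7] yaw 0.047 tilt z [ 0.003   0.0019 -1.    ] F [ 3.1 -0.6  5.7] gap 27.2 q [-0.35  0.63  0.13  1.64 -0.1   0.88 -0.13]
```

Request:
send_rows --steps '[[[0, 0, 0], [0, 0, 0]], [[0, 0, 0], [0, 0, 0]], [[0, 0, 0], [0, 0, 0]], [[0, 0, -0.02], [0, 0, 0]], [[0, 0, -0.04], [0, 0, 0]], [[0, 0, -0.04], [0, 0, 0]], [[0, 0, -0.04], [0, 0, 0]], [[0, 0, 0], [0, 0, 0]], [[0, 0, 0], [0, 0, 0]], [[0, 0, 0], [0, 0, 0]]]' --claw 0.05

```text
clock: 94.55
tool_pos: [0.6443, 0.1382, 0.4115]
ee_rot: [3.14, 0.071, -0.002]
ft_force: [-0.5, 0.2, -0.6]
finger_gap: 0.0501
```

Run:
```python
from band import *
st(); cc=calibration('wrist'); cv2.imwrite('pics/w50.png',read_camera('wrist')[:,:,::-1])
im=cv2.imread('pics/w50.png')[90:310,130:370]; cv2.imwrite('pics/zw50.png',cv2.resize(im,None,fx=2.7,fy=2.7,interpolation=cv2.INTER_CUBIC))
print(project('wrist',j2w([(20,20,30),(20,0,30),(20,0,43),(20,-25,43)]),cc)[:,1].round(1))
for x in (-60,20,50):
    ys,v=prof('pics/w50.png',cc,x); print(x,'y4..-6',v[4:24].astype(int))
```

```text
t 94.55 gp world [0.6441 0.1381 0.2565] jig [ 78.8  59.  256.5] yaw 0.0454 tilt z [-1.5e-03 -4.0e-04 -1.0e+00] F [-0.5  0.2 -0.6] gap 50.1 q [-0.36  0.48  0.15  1.53 -0.08  1.14 -0.15]
[203.5 221.6 226.1 248.5]
-60 y4..-6 [128 118 109 105 101 101 102 108 115 125 136 145 152 158 159 161 161 162
 162 161]
20 y4..-6 [124 114 108 104 101 101 103 108 114 124 135 144 153 158 162 164 165 165
 165 165]
50 y4..-6 [130 120 113 106 103 102 104 108 114 124 133 143 153 158 163 165 167 167
 168 168]
```

View pics/zw50.png

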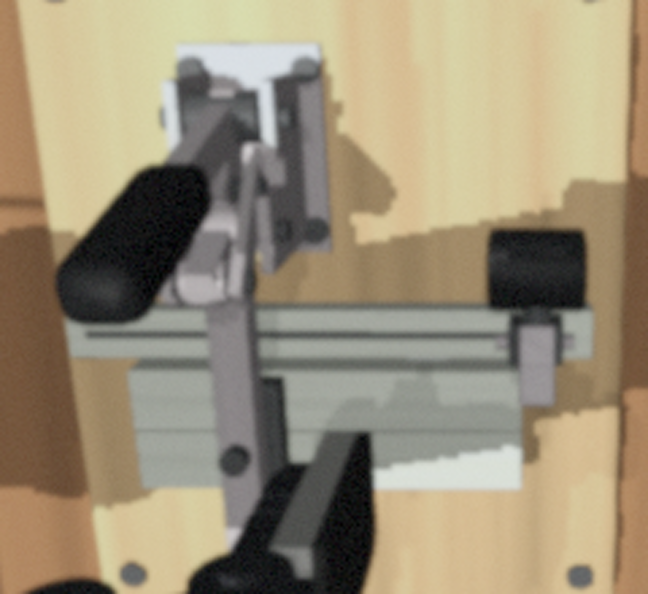

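The band now matches the initial tight reference at all three positions. I'll move clear and take a last look.

Request:
send_rows --steps '[[[0, 0.02, 0], [0, 0, 0]], [[0, 0.045, 0], [0, 0, 0]], [[0, 0.045, 0], [0, 0, 0]], [[0, 0.045, 0], [0, 0, 0]], [[0, 0.045, 0], [0, 0, 0]], [[0, 0.045, 0], [0, 0, 0]], [[0, 0.02, 0], [0, 0, 0]], [[0, 0, 0], [0, 0, 0]], [[0, 0, 0], [0, 0, 0]], [[0, 0, 0], [0, 0, 0]]]'

```text
clock: 95.6
tool_pos: [0.6572, -0.1239, 0.4118]
ee_rot: [-3.139, -0.076, 0.001]
ft_force: [0.4, 0.2, 0.2]
finger_gap: 0.0501
```

Run:
```python
from h import *
st(); cv2.imwrite('pics/t51.png',read_camera('top')[:,:,::-1]); crop('x',170,90,470,300,2.6,'pics/ct51.png','pics/t51.png'); crop('scene',160,130,460,390,2.2,'pics/s51.png')
```

```text
t 95.6 gp world [ 0.6572 -0.1236  0.2568] jig [  80.  -203.1  256.8] yaw 0.0484 tilt z [-4.0e-04  1.9e-03 -1.0e+00] F [0.4 0.2 0.2] gap 50.1 q [-0.01  0.5   0.22  1.51 -0.12  1.15  0.28]
```

View pics/ct51.png

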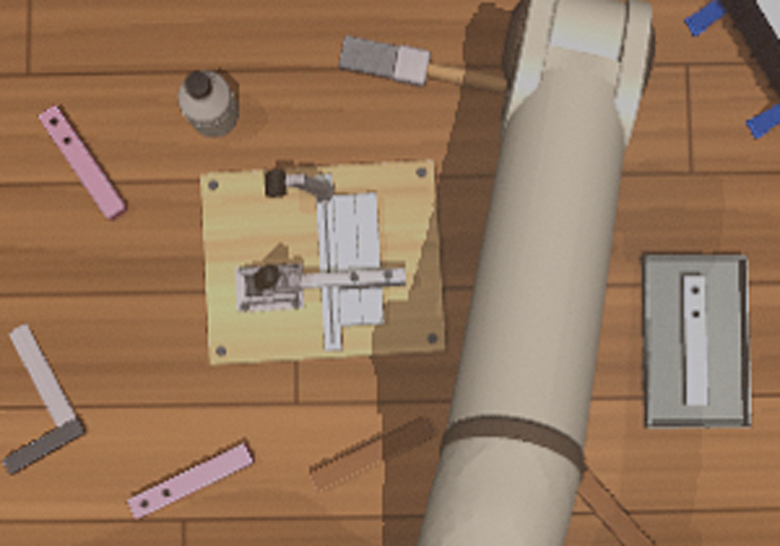

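View pics/s51.png

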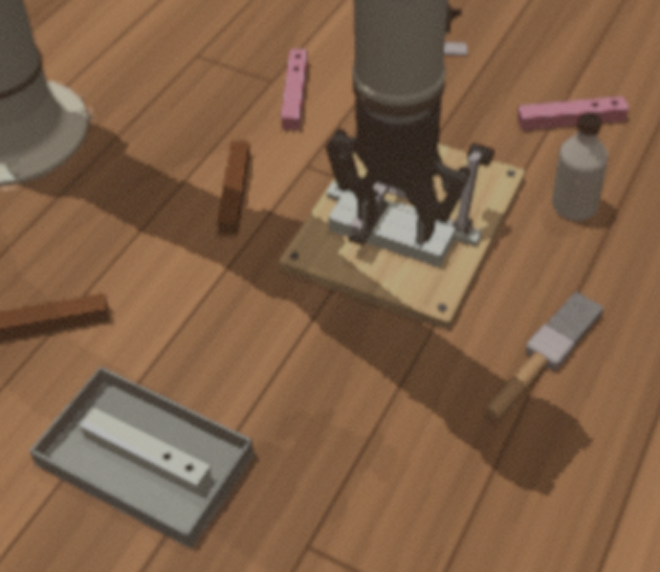

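Everything is in place: drilled bar in the tray, two blanks clamped and flush, stop up, other items untouched.

```bash
python3 -c "
from plant import *
print(hand_in())"
```

```text
the job is handed in; nothing more can be done
None
```

The job is done and handed in at about 96 s of the 210 s allowed. The drilled bar lies flat in the tray. The two undrilled bars present are in the jig, tight to the fence, to each other and to the stop. The clamp is locked over centre and the stop is flipped up and back.

- **A mistake, mended:** I first clamped the bars with a gap of about 2 mm at the fence, because I opened the fingers while still touching the outer bar. After flipping the stop up I saw the gap, so I put the stop down and opened the clamp again. I pushed the bars tight (about 10 N against the fence, about 6 N against the stop), then locked the clamp and raised the stop.
- **Last checks:**
  - The line between fence and first bar matches the starting picture of the tight drilled bar at three places.
  - The seam between the bars is closed and their ends are flush.
  - The handle looks the same as at the start, when it was locked.
  - The stop knob is back at its starting place.
  - The look-alikes and the other bench items I could see in the last views were undisturbed.
- **What disagreed:** The handle showed no clear force rise at its end stop because the fingers slid on the grip. I judged it locked from the pictures. I also saw no third blank in any view.

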